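# Number the power modules and pack them in a folding carton

### The arm

A 6-joint arm with a two-finger parallel gripper is mounted at the origin on the work surface. World frame = base frame: x ahead of the robot, y to its left, z up, the work surface at z = 0. Lengths are in m, angles in degrees, forces in N, time in s.
With the tool pointing down it reaches from about 0.425 to 0.925 m from the base axis. Payload 12.5 kg.
Tool frame: the origin (TCP) lies at the centre of the arm's flange, where the gripper is bolted on; the fingertips stand 173 mm ahead of it and the grasp point (between the pads) lies 155 mm ahead of it; z points along the fingers, y is the line along which they close (so a half turn about z gives the same grasp; the last joint's range is limited). The gripper opens to 85 mm and grips with 20 to 120 N. Pads are 22 mm wide; open, the fingers measure 114 mm over their backs; the gripper's body (76 mm by 85 mm) begins 54 mm behind the grasp point. The pads swing forward as they close: fully open they stand 13 mm farther back than shut.
Start: joints at [62.303, 28.126, 89.318, -0, 62.55, -6.05], TCP at [0.231, 0.581, 0.405] pointing down, gripper open.
Joint ranges: [-177.58, 177.58], [-47.91, 125.51], [2.72, 160], [-65.01, 245.01], [3.68, 167.84], [-153.87, 153.87]. Speed limits (degrees/s): [127.2, 127.2, 159.86, 180, 180, 180].

### API

Orientations are given as [roll, pitch, yaw] about the fixed x, y, z axes, in that order (R = Rz(yaw) Ry(pitch) Rx(roll)).
In Python, from station import * gives the robot as it stands.
- The arm moves only by the tool send_rows, never from a script. Its argument "series" is a list of rows, each an object of numbers: "tx", "ty", "tz": the shift along the tool's x, y, z in m; "wx", "wy", "wz": the turn, a rotation vector about the tool's x, y, z in degrees. In form: [{"tx": .., "ty": .., "tz": .., "wx": .., "wy": .., "wz": ..}, ...]. A call has 1 to 8 rows; each row shifts and turns the commanded pose from where the row before left it, along the tool's axes as they then stand; what a row does not reach is not made up. A row lasts 1/12 s, in which the tool goes at most 41.7 mm and 7.16 degrees, less where a joint would pass 70% of its speed; a pose out of reach is approached as far as the arm can. A call is refused whole if a number of a shift passes 0.0417 or a number of a turn 7.16, either way. A call with a gripper value outside its range is refused whole. "fingers" is the opening, from 0 (shut) to 1 (fully open), set as the call begins (left out, the last holds). The fingers move at their own pace and stop on an object; the grip force is fixed at half the most. Time passes only in rows, so rows that do not move let the fingers close. It gives the time, the measured TCP pose, the force, the opening and the grip force at its end, in the units of the state.
- get_obs(): the state, without advancing time (a new reading comes with each control period).
- camera(name): name is "side" or "top"; returns a dict with "frame" (480x640x3 uint8, blue, green, red), "vfov" (degrees; the focal length in pixels is half the picture's height over the tangent of half this angle, whatever the lens; pixels are square), "cx", "cy" (the principal point, pixels), "origin" and "orientation" of the camera in the world. Camera axes: x right, y down, z forward; pixel columns grow to the right and rows downward; lengths in m; the calibration is good to about 2 mm. A picture is of the moment at which its call begins. There is no depth.
- finish_job(): hands the job in; it is judged then, once.
The state is a dict: "t": time; "joints": joint angles; "qvel": joint speeds; "tau": joint torques, N m; "ee_pos": TCP position; "orientation": TCP orientation; "contact_force": force on the tool from outside, world axes, zero at the start; "ft_torque": the same for the moment, N m; "gripper_width": finger opening in m; "gripper_force": force on a finger pad.
Only numpy, scipy, OpenCV 4.12 (cv2) and the standard library are available. Lean on these libraries where they do the work, as an engineer would, in place of code of your own. Each camera call takes 0.05 s, during which the arm holds its last target. There are 200 camera calls.

### The job

First fold up all four walls of the flat carton so that they stand upright. Then serial-number the power modules in the order of their row, beginning with the one next to the numbering machine: lay each in the machine's bed with its white label end up against the head, swing the sprung lever right to its stop and let it go, then move the module into the carton. Finish with every module lying flat on the carton's floor, the walls still up and the lever back at rest, and do not disturb the bottle, the solder reel or the screwdriver.

Things in the scene. Friction and masses are not known exactly. Their poses are not given: they have to be found in the camera images.
- module1: power module, no. 1 of the row (row order from the numbering machine to the robot's left: module1, 2, 3; one may be missing). Dark grey case 90 (x) x 50 (y) x 20 mm high, 0.2 kg; on top a black heat sink 50 (x) x 28 (y) x 30 high, centred at x = -10 mm: grip it from above across its 28 mm. White label on the +x end. Origin: centre of the underside, z up
- module1_label (a point): centre of the white label end face of module1: 45 mm along the module's +x from its origin, 10 mm above its underside
- module2: power module, no. 2 of the row (row order from the numbering machine to the robot's left: module1, 2, 3; one may be missing). Dark grey case 90 (x) x 50 (y) x 20 mm high, 0.2 kg; on top a black heat sink 50 (x) x 28 (y) x 30 high, centred at x = -10 mm: grip it from above across its 28 mm. White label on the +x end. Origin: centre of the underside, z up
- module2_label (a point): centre of the white label end face of module2: 45 mm along the module's +x from its origin, 10 mm above its underside
- module3: power module, no. 3 of the row (row order from the numbering machine to the robot's left: module1, 2, 3; one may be missing). Dark grey case 90 (x) x 50 (y) x 20 mm high, 0.2 kg; on top a black heat sink 50 (x) x 28 (y) x 30 high, centred at x = -10 mm: grip it from above across its 28 mm. White label on the +x end. Origin: centre of the underside, z up
- module3_label (a point): centre of the white label end face of module3: 45 mm along the module's +x from its origin, 10 mm above its underside
- press: bench numbering machine, fixed; prints the next number at each lever stroke. Origin on the table under the head's front face; x points from bed to head. Bed: plate 10 mm above the table, between rails 8 mm high with inner faces at y = +-30 mm, x = -90 to -10. Blue head from x = 0, 104 long, 78 wide, top at 75 mm. A module lies along x between the rails, label end against the head
- press_mark (a point): centre of the print pad on the head's front face, 20 mm above the table; a module's label centre would come 10 mm above the bed, i.e. here, when it lies properly in the bed
- press_lever (a joint): sprung advance lever on the head's top: 0 = rest, grows as it swings clockwise seen from above (knob moves away from the robot), 1.15 = at its stop. Upright axis on the machine's centre line, 75 mm behind (+x of) the head's front face. A spring returns it to 0 when let go; 5 N at the knob at the stop. It prints in the last tenth of its travel
- lever_pivot (a point): on the lever's axis, 78 mm above the table; turns with the lever; its axes are parallel to the machine's when the lever stands at 1.02 rad
- lever_knob (a point): middle of the red round upright knob at the lever's end: 18 mm in diameter, from 86 to 118 mm above the table (this point at 102), 90 mm from the lever's axis. At rest the lever points 95 degrees anticlockwise of the machine's x axis. The flat lever bar lies right below the knob, its top at 86 mm
- tray: folding carton of brown board, fixed to the table: floor 130 (x) x 240 (y) x 5 mm thick, origin centre of its underside. Its four walls hinge at x = +-67.5 and y = +-122.5 mm, 2.5 mm above the table; they are 45 mm high, 5 thick, each with a tuck tongue 34 mm longer. Three modules fit side by side along y, 70 mm apart, their length along x
- wall_front (a joint): hinged wall of the carton on the -x (robot's) side (its hinge is the -x edge of the carton floor): 0 = folded out flat on the table, grows as the wall is raised, 1.57 = upright (end of travel 1.75). It stays at whatever angle it is left (hinge friction about 0.07 N m, 1 N at the tongue). Starts sprung up a little, 0.15 to 0.4
- tongue_front (a point): grip point on the tuck tongue of the front wall, 68 mm from its hinge and 11 mm from its outer end; the tongue is in the plane of the wall, 46 mm wide along the hinge, 34 mm long, 5 mm thick; it can be gripped by its two side edges from above (fingers closing along the hinge line) and pivots between the pads as the wall is raised in an arc (dragging behind by about 0.1 rad)
- wall_back (a joint): hinged wall of the carton on the +x (far) side (its hinge is the +x edge of the carton floor): 0 = folded out flat on the table, grows as the wall is raised, 1.57 = upright (end of travel 1.75). It stays at whatever angle it is left (hinge friction about 0.07 N m, 1 N at the tongue). Starts sprung up a little, 0.15 to 0.4
- tongue_back (a point): grip point on the tuck tongue of the back wall, 68 mm from its hinge and 11 mm from its outer end; the tongue is in the plane of the wall, 46 mm wide along the hinge, 34 mm long, 5 mm thick; it can be gripped by its two side edges from above (fingers closing along the hinge line) and pivots between the pads as the wall is raised in an arc (dragging behind by about 0.1 rad)
- wall_left (a joint): hinged wall of the carton on the +y side (its hinge is the +y edge of the carton floor): 0 = folded out flat on the table, grows as the wall is raised, 1.57 = upright (end of travel 1.75). It stays at whatever angle it is left (hinge friction about 0.07 N m, 1 N at the tongue). Starts sprung up a little, 0.15 to 0.4
- tongue_left (a point): grip point on the tuck tongue of the left wall, 68 mm from its hinge and 11 mm from its outer end; the tongue is in the plane of the wall, 46 mm wide along the hinge, 34 mm long, 5 mm thick; it can be gripped by its two side edges from above (fingers closing along the hinge line) and pivots between the pads as the wall is raised in an arc (dragging behind by about 0.1 rad)
- wall_right (a joint): hinged wall of the carton on the -y side (its hinge is the -y edge of the carton floor): 0 = folded out flat on the table, grows as the wall is raised, 1.57 = upright (end of travel 1.75). It stays at whatever angle it is left (hinge friction about 0.07 N m, 1 N at the tongue). Starts sprung up a little, 0.15 to 0.4
- tongue_right (a point): grip point on the tuck tongue of the right wall, 68 mm from its hinge and 11 mm from its outer end; the tongue is in the plane of the wall, 46 mm wide along the hinge, 34 mm long, 5 mm thick; it can be gripped by its two side edges from above (fingers closing along the hinge line) and pivots between the pads as the wall is raised in an arc (dragging behind by about 0.1 rad)
- flux_bottle: bystander: amber bottle, 36 mm across, 85 mm high, standing; origin under its centre
- solder_reel: bystander: blue reel, 60 mm across, 46 mm high, standing on its flange; origin under its centre
- screwdriver: bystander: red-handled screwdriver, about 200 mm long, lying on the table
Mind the look-alikes: they are no part of the job. Leave any red or turquoise look-alike of the module2 alone.

How it is judged (in metres and radians):
On the way, in this order (a step that is already met when the one before it is completed fails the run):
1. all four walls of the carton stand upright (value of joint each of wall_front, wall_back, wall_left, wall_right above 1.35 rad), for 0.2 s.
2. module1 lies in the bed with its label end against the head while the lever is at its stop (distance between module1_label and press_mark below 0.012 m and angle between module1's own z axis and vertical below 0.1 rad and y of module1_label in the frame of lever_pivot below 0 m), for 0.05 s.
3. module2 lies in the bed with its label end against the head while the lever is at its stop (distance between module2_label and press_mark below 0.012 m and angle between module2's own z axis and vertical below 0.1 rad and y of module2_label in the frame of lever_pivot below 0 m), for 0.05 s.
4. module3 lies in the bed with its label end against the head while the lever is at its stop (distance between module3_label and press_mark below 0.012 m and angle between module3's own z axis and vertical below 0.1 rad and y of module3_label in the frame of lever_pivot below 0 m), for 0.05 s.
At the end, for the whole second after the job is handed in: Every module present, numbered in row order, lies flat (tilt under 0.1 rad) and at rest on the carton's floor inside its walls; all four walls upright (joint above 1.35 rad); lever back at rest (below 0.1 rad); bystanders within 3 cm of their start (all of step 1 and x of module1 in the frame of tray between -0.045 and 0.045 m and y of module1 in the frame of tray between -0.105 and 0.105 m and z of each of module1, module2, module3 in the frame of tray below 0.011 m and angle between each of module1, module2, module3's own z axis and vertical below 0.1 rad and linear speed of each of module1, module2, module3 below 0.02 m/s and x of module2 in the frame of tray between -0.045 and 0.045 m and y of module2 in the frame of tray between -0.105 and 0.105 m and x of module3 in the frame of tray between -0.045 and 0.045 m and y of module3 in the frame of tray between -0.105 and 0.105 m and value of joint press_lever below 0.1 rad); the robot touches nothing.
It fails at once if the flux bottle is moved by more than 3 cm (distance of flux_bottle from where it was at the start of the episode above 0.03 m).
It fails at once if the solder reel is moved by more than 3 cm (distance of solder_reel from where it was at the start of the episode above 0.03 m).
It fails at once if the screwdriver is moved by more than 3 cm (distance of screwdriver from where it was at the start of the episode above 0.03 m).
Of module1, module2, module3 only 2 to 3 are there at a start; the rules pass over those that are not, and their reading is None.
At some moment in a run one of module1, module2, module3 may be knocked a few centimetres aside while the robot is not near it.
It also fails if it takes over 210 s, if anything falls off the work surface, if the arm or the gripper's body presses on something with over 40 N, if the wrist force passes 120 N, or if a joint passes its speed limit or range.

## Working session

There is one attempt and no reset: what is moved stays moved. The work goes in short steps, Python scripts to look and compute and a tool call to move; the robot and the scene stay as the last step left them, time stands still between calls to the robot, and variables do not carry over. Pictures are saved under pics/ and viewed, at most 14 in all, crops included, and the job is handed in when it is done.

Besides the shell and the picture viewer there is one more tool, called after "Emit:" by a JSON object that holds its "op" and its "data". send_rows: Moves the arm, as the interface text tells. Its arguments: {"type":"object","properties":{"series":{"type":"array","items":{"type":"object","properties":{"tx":{"type":"number"},"ty":{"type":"number"},"tz":{"type":"number"},"wx":{"type":"number"},"wy":{"type":"number"},"wz":{"type":"number"}}}},"fingers":{"type":"number"}},"required":["series"]}

```bash
mkdir -p pics; ls; python3 - <<'E'
from station import *
import cv2
print(get_obs())
for n in ("side","top"):
    c=camera(n); cv2.imwrite(f"pics/{n}0.png",c["frame"]); print({k:v for k,v in c.items() if k!="frame"})
E
```

```text
pics
{'t': 0.0, 'joints': array([ 6.23030166e+01,  2.81649908e+01,  8.93508812e+01,  1.24379476e-03,
        6.25523321e+01, -6.04948034e+00]), 'qvel': array([-0.02982784, -0.01782733,  0.03395464, -0.01892771, -0.06398413,
       -0.03862056]), 'tau': array([ 9.67644228e-04, -6.18452668e+01, -2.61591500e+01, -6.78108654e-05,
        4.05739556e-03,  8.00509747e-05]), 'ee_pos': array([0.23050889, 0.5808971 , 0.40411394]), 'orientation': array([-1.79932292e+02, -8.28479946e-03,  1.58351918e+02]), 'contact_force': array([-0.12101675, -0.56678071, -0.48964999]), 'ft_torque': array([-0.00256397,  0.04669906,  0.00986192]), 'gripper_force': 0.0, 'gripper_width': 0.08535769952993602}
{'vfov': 57.18822618312587, 'cx': 313.3468966870292, 'cy': 236.77455197920685, 'origin': array([0.30063419, 0.65098637, 0.97046682]), 'orientation': array([-140.77368425,    0.89828055, -163.96343746])}
{'vfov': 44.244253489143674, 'cx': 315.3698291458135, 'cy': 234.93333133364655, 'origin': array([0.20620688, 0.00565259, 1.68399007]), 'orientation': array([-168.00822955,   -0.1881699 ,  -93.79680209])}
```

View pics/top0.png

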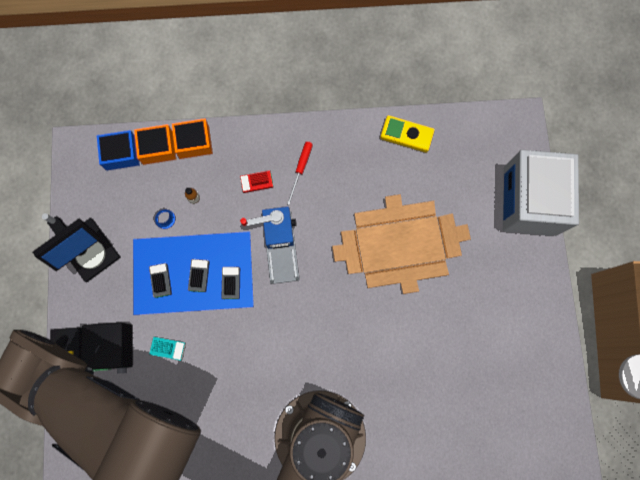

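View pics/side0.png

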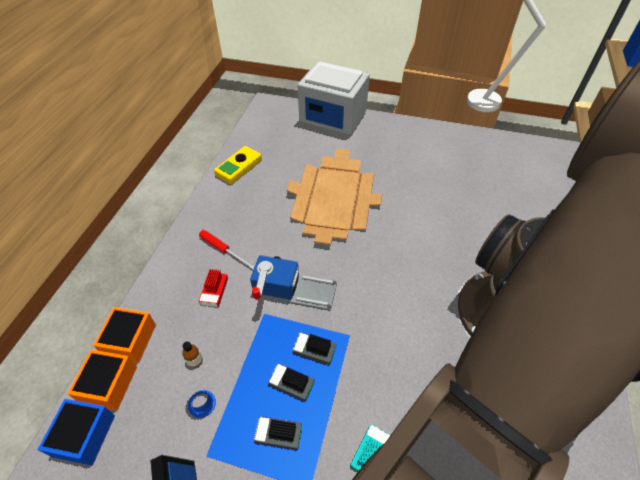

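```bash
python3 - <<'E'
import cv2
def crop(src,x0,y0,w,h,s,out):
    im=cv2.imread(src)[y0:y0+h,x0:x0+w]; im=cv2.resize(im,None,fx=s,fy=s,interpolation=cv2.INTER_CUBIC)
    for i in range(0,w,20): cv2.line(im,(i*s,0),(i*s,6),(0,255,255),1); cv2.putText(im,str(x0+i),(i*s,16),0,.35,(0,255,255),1)
    for i in range(0,h,20): cv2.line(im,(0,i*s),(6,i*s),(0,255,255),1); cv2.putText(im,str(y0+i),(8,i*s+4),0,.35,(0,255,255),1)
    cv2.imwrite(out,im)
crop("pics/top0.png",140,195,160,110,5,"pics/c1.png")
crop("pics/top0.png",325,190,150,110,5,"pics/c2.png")
crop("pics/side0.png",200,240,150,210,2.8.__int__(),"pics/x.png")
im=cv2.imread("pics/side0.png")
import numpy as np
crop("pics/side0.png",245,245,110,110,5,"pics/c3.png")
crop("pics/side0.png",280,145,110,105,5,"pics/c4.png")
E
```

```text
(no output)
```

View pics/c1.png

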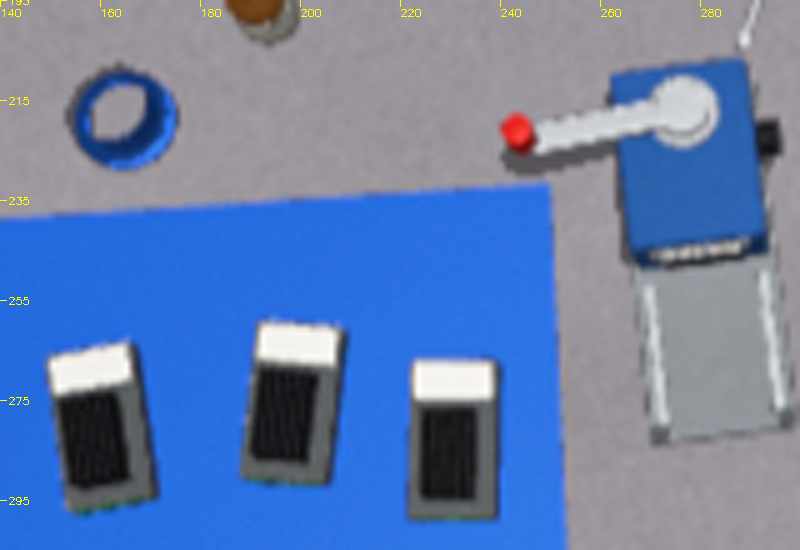

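View pics/c2.png

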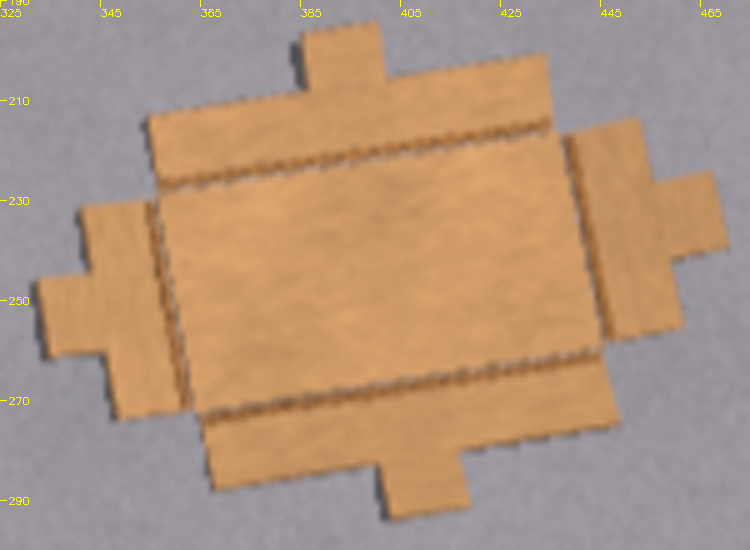

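View pics/c3.png

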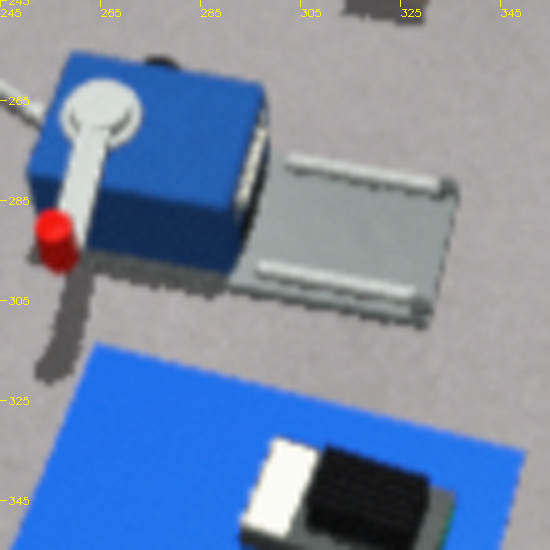

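View pics/c4.png

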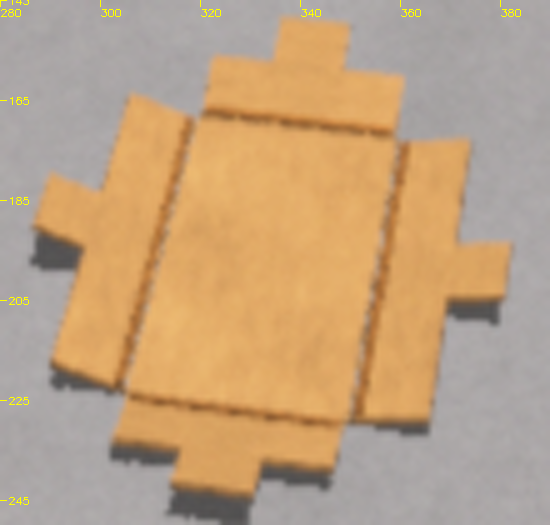

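```bash
cat > fit.py <<'E'
import numpy as np, json
from scipy.spatial.transform import Rotation as R
from scipy.optimize import least_squares
CAM={'s':(57.18822618312587,313.3468966870292,236.77455197920685,[0.30063419,0.65098637,0.97046682],[-140.77368425,0.89828055,-163.96343746]),
't':(44.244253489143674,315.3698291458135,234.93333133364655,[0.20620688,0.00565259,1.68399007],[-168.00822955,-0.1881699,-93.79680209])}
def proj(c,P):
    v,cx,cy,o,e=CAM[c]; f=240/np.tan(np.radians(v/2))
    q=R.from_euler('xyz',e,degrees=True).inv().apply(np.atleast_2d(P)-o)
    return np.c_[cx+f*q[:,0]/q[:,2],cy+f*q[:,1]/q[:,2]]
def pose(p,P): # p=x,y,yaw
    P=np.atleast_2d(P)/1000.; c,s=np.cos(p[2]),np.sin(p[2])
    return np.c_[p[0]+c*P[:,0]-s*P[:,1],p[1]+s*P[:,0]+c*P[:,1],P[:,2]]
def ray(c,u,v,z): # pixel to plane z
    V,cx,cy,o,e=CAM[c]; f=240/np.tan(np.radians(V/2))
    d=R.from_euler('xyz',e,degrees=True).apply([(u-cx)/f,(v-cy)/f,1]); o=np.array(o); return o+d*(z-o[2])/d[2]
def px(x0,y0,d): return np.array([x0,y0])+(np.array(d)+.5)/5-.5
E
python3 - <<'E'
from fit import *
np.set_printoptions(precision=4,suppress=True)
D=[]
T=lambda d:('t',px(325,190,d)); S=lambda d:('s',px(280,145,d))
fl=lambda x,y:('f',x,y)
D+=[(T((160,193)),fl(65,120)),(T((562,130)),fl(65,-120)),(T((200,412)),fl(-65,120)),(T((605,345)),fl(-65,-120)),
(S((195,115)),fl(65,-120)),(S((395,135)),fl(-65,-120)),(S((125,395)),fl(65,120)),(S((350,420)),fl(-65,120))]
# wall: ('w',k,r,s): s = signed world-ish coordinate along hinge (tray y for back/front, tray x for left/right)
w=lambda k,r,s:('w',k,r,s)
for k,lt,ls in (('b',[(300,32),(380,20),(148,117),(547,52)],[(33,228),(52,175),(52,362),(130,95)]),
 ('f',[(390,520),(470,507),(213,490),(620,425)],[(503,298),(510,243),(430,418),(468,140)]),
 ('l',[(35,280),(47,358),(80,207),(115,418)],[(170,487),(253,497),(112,440),(333,468)]),
 ('r',[(715,170),(730,245),(638,117),(683,327)],[(282,18),(350,25),(210,57),(404,75)])):
  for l,F in ((lt,T),(ls,S)):
    for d,r,s in zip(l,(79,79,45,45),(1,-1,2,-2)): D.append((F(d),w(k,r,s)))
K='bflr'
def pts(p):
    out=[]
    for _,m in D:
        if m[0]=='f': out.append((m[1],m[2],5)); continue
        _,k,r,s=m; a=p[3+K.index(k)]
        s= np.sign(s)*(23 if abs(s)==1 else (p[7] if k in'bf' else p[8]))
        h=r*np.cos(a)-2.5*np.sin(a); z=2.5+r*np.sin(a)+2.5*np.cos(a)
        out.append({'b':(67.5+h,s,z),'f':(-67.5-h,s,z),'l':(s,122.5+h,z),'r':(s,-122.5-h,z)}[k])
    return np.array(out)
cam=np.array([d[0][0] for d in D]); uv=np.array([d[0][1] for d in D])
def resid(p):
    P=pose(p,pts(p)); o=np.zeros_like(uv)
    for c in 'st': o[cam==c]=proj(c,P[cam==c])
    # per-camera image shift as nuisance (2 mm calibration)
    o[cam=='s']+=p[9:11]; o[cam=='t']+=p[11:13]
    return np.r_[(o-uv).ravel(),p[9:13]*1.5]
c0=ray('t',402,244,0)
r=least_squares(resid,[c0[0],c0[1],-.1,.25,.25,.25,.25,118,60,0,0,0,0],loss='soft_l1')
print('tray',r.x, np.abs(r.fun[:-4]).mean())
print(r.fun[:-4].reshape(-1,2).round(1).tolist()); sh=r.x[9:13]
# generic rigid
def rig(M,name,g):
    cam=np.array([m[0] for m in M]); uv=np.array([px(140,195,m[1]) if m[0]=='t' else px(245,245,m[1]) for m in M]); P=np.array([m[2] for m in M],float)
    def f(p):
        Q=pose(p,P);o=np.zeros_like(uv)
        for c,s in (('s',sh[:2]),('t',sh[2:])): 
            if (cam==c).any(): o[cam==c]=proj(c,Q[cam==c])+s
        return (o-uv).ravel()
    q=least_squares(f,g,loss='soft_l1'); print(name,q.x,np.degrees(q.x[2]),np.abs(q.fun).mean(),q.fun.round(1).tolist()); return q.x
g=ray('t',279,245,.05)
pr=rig([('t',(610,73),(104,39,75)),('t',(745,57),(104,-39,75)),('t',(767,237),(0,-39,75)),('t',(633,255),(0,39,75)),
('s',(70,52),(104,-39,75)),('s',(267,88),(0,-39,75)),('s',(240,208),(0,39,75)),('s',(33,175),(104,39,75)),('s',(230,270),(0,39,0)),
('t',(683,108),(75,0,90)),('t',(518,130),(67.2,89.7,118)),('s',(54,222),(67.2,89.7,118))],'press',[g[0],g[1],0])
def mod(n,a,extra=[]):
    P=[(45,25,20),(45,-25,20),(15,14,50),(15,-14,50),(-35,-14,50),(-35,14,50)]
    g=ray('t',*px(140,195,a[3]),.05)
    rig([('t',d,q) for d,q in zip(a,P)]+extra,n,[g[0],g[1],0])
mod('m1',[(415,360),(497,362),(422,405),(478,405),(475,498),(420,498)],[('s',(280,440),(45,-25,20)),('s',(243,525),(45,25,20)),('s',(325,447),(15,-14,50)),('s',(430,478),(-35,-14,50))])
mod('m2',[(258,322),(343,330),(262,368),(320,372),(308,463),(250,458)])
mod('m3',[(50,355),(130,342),(58,398),(115,390),(132,480),(72,490)])
for n,u,v,z in (('bottle',192,195,.04),('reel',164.5,218,.04),('red',257,182,.02),('drvtip',290,205,.005),('drvend',308,143,.02)): print(n,ray('t',u,v,z))
E
```

```text
tray [  0.5191  -0.2691   0.0957   0.3561   0.1942   0.2381   0.3234 117.7958
  62.8129   0.3168  -0.4131  -0.4259  -0.2008] 0.25066712326417395
[[-0.8, 0.3], [-0.6, 0.1], [-0.9, 0.2], [-0.0, 0.3], [0.4, 0.3], [0.4, 0.9], [-0.1, -0.6], [-0.6, 0.3], [0.2, 0.1], [-0.3, 0.1], [0.1, -0.3], [-0.3, 0.2], [-0.3, -0.3], [-0.7, -0.1], [-0.3, 0.0], [-0.1, -0.4], [0.4, -0.1], [0.4, -0.1], [0.4, -0.1], [0.2, -0.3], [0.2, 0.1], [0.1, 0.2], [-0.2, 0.2], [0.4, -0.0], [0.2, -0.0], [0.5, 0.0], [0.0, -0.1], [0.5, 0.2], [0.1, -0.1], [0.0, 0.1], [0.0, 0.1], [0.0, 0.4], [-0.4, -0.1], [0.1, 0.3], [0.3, -0.1], [0.5, -0.1], [-0.4, -0.1], [-0.1, 0.0], [0.5, -0.3], [-0.2, 0.3]]
press [0.5284 0.0772 0.0678] 3.8874729338702805 0.7094383111964883 [-0.2, 0.2, 0.3, -0.2, 0.6, -0.3, -0.5, -0.2, 0.2, -0.9, 0.5, -1.5, -1.6, 0.3, -1.6, -0.4, 2.0, 3.9, -0.1, 0.0, -0.1, 0.2, 0.6, 0.6]
m1 [ 0.436   0.2248 -0.0587] -3.362755610196733 0.49780839494174245 [-0.6, 0.3, 0.6, -0.2, 0.0, 0.3, -1.1, 0.2, -0.9, -0.5, 0.0, -0.4, -0.3, -1.2, -0.5, 0.5, 0.8, -0.7, 0.6, -0.3]
m2 [ 0.462   0.314  -0.1196] -6.851593327786648 0.4492034168399594 [0.2, 0.4, 0.7, -0.2, 0.1, 0.2, -1.5, -0.0, -0.8, -0.4, 0.8, 0.0]
m3 [0.4559 0.4224 0.135 ] 7.734446091209679 0.6073618457875464 [-0.3, 0.9, 1.1, 0.1, 0.7, 0.3, -0.8, -0.1, -1.5, -0.5, 0.5, -0.5]
bottle [0.6952 0.3246 0.04  ]
reel [0.632  0.4047 0.04  ]
red [0.7283 0.1373 0.02  ]
drvtip [0.6563 0.045  0.005 ]
drvend [ 0.8394 -0.0198  0.02  ]
```

```bash
cat > plan.py <<'E'
import numpy as np, json
from station import *
TR=(0.5191,-0.2691,0.0957); PR=(0.5284,0.0772,0.0678)
def loc(F,x,y): c,s=np.cos(F[2]),np.sin(F[2]); return F[0]+c*x-s*y, F[1]+s*x+c*y
def plan(wps,start=None):
    """wps: list of (x,y,z_grasp,yaw_deg,[max mm/row]); prints rows in chunks of 8. quantised, cumulative."""
    o=get_obs(); p=np.array(o['ee_pos']) if start is None else np.array(start[:3])+[0,0,.155]
    yaw=o['orientation'][2] if start is None else start[3]
    rows=[]
    for w in wps:
        t=np.array(w[:3])+[0,0,.155]; sp=(w[4] if len(w)>4 else 35)/1000
        dy=(w[3]-yaw+180)%360-180
        n=max(1,int(np.ceil(max(np.linalg.norm(t-p)/sp,abs(dy)/6.5))))
        for k in range(n):
            f=1/(n-k); d=(t-p)*f; dy=((w[3]-yaw+180)%360-180)*f
            a=np.radians(yaw); X=np.array([np.cos(a),np.sin(a),0]);Y=np.array([np.sin(a),-np.cos(a),0])
            q=[round(float(v),3)+0. for v in (d@X,d@Y,-d[2])]; wz=round(-dy,1)+0.
            p=p+q[0]*X+q[1]*Y-np.array([0,0,q[2]]); yaw=yaw-wz
            r={k2:v for k2,v in zip(('tx','ty','tz','wz'),q+[wz]) if v}
            rows.append(r)
    for i in range(0,len(rows),8): print(json.dumps(rows[i:i+8]).replace(': ',':').replace(', ',','))
    print('end',p.round(4)-[0,0,.155],round(yaw,1))
A={'l':.238,'r':.323,'f':.194,'b':.356}
def tongue(k,a,r=.068):
    h=r*np.cos(a); z=.0025+r*np.sin(a)
    x,y={'b':(.0675+h,0),'f':(-.0675-h,0),'l':(0,.1225+h),'r':(0,-.1225-h)}[k]
    return (*loc(TR,x,y),z)
YAW={'l':95.5,'r':95.5,'f':185.5,'b':185.5}
def raise_(k,n=11,end=1.62):
    a0=A[k]; off=max(0,.021-tongue(k,a0)[2]); out=[]
    for i in range(1,n+1):
        x,y,z=tongue(k,a0+(end-a0)*i/n); out.append((x,y,z+off,YAW[k],60))
    return out
def grasp(k): x,y,z=tongue(k,A[k]); return (x,y,max(z,.021),YAW[k])
E
python3 - <<'E'
from plan import *
g=grasp('l'); print(g)
up=(g[0],g[1],.11,95.5)
plan([(.35,.40,.22,130),(.47,.10,.22,110),up,g[:4]+(20,)])
print('RAISE'); plan(raise_('l'),start=g)
E
```

```text
(np.float64(0.5010801251172667), np.float64(-0.08137973196917678), 0.021, 95.5)
[{"tx":-0.025,"ty":-0.018,"tz":0.004,"wz":4.1},{"tx":-0.027,"ty":-0.016,"tz":0.004,"wz":4.0},{"tx":-0.028,"ty":-0.014,"tz":0.004,"wz":4.1},{"tx":-0.028,"ty":-0.012,"tz":0.004,"wz":4.0},{"tx":-0.029,"ty":-0.01,"tz":0.004,"wz":4.1},{"tx":-0.03,"ty":-0.008,"tz":0.005,"wz":4.0},{"tx":-0.031,"ty":-0.005,"tz":0.004,"wz":4.1},{"tx":-0.031,"ty":-0.01,"wz":2.0}]
[{"tx":-0.031,"ty":-0.009,"wz":2.0},{"tx":-0.031,"ty":-0.008,"wz":2.0},{"tx":-0.032,"ty":-0.007,"wz":2.0},{"tx":-0.032,"ty":-0.006,"wz":2.0},{"tx":-0.032,"ty":-0.004,"wz":2.0},{"tx":-0.032,"ty":-0.003,"wz":2.0},{"tx":-0.032,"ty":-0.003,"wz":2.0},{"tx":-0.032,"ty":-0.001,"wz":2.0}]
[{"tx":-0.032,"wz":2.0},{"tx":-0.026,"ty":-0.005,"tz":0.016,"wz":2.1},{"tx":-0.026,"ty":-0.004,"tz":0.016,"wz":2.1},{"tx":-0.026,"ty":-0.003,"tz":0.016,"wz":2.1},{"tx":-0.026,"ty":-0.002,"tz":0.016,"wz":2.0},{"tx":-0.026,"ty":-0.001,"tz":0.015,"wz":2.1},{"tx":-0.027,"ty":0.001,"tz":0.016,"wz":2.0},{"tx":-0.026,"ty":0.001,"tz":0.015,"wz":2.1}]
[{"tz":0.018},{"tz":0.018},{"tz":0.018},{"tz":0.018},{"tz":0.017}]
end [ 0.501  -0.0813  0.0212] 95.5
RAISE
[{"tx":-0.003,"tz":-0.008},{"tx":-0.003,"tz":-0.008},{"tx":-0.005,"tz":-0.007},{"tx":-0.005,"tz":-0.007},{"tx":-0.006,"tz":-0.006},{"tx":-0.007,"tz":-0.005},{"tx":-0.007,"tz":-0.004},{"tx":-0.008,"tz":-0.003}]
[{"tx":-0.008,"tz":-0.003},{"tx":-0.009,"tz":-0.001},{"tx":-0.008}]
end [ 0.5077 -0.1501  0.073 ] 95.5
```

Emit:
{"op": "send_rows", "data": {"series": [{"tx": -0.025, "ty": -0.018, "tz": 0.004, "wz": 4.1}, {"tx": -0.027, "ty": -0.016, "tz": 0.004, "wz": 4.0}, {"tx": -0.028, "ty": -0.014, "tz": 0.004, "wz": 4.1}, {"tx": -0.028, "ty": -0.012, "tz": 0.004, "wz": 4.0}, {"tx": -0.029, "ty": -0.01, "tz": 0.004, "wz": 4.1}, {"tx": -0.03, "ty": -0.008, "tz": 0.005, "wz": 4.0}, {"tx": -0.031, "ty": -0.005, "tz": 0.004, "wz": 4.1}, {"tx": -0.031, "ty": -0.01, "wz": 2.0}], "fingers": 0.8}}

```text
validation failed for argument at $.se...
```

Emit:
{"op": "send_rows", "data": {"series": [{"tx": -0.031, "ty": -0.009, "wz": 2.0}, {"tx": -0.031, "ty": -0.008, "wz": 2.0}, {"tx": -0.032, "ty": -0.007, "wz": 2.0}, {"tx": -0.032, "ty": -0.006, "wz": 2.0}, {"tx": -0.032, "ty": -0.004, "wz": 2.0}, {"tx": -0.032, "ty": -0.003, "wz": 2.0}, {"tx": -0.032, "ty": -0.003, "wz": 2.0}, {"tx": -0.032, "ty": -0.001, "wz": 2.0}]}}

```text
validation failed for argument at $.se...
```

Emit:
{"op": "send_rows", "data": {"series": [{"tx": -0.032, "wz": 2.0}, {"tx": -0.026, "ty": -0.005, "tz": 0.016, "wz": 2.1}, {"tx": -0.026, "ty": -0.004, "tz": 0.016, "wz": 2.1}, {"tx": -0.026, "ty": -0.003, "tz": 0.016, "wz": 2.1}, {"tx": -0.026, "ty": -0.002, "tz": 0.016, "wz": 2.0}, {"tx": -0.026, "ty": -0.001, "tz": 0.015, "wz": 2.1}, {"tx": -0.027, "ty": 0.001, "tz": 0.016, "wz": 2.0}, {"tx": -0.026, "ty": 0.001, "tz": 0.015, "wz": 2.1}]}}

```text
validation failed for argument at $.se...
```

Emit:
{"op": "send_rows", "data": {"series": [{}]}}

```text
validation failed for argument at $.se...
```

Emit:
{"op": "send_rows", "data": {"series": [{"tx": -0.025, "ty": -0.018, "tz": 0.004, "wx": 0, "wy": 0, "wz": 4.1}, {"tx": -0.027, "ty": -0.016, "tz": 0.004, "wx": 0, "wy": 0, "wz": 4.0}, {"tx": -0.028, "ty": -0.014, "tz": 0.004, "wx": 0, "wy": 0, "wz": 4.1}, {"tx": -0.028, "ty": -0.012, "tz": 0.004, "wx": 0, "wy": 0, "wz": 4.0}, {"tx": -0.029, "ty": -0.01, "tz": 0.004, "wx": 0, "wy": 0, "wz": 4.1}, {"tx": -0.03, "ty": -0.008, "tz": 0.005, "wx": 0, "wy": 0, "wz": 4.0}, {"tx": -0.031, "ty": -0.005, "tz": 0.004, "wx": 0, "wy": 0, "wz": 4.1}, {"tx": -0.031, "ty": -0.01, "tz": 0, "wx": 0, "wy": 0, "wz": 2.0}], "fingers": 0.8}}

```text
t: 0.77
ee_pos: [0.3634, 0.3685, 0.3749]
orientation: [-180.0, -0.0, 127.7]
contact_force: [0.2, 0.3, 0.4]
gripper_width: 0.0684
gripper_force: 0.0
```

Emit:
{"op": "send_rows", "data": {"series": [{"tx": -0.031, "ty": -0.009, "tz": 0, "wx": 0, "wy": 0, "wz": 2.0}, {"tx": -0.031, "ty": -0.008, "tz": 0, "wx": 0, "wy": 0, "wz": 2.0}, {"tx": -0.032, "ty": -0.007, "tz": 0, "wx": 0, "wy": 0, "wz": 2.0}, {"tx": -0.032, "ty": -0.006, "tz": 0, "wx": 0, "wy": 0, "wz": 2.0}, {"tx": -0.032, "ty": -0.004, "tz": 0, "wx": 0, "wy": 0, "wz": 2.0}, {"tx": -0.032, "ty": -0.003, "tz": 0, "wx": 0, "wy": 0, "wz": 2.0}, {"tx": -0.032, "ty": -0.003, "tz": 0, "wx": 0, "wy": 0, "wz": 2.0}, {"tx": -0.032, "ty": -0.001, "tz": 0, "wx": 0, "wy": 0, "wz": 2.0}]}}

```text
t: 1.43
ee_pos: [0.4584, 0.1283, 0.3756]
orientation: [-180.0, -0.0, 111.9]
contact_force: [0.5, 0.4, -0.1]
gripper_width: 0.0682
gripper_force: 0.0
```

Emit:
{"op": "send_rows", "data": {"series": [{"tx": -0.032, "ty": 0, "tz": 0, "wx": 0, "wy": 0, "wz": 2.0}, {"tx": -0.026, "ty": -0.005, "tz": 0.016, "wx": 0, "wy": 0, "wz": 2.1}, {"tx": -0.026, "ty": -0.004, "tz": 0.016, "wx": 0, "wy": 0, "wz": 2.1}, {"tx": -0.026, "ty": -0.003, "tz": 0.016, "wx": 0, "wy": 0, "wz": 2.1}, {"tx": -0.026, "ty": -0.002, "tz": 0.016, "wx": 0, "wy": 0, "wz": 2.0}, {"tx": -0.026, "ty": -0.001, "tz": 0.015, "wx": 0, "wy": 0, "wz": 2.1}, {"tx": -0.027, "ty": 0.001, "tz": 0.016, "wx": 0, "wy": 0, "wz": 2.0}, {"tx": -0.026, "ty": 0.001, "tz": 0.015, "wx": 0, "wy": 0, "wz": 2.1}]}}

```text
t: 2.1
ee_pos: [0.5011, -0.0826, 0.2647]
orientation: [-180.0, -0.0, 95.4]
contact_force: [0.1, 0.6, -0.4]
gripper_width: 0.0681
gripper_force: 0.0
```

Emit:
{"op": "send_rows", "data": {"series": [{"tx": 0, "ty": 0, "tz": 0.018, "wx": 0, "wy": 0, "wz": 0}, {"tx": 0, "ty": 0, "tz": 0.018, "wx": 0, "wy": 0, "wz": 0}, {"tx": 0, "ty": 0, "tz": 0.018, "wx": 0, "wy": 0, "wz": 0}, {"tx": 0, "ty": 0, "tz": 0.018, "wx": 0, "wy": 0, "wz": 0}, {"tx": 0, "ty": 0, "tz": 0.017, "wx": 0, "wy": 0, "wz": 0}]}}

```text
t: 2.52
ee_pos: [0.5009, -0.0813, 0.1755]
orientation: [-180.0, -0.0, 95.4]
contact_force: [0.2, 0.5, 0.5]
gripper_width: 0.0681
gripper_force: 0.0
```

Emit:
{"op": "send_rows", "data": {"series": [{"tx": 0, "ty": 0, "tz": 0, "wx": 0, "wy": 0, "wz": 0}, {"tx": 0, "ty": 0, "tz": 0, "wx": 0, "wy": 0, "wz": 0}, {"tx": 0, "ty": 0, "tz": 0, "wx": 0, "wy": 0, "wz": 0}, {"tx": 0, "ty": 0, "tz": 0, "wx": 0, "wy": 0, "wz": 0}, {"tx": 0, "ty": 0, "tz": 0, "wx": 0, "wy": 0, "wz": 0}], "fingers": 0.3}}

```text
t: 2.93
ee_pos: [0.5005, -0.0813, 0.1774]
orientation: [-179.9, -0.0, 95.5]
contact_force: [-5.2, -3.3, -3.1]
gripper_width: 0.0446
gripper_force: 61.4
```

Emit:
{"op": "send_rows", "data": {"series": [{"tx": -0.003, "ty": 0, "tz": -0.008, "wx": 0, "wy": 0, "wz": 0}, {"tx": -0.003, "ty": 0, "tz": -0.008, "wx": 0, "wy": 0, "wz": 0}, {"tx": -0.005, "ty": 0, "tz": -0.007, "wx": 0, "wy": 0, "wz": 0}, {"tx": -0.005, "ty": 0, "tz": -0.007, "wx": 0, "wy": 0, "wz": 0}, {"tx": -0.006, "ty": 0, "tz": -0.006, "wx": 0, "wy": 0, "wz": 0}, {"tx": -0.007, "ty": 0, "tz": -0.005, "wx": 0, "wy": 0, "wz": 0}, {"tx": -0.007, "ty": 0, "tz": -0.004, "wx": 0, "wy": 0, "wz": 0}, {"tx": -0.008, "ty": 0, "tz": -0.003, "wx": 0, "wy": 0, "wz": 0}]}}

```text
t: 3.6
ee_pos: [0.5046, -0.1251, 0.2254]
orientation: [-179.9, -0.1, 95.4]
contact_force: [-5.4, 5.0, -9.9]
gripper_width: 0.0443
gripper_force: 62.8
```

Emit:
{"op": "send_rows", "data": {"series": [{"tx": -0.008, "ty": 0, "tz": -0.003, "wx": 0, "wy": 0, "wz": 0}, {"tx": -0.009, "ty": 0, "tz": -0.001, "wx": 0, "wy": 0, "wz": 0}, {"tx": -0.008, "ty": 0, "tz": 0, "wx": 0, "wy": 0, "wz": 0}, {"tx": 0, "ty": 0, "tz": 0, "wx": 0, "wy": 0, "wz": 0}, {"tx": 0, "ty": 0, "tz": 0, "wx": 0, "wy": 0, "wz": 0}]}}

```text
t: 4.02
ee_pos: [0.5071, -0.1502, 0.2295]
orientation: [-179.9, -0.0, 95.5]
contact_force: [-7.6, 2.2, -4.0]
gripper_width: 0.044
gripper_force: 62.3
```

```bash
python3 - <<'E'
from plan import *
import cv2
c=camera('side')['frame']; c2=camera('top')['frame']
a=cv2.resize(c[130:260,265:400],None,fx=3,fy=3); b=cv2.resize(c2[180:310,325:480],None,fx=2.6,fy=3)
cv2.imwrite('pics/w1.png',np.hstack([a,b[:390]]))
print(get_obs()['contact_force'])
e=(0.5077,-0.1501,.073,95.5)
g=grasp('r'); plan([(e[0],e[1],.14,95.5),(g[0],g[1],.09,95.5,40),g[:4]+(25,)],start=e)
print('RAISE'); plan(raise_('r',8),start=g)
E
```

```text
[-8.15874037  2.14828027 -3.98676495]
[{"tz":-0.034},{"tz":-0.033},{"tx":-0.038,"tz":0.006},{"tx":-0.038,"tz":0.006},{"tx":-0.038,"tz":0.006},{"tx":-0.039,"tz":0.006},{"tx":-0.038,"tz":0.007},{"tx":-0.039,"tz":0.006}]
[{"tx":-0.038,"tz":0.007},{"tx":-0.039,"tz":0.006},{"tz":0.022},{"tz":0.022},{"tz":0.022}]
end [ 0.5371 -0.4557  0.024 ] 95.5
RAISE
[{"tx":0.004,"tz":-0.01},{"tx":0.006,"tz":-0.009},{"tx":0.008,"tz":-0.009},{"tx":0.008,"tz":-0.007},{"tx":0.01,"tz":-0.005},{"tx":0.01,"tz":-0.004},{"tx":0.011,"tz":-0.002},{"tx":0.011}]
end [ 0.5304 -0.3875  0.0701] 95.5
```

View pics/w1.png

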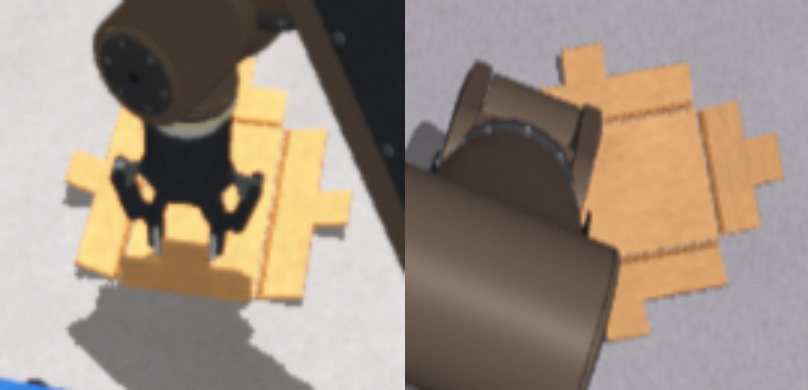

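Emit:
{"op": "send_rows", "data": {"series": [{"tx": 0, "ty": 0, "tz": 0, "wx": 0, "wy": 0, "wz": 0}, {"tx": 0, "ty": 0, "tz": 0, "wx": 0, "wy": 0, "wz": 0}, {"tx": 0, "ty": 0, "tz": 0, "wx": 0, "wy": 0, "wz": 0}, {"tx": 0, "ty": 0, "tz": 0, "wx": 0, "wy": 0, "wz": 0}], "fingers": 0.8}}

```text
t: 4.45
ee_pos: [0.508, -0.1502, 0.2295]
orientation: [179.9, 0.1, 95.4]
contact_force: [-0.3, -0.5, 1.2]
gripper_width: 0.0686
gripper_force: 0.0
```

Emit:
{"op": "send_rows", "data": {"series": [{"tx": 0, "ty": 0, "tz": -0.034, "wx": 0, "wy": 0, "wz": 0}, {"tx": 0, "ty": 0, "tz": -0.033, "wx": 0, "wy": 0, "wz": 0}, {"tx": -0.038, "ty": 0, "tz": 0.006, "wx": 0, "wy": 0, "wz": 0}, {"tx": -0.038, "ty": 0, "tz": 0.006, "wx": 0, "wy": 0, "wz": 0}, {"tx": -0.038, "ty": 0, "tz": 0.006, "wx": 0, "wy": 0, "wz": 0}, {"tx": -0.039, "ty": 0, "tz": 0.006, "wx": 0, "wy": 0, "wz": 0}, {"tx": -0.038, "ty": 0, "tz": 0.007, "wx": 0, "wy": 0, "wz": 0}, {"tx": -0.039, "ty": 0, "tz": 0.006, "wx": 0, "wy": 0, "wz": 0}]}}

```text
t: 5.12
ee_pos: [0.5294, -0.3808, 0.2587]
orientation: [180.0, 0.0, 95.5]
contact_force: [1.2, -0.5, -0.1]
gripper_width: 0.0684
gripper_force: 0.0
```

Emit:
{"op": "send_rows", "data": {"series": [{"tx": -0.038, "ty": 0, "tz": 0.007, "wx": 0, "wy": 0, "wz": 0}, {"tx": -0.039, "ty": 0, "tz": 0.006, "wx": 0, "wy": 0, "wz": 0}, {"tx": 0, "ty": 0, "tz": 0.022, "wx": 0, "wy": 0, "wz": 0}, {"tx": 0, "ty": 0, "tz": 0.022, "wx": 0, "wy": 0, "wz": 0}, {"tx": 0, "ty": 0, "tz": 0.022, "wx": 0, "wy": 0, "wz": 0}, {"tx": 0, "ty": 0, "tz": 0, "wx": 0, "wy": 0, "wz": 0}]}}

```text
t: 5.62
ee_pos: [0.536, -0.4552, 0.1756]
orientation: [-179.8, -0.3, 95.4]
contact_force: [-0.8, -0.0, -0.4]
gripper_width: 0.0684
gripper_force: 0.0
```

Emit:
{"op": "send_rows", "data": {"series": [{"tx": 0, "ty": 0, "tz": 0, "wx": 0, "wy": 0, "wz": 0}, {"tx": 0, "ty": 0, "tz": 0, "wx": 0, "wy": 0, "wz": 0}, {"tx": 0, "ty": 0, "tz": 0, "wx": 0, "wy": 0, "wz": 0}, {"tx": 0, "ty": 0, "tz": 0, "wx": 0, "wy": 0, "wz": 0}, {"tx": 0, "ty": 0, "tz": 0, "wx": 0, "wy": 0, "wz": 0}], "fingers": 0.3}}

```text
t: 6.03
ee_pos: [0.5361, -0.4561, 0.1815]
orientation: [-180.0, 0.0, 95.4]
contact_force: [-9.2, -2.9, -0.2]
gripper_width: 0.045
gripper_force: 61.0
```

Emit:
{"op": "send_rows", "data": {"series": [{"tx": 0.004, "ty": 0, "tz": -0.01, "wx": 0, "wy": 0, "wz": 0}, {"tx": 0.006, "ty": 0, "tz": -0.009, "wx": 0, "wy": 0, "wz": 0}, {"tx": 0.008, "ty": 0, "tz": -0.009, "wx": 0, "wy": 0, "wz": 0}, {"tx": 0.008, "ty": 0, "tz": -0.007, "wx": 0, "wy": 0, "wz": 0}, {"tx": 0.01, "ty": 0, "tz": -0.005, "wx": 0, "wy": 0, "wz": 0}, {"tx": 0.01, "ty": 0, "tz": -0.004, "wx": 0, "wy": 0, "wz": 0}, {"tx": 0.011, "ty": 0, "tz": -0.002, "wx": 0, "wy": 0, "wz": 0}, {"tx": 0.011, "ty": 0, "tz": 0, "wx": 0, "wy": 0, "wz": 0}]}}

```text
t: 6.7
ee_pos: [0.5295, -0.3884, 0.2275]
orientation: [-180.0, 0.2, 95.5]
contact_force: [-10.1, -10.1, -3.0]
gripper_width: 0.0444
gripper_force: 61.7
```

Emit:
{"op": "send_rows", "data": {"series": [{"tx": 0, "ty": 0, "tz": 0, "wx": 0, "wy": 0, "wz": 0}, {"tx": 0, "ty": 0, "tz": 0, "wx": 0, "wy": 0, "wz": 0}]}}

```text
t: 6.87
ee_pos: [0.5295, -0.3877, 0.2273]
orientation: [-179.9, 0.0, 95.5]
contact_force: [-9.4, -2.9, -2.8]
gripper_width: 0.0442
gripper_force: 61.3
```

```bash
python3 - <<'E'
from plan import *
e=(0.5304,-0.3875,.0701,95.5)
g=grasp('f'); print(g)
plan([(e[0],e[1],.14,95.5),(.47,-.29,.14,140,40),(g[0],g[1],.10,185.5,40),g[:4]+(28,)],start=e)
print('RAISE'); plan(raise_('f',8),start=g)
h=raise_('f',8)[-1]; b=grasp('b'); print('BACK')
plan([h[:2]+(.14,185.5),b[:2]+(.1,185.5,40),b[:4]+(28,)],start=h); plan(raise_('b',8),start=b)
E
```

```text
(np.float64(0.38548979308521913), np.float64(-0.2819256753355217), 0.021, 185.5)
[{"tz":-0.035},{"tz":-0.035},{"tx":0.015,"ty":-0.007,"wz":-6.4},{"tx":0.015,"ty":-0.006,"wz":-6.3},{"tx":0.016,"ty":-0.004,"wz":-6.4},{"tx":0.016,"ty":-0.002,"wz":-6.3},{"tx":0.016,"wz":-6.4},{"tx":0.017,"ty":0.002,"wz":-6.3}]
[{"tx":0.016,"ty":0.003,"wz":-6.4},{"tx":0.01,"ty":-0.007,"tz":0.006,"wz":-6.5},{"tx":0.011,"ty":-0.006,"tz":0.006,"wz":-6.5},{"tx":0.011,"ty":-0.004,"tz":0.006,"wz":-6.5},{"tx":0.012,"ty":-0.003,"tz":0.006,"wz":-6.5},{"tx":0.012,"ty":-0.002,"tz":0.005,"wz":-6.5},{"tx":0.012,"tz":0.006,"wz":-6.5},{"tx":0.012,"tz":0.005,"wz":-6.5}]
[{"tz":0.026},{"tz":0.027},{"tz":0.026}]
end [ 0.3854 -0.2823  0.0211] 185.5
RAISE
[{"tx":-0.003,"tz":-0.012},{"tx":-0.006,"tz":-0.01},{"tx":-0.007,"tz":-0.01},{"tx":-0.009,"tz":-0.008},{"tx":-0.01,"tz":-0.007},{"tx":-0.011,"tz":-0.005},{"tx":-0.012,"tz":-0.002},{"tx":-0.012,"tz":-0.001}]
end [ 0.4552 -0.2752  0.076 ] 185.5
BACK
[{"tz":-0.032},{"tz":-0.032},{"tx":-0.039,"tz":0.008},{"tx":-0.039,"tz":0.008},{"tx":-0.039,"tz":0.008},{"tx":-0.039,"tz":0.008},{"tx":-0.039,"tz":0.008},{"tz":0.025}]
[{"tz":0.024},{"tz":0.025}]
end [ 0.6493 -0.2565  0.0258] 185.5
[{"tx":0.005,"tz":-0.01},{"tx":0.006,"tz":-0.009},{"tx":0.007,"tz":-0.007},{"tx":0.008,"tz":-0.007},{"tx":0.01,"tz":-0.005},{"tx":0.01,"tz":-0.004},{"tx":0.01,"tz":-0.002},{"tx":0.011}]
end [ 0.583  -0.263   0.0702] 185.5
```

Emit:
{"op": "send_rows", "data": {"series": [{"tx": 0, "ty": 0, "tz": 0, "wx": 0, "wy": 0, "wz": 0}, {"tx": 0, "ty": 0, "tz": 0, "wx": 0, "wy": 0, "wz": 0}, {"tx": 0, "ty": 0, "tz": 0, "wx": 0, "wy": 0, "wz": 0}, {"tx": 0, "ty": 0, "tz": 0, "wx": 0, "wy": 0, "wz": 0}], "fingers": 0.8}}

```text
t: 7.2
ee_pos: [0.5306, -0.3878, 0.2267]
orientation: [179.9, 0.1, 95.5]
contact_force: [0.6, -0.4, -0.2]
gripper_width: 0.068
gripper_force: 0.0
```

Emit:
{"op": "send_rows", "data": {"series": [{"tx": 0, "ty": 0, "tz": -0.035, "wx": 0, "wy": 0, "wz": 0}, {"tx": 0, "ty": 0, "tz": -0.035, "wx": 0, "wy": 0, "wz": 0}, {"tx": 0.015, "ty": -0.007, "tz": 0, "wx": 0, "wy": 0, "wz": -6.4}, {"tx": 0.015, "ty": -0.006, "tz": 0, "wx": 0, "wy": 0, "wz": -6.3}, {"tx": 0.016, "ty": -0.004, "tz": 0, "wx": 0, "wy": 0, "wz": -6.4}, {"tx": 0.016, "ty": -0.002, "tz": 0, "wx": 0, "wy": 0, "wz": -6.3}, {"tx": 0.016, "ty": 0, "tz": 0, "wx": 0, "wy": 0, "wz": -6.4}, {"tx": 0.017, "ty": 0.002, "tz": 0, "wx": 0, "wy": 0, "wz": -6.3}]}}

```text
t: 7.87
ee_pos: [0.4785, -0.3033, 0.2962]
orientation: [180.0, 0.1, 133.9]
contact_force: [0.3, -0.2, -0.8]
gripper_width: 0.0681
gripper_force: 0.0
```

Emit:
{"op": "send_rows", "data": {"series": [{"tx": 0.016, "ty": 0.003, "tz": 0, "wx": 0, "wy": 0, "wz": -6.4}, {"tx": 0.01, "ty": -0.007, "tz": 0.006, "wx": 0, "wy": 0, "wz": -6.5}, {"tx": 0.011, "ty": -0.006, "tz": 0.006, "wx": 0, "wy": 0, "wz": -6.5}, {"tx": 0.011, "ty": -0.004, "tz": 0.006, "wx": 0, "wy": 0, "wz": -6.5}, {"tx": 0.012, "ty": -0.003, "tz": 0.006, "wx": 0, "wy": 0, "wz": -6.5}, {"tx": 0.012, "ty": -0.002, "tz": 0.005, "wx": 0, "wy": 0, "wz": -6.5}, {"tx": 0.012, "ty": 0, "tz": 0.006, "wx": 0, "wy": 0, "wz": -6.5}, {"tx": 0.012, "ty": 0, "tz": 0.005, "wx": 0, "wy": 0, "wz": -6.5}]}}

```text
t: 8.53
ee_pos: [0.385, -0.2823, 0.2558]
orientation: [-180.0, 0.0, -174.2]
contact_force: [0.1, -0.5, -0.1]
gripper_width: 0.0681
gripper_force: 0.0
```

Emit:
{"op": "send_rows", "data": {"series": [{"tx": 0, "ty": 0, "tz": 0.026, "wx": 0, "wy": 0, "wz": 0}, {"tx": 0, "ty": 0, "tz": 0.027, "wx": 0, "wy": 0, "wz": 0}, {"tx": 0, "ty": 0, "tz": 0.026, "wx": 0, "wy": 0, "wz": 0}, {"tx": 0, "ty": 0, "tz": 0, "wx": 0, "wy": 0, "wz": 0}]}}

```text
t: 8.87
ee_pos: [0.3851, -0.2823, 0.1737]
orientation: [179.8, -0.2, -174.6]
contact_force: [-1.2, 0.4, 0.1]
gripper_width: 0.0681
gripper_force: 0.0
```

Emit:
{"op": "send_rows", "data": {"series": [{"tx": 0, "ty": 0, "tz": 0, "wx": 0, "wy": 0, "wz": 0}, {"tx": 0, "ty": 0, "tz": 0, "wx": 0, "wy": 0, "wz": 0}, {"tx": 0, "ty": 0, "tz": 0, "wx": 0, "wy": 0, "wz": 0}, {"tx": 0, "ty": 0, "tz": 0, "wx": 0, "wy": 0, "wz": 0}, {"tx": 0, "ty": 0, "tz": 0, "wx": 0, "wy": 0, "wz": 0}], "fingers": 0.3}}

```text
t: 9.28
ee_pos: [0.3854, -0.2823, 0.1777]
orientation: [-180.0, 0.0, -174.5]
contact_force: [0.2, 4.9, 2.2]
gripper_width: 0.0442
gripper_force: 61.3
```

Emit:
{"op": "send_rows", "data": {"series": [{"tx": -0.003, "ty": 0, "tz": -0.012, "wx": 0, "wy": 0, "wz": 0}, {"tx": -0.006, "ty": 0, "tz": -0.01, "wx": 0, "wy": 0, "wz": 0}, {"tx": -0.007, "ty": 0, "tz": -0.01, "wx": 0, "wy": 0, "wz": 0}, {"tx": -0.009, "ty": 0, "tz": -0.008, "wx": 0, "wy": 0, "wz": 0}, {"tx": -0.01, "ty": 0, "tz": -0.007, "wx": 0, "wy": 0, "wz": 0}, {"tx": -0.011, "ty": 0, "tz": -0.005, "wx": 0, "wy": 0, "wz": 0}, {"tx": -0.012, "ty": 0, "tz": -0.002, "wx": 0, "wy": 0, "wz": 0}, {"tx": -0.012, "ty": 0, "tz": -0.001, "wx": 0, "wy": 0, "wz": 0}]}}

```text
t: 9.95
ee_pos: [0.4554, -0.2756, 0.2327]
orientation: [180.0, -0.0, -174.5]
contact_force: [-5.3, 4.0, 5.4]
gripper_width: 0.0407
gripper_force: 59.8
```

Emit:
{"op": "send_rows", "data": {"series": [{"tx": 0, "ty": 0, "tz": 0, "wx": 0, "wy": 0, "wz": 0}, {"tx": 0, "ty": 0, "tz": 0, "wx": 0, "wy": 0, "wz": 0}]}}

```text
t: 10.12
ee_pos: [0.4559, -0.2758, 0.2323]
orientation: [-179.9, 0.1, -174.5]
contact_force: [1.0, 0.5, 0.5]
gripper_width: 0.0254
gripper_force: 0.6
```

```bash
python3 - <<'E'
from plan import *
import cv2
c=camera('side')['frame']; c2=camera('top')['frame']
a=cv2.resize(c[130:260,265:400],None,fx=3,fy=3); b=cv2.resize(c2[180:310,325:480],None,fx=2.6,fy=3)
cv2.imwrite('pics/w2.png',np.hstack([a,b[:390]]))
E
```

```text
(no output)
```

View pics/w2.png

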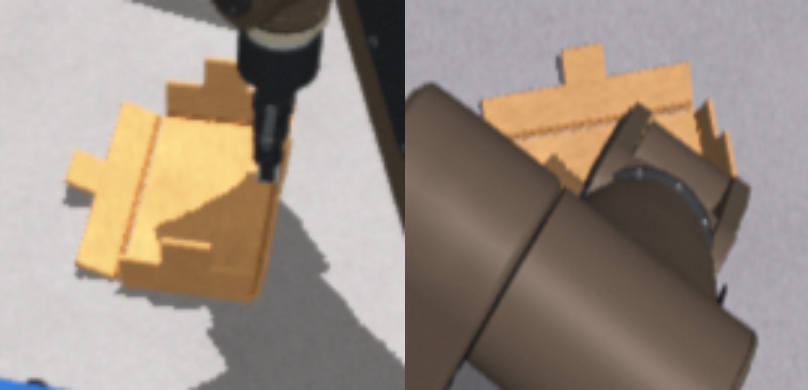

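Emit:
{"op": "send_rows", "data": {"series": [{"tx": 0, "ty": 0, "tz": 0, "wx": 0, "wy": 0, "wz": 0}, {"tx": 0, "ty": 0, "tz": 0, "wx": 0, "wy": 0, "wz": 0}, {"tx": 0, "ty": 0, "tz": 0, "wx": 0, "wy": 0, "wz": 0}, {"tx": 0, "ty": 0, "tz": 0, "wx": 0, "wy": 0, "wz": 0}], "fingers": 0.8}}

```text
t: 10.55
ee_pos: [0.4549, -0.276, 0.2316]
orientation: [180.0, -0.0, -174.6]
contact_force: [0.5, -0.3, 0.5]
gripper_width: 0.0683
gripper_force: 0.0
```

Emit:
{"op": "send_rows", "data": {"series": [{"tx": 0, "ty": 0, "tz": -0.032, "wx": 0, "wy": 0, "wz": 0}, {"tx": 0, "ty": 0, "tz": -0.032, "wx": 0, "wy": 0, "wz": 0}, {"tx": -0.039, "ty": 0, "tz": 0.008, "wx": 0, "wy": 0, "wz": 0}, {"tx": -0.039, "ty": 0, "tz": 0.008, "wx": 0, "wy": 0, "wz": 0}, {"tx": -0.039, "ty": 0, "tz": 0.008, "wx": 0, "wy": 0, "wz": 0}, {"tx": -0.039, "ty": 0, "tz": 0.008, "wx": 0, "wy": 0, "wz": 0}, {"tx": -0.039, "ty": 0, "tz": 0.008, "wx": 0, "wy": 0, "wz": 0}, {"tx": 0, "ty": 0, "tz": 0.025, "wx": 0, "wy": 0, "wz": 0}]}}

```text
t: 11.22
ee_pos: [0.6548, -0.2565, 0.2329]
orientation: [-179.7, 0.5, -174.4]
contact_force: [0.7, -0.4, -0.4]
gripper_width: 0.0684
gripper_force: 0.0
```

Emit:
{"op": "send_rows", "data": {"series": [{"tx": 0, "ty": 0, "tz": 0.024, "wx": 0, "wy": 0, "wz": 0}, {"tx": 0, "ty": 0, "tz": 0.025, "wx": 0, "wy": 0, "wz": 0}, {"tx": 0, "ty": 0, "tz": 0, "wx": 0, "wy": 0, "wz": 0}]}}

```text
t: 11.47
ee_pos: [0.6481, -0.2567, 0.1766]
orientation: [179.8, -0.4, -174.5]
contact_force: [0.2, -0.1, 0.5]
gripper_width: 0.0685
gripper_force: 0.0
```

Emit:
{"op": "send_rows", "data": {"series": [{"tx": 0, "ty": 0, "tz": 0, "wx": 0, "wy": 0, "wz": 0}, {"tx": 0, "ty": 0, "tz": 0, "wx": 0, "wy": 0, "wz": 0}, {"tx": 0, "ty": 0, "tz": 0, "wx": 0, "wy": 0, "wz": 0}, {"tx": 0, "ty": 0, "tz": 0, "wx": 0, "wy": 0, "wz": 0}, {"tx": 0, "ty": 0, "tz": 0, "wx": 0, "wy": 0, "wz": 0}], "fingers": 0.3}}

```text
t: 11.88
ee_pos: [0.6494, -0.2573, 0.1831]
orientation: [-180.0, 0.1, -174.5]
contact_force: [0.5, 2.8, 2.0]
gripper_width: 0.0443
gripper_force: 61.4
```

Emit:
{"op": "send_rows", "data": {"series": [{"tx": 0.005, "ty": 0, "tz": -0.01, "wx": 0, "wy": 0, "wz": 0}, {"tx": 0.006, "ty": 0, "tz": -0.009, "wx": 0, "wy": 0, "wz": 0}, {"tx": 0.007, "ty": 0, "tz": -0.007, "wx": 0, "wy": 0, "wz": 0}, {"tx": 0.008, "ty": 0, "tz": -0.007, "wx": 0, "wy": 0, "wz": 0}, {"tx": 0.01, "ty": 0, "tz": -0.005, "wx": 0, "wy": 0, "wz": 0}, {"tx": 0.01, "ty": 0, "tz": -0.004, "wx": 0, "wy": 0, "wz": 0}, {"tx": 0.01, "ty": 0, "tz": -0.002, "wx": 0, "wy": 0, "wz": 0}, {"tx": 0.011, "ty": 0, "tz": 0, "wx": 0, "wy": 0, "wz": 0}]}}

```text
t: 12.55
ee_pos: [0.582, -0.2637, 0.227]
orientation: [-179.9, 0.2, -174.6]
contact_force: [8.2, 3.7, -4.5]
gripper_width: 0.0435
gripper_force: 61.6
```

Emit:
{"op": "send_rows", "data": {"series": [{"tx": 0, "ty": 0, "tz": 0, "wx": 0, "wy": 0, "wz": 0}, {"tx": 0, "ty": 0, "tz": 0, "wx": 0, "wy": 0, "wz": 0}]}}

```text
t: 12.72
ee_pos: [0.5818, -0.2638, 0.2267]
orientation: [180.0, 0.0, -174.6]
contact_force: [1.6, 4.1, -0.0]
gripper_width: 0.0438
gripper_force: 61.0
```

Emit:
{"op": "send_rows", "data": {"series": [{"tx": 0, "ty": 0, "tz": 0, "wx": 0, "wy": 0, "wz": 0}, {"tx": 0, "ty": 0, "tz": 0, "wx": 0, "wy": 0, "wz": 0}, {"tx": 0, "ty": 0, "tz": 0, "wx": 0, "wy": 0, "wz": 0}, {"tx": 0, "ty": 0, "tz": 0, "wx": 0, "wy": 0, "wz": 0}, {"tx": 0, "ty": 0, "tz": -0.035, "wx": 0, "wy": 0, "wz": 0}, {"tx": 0, "ty": 0, "tz": -0.035, "wx": 0, "wy": 0, "wz": 0}, {"tx": 0, "ty": 0, "tz": -0.035, "wx": 0, "wy": 0, "wz": 0}, {"tx": 0, "ty": 0, "tz": -0.035, "wx": 0, "wy": 0, "wz": 0}], "fingers": 0.8}}

```text
t: 13.38
ee_pos: [0.5824, -0.2637, 0.3673]
orientation: [180.0, -0.0, -174.5]
contact_force: [0.0, -1.1, -0.3]
gripper_width: 0.0684
gripper_force: 0.0
```

Emit:
{"op": "send_rows", "data": {"series": [{"tx": 0.02, "ty": 0.036, "tz": 0, "wx": 0, "wy": 0, "wz": 0}, {"tx": 0.02, "ty": 0.036, "tz": 0, "wx": 0, "wy": 0, "wz": 0}, {"tx": 0.02, "ty": 0.036, "tz": 0, "wx": 0, "wy": 0, "wz": 0}, {"tx": 0.02, "ty": 0.036, "tz": 0, "wx": 0, "wy": 0, "wz": 0}, {"tx": 0.02, "ty": 0.036, "tz": 0, "wx": 0, "wy": 0, "wz": 0}, {"tx": 0.02, "ty": 0.036, "tz": 0, "wx": 0, "wy": 0, "wz": 0}, {"tx": 0.02, "ty": 0.036, "tz": 0, "wx": 0, "wy": 0, "wz": 0}, {"tx": 0, "ty": 0.036, "tz": 0, "wx": 0, "wy": 0, "wz": 0}]}}

```text
t: 14.05
ee_pos: [0.4125, 0.0109, 0.3658]
orientation: [180.0, -0.1, -174.6]
contact_force: [1.2, -0.1, 0.7]
gripper_width: 0.0682
gripper_force: 0.0
```

```bash
python3 - <<'E'
from plan import *
import cv2
c=camera('side')['frame']; c2=camera('top')['frame']; cv2.imwrite('pics/s3.png',c); cv2.imwrite('pics/t3.png',c2)
a=cv2.resize(c[140:250,275:385],None,fx=3.6,fy=3.6); b=cv2.resize(c2[180:290,335:465],None,fx=3,fy=3.6)
d=cv2.resize(c2[250:305,140:270],None,fx=3.1,fy=3)
m=np.hstack([a,b]); m2=np.zeros((170,m.shape[1],3),np.uint8); m2[:165,:d.shape[1]]=d
cv2.imwrite('pics/w3.png',np.vstack([m,m2])); print(m.shape)
E
```

```text
(396, 786, 3)
```

View pics/w3.png

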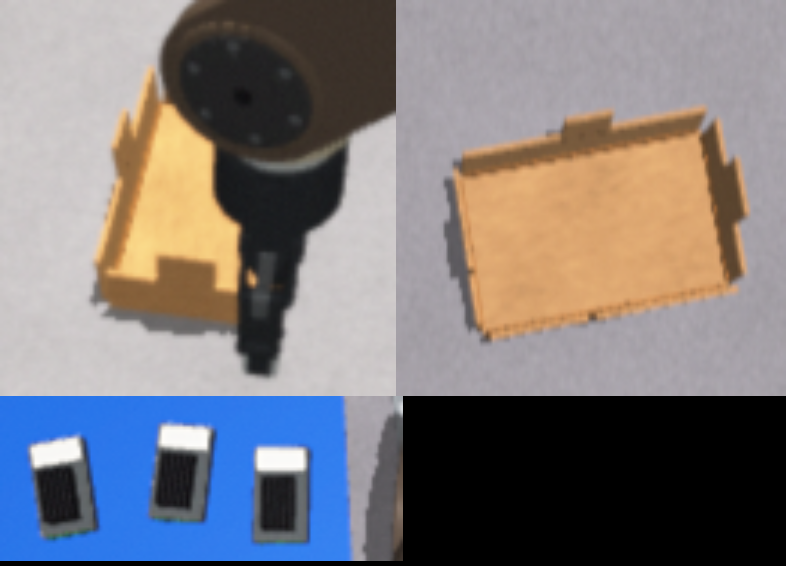

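```bash
python3 - <<'E'
from plan import *
from fit import proj
for a in (1.3,1.4,1.5,1.6):
    P=[]
    for r in (45,79):
        s=23 if r>50 else 0
        x=-.0675-r/1000*np.cos(a); P.append((*loc(TR,x,-.023),.0025+r/1000*np.sin(a)))
    q=proj('t',P)+[-.43,-.2]; print(a,((q-[335,180])*[3,3.6]).round(0).tolist())
h=(-.115,0)
A=loc(TR,-.115,0);B=loc(TR,-.079,0)
plan([(*A,.16,185.5,40),(*A,.073,185.5,30),(*B,.073,185.5,9),(*A,.073,185.5,20),(*A,.2,185.5,40)])
E
```

```text
1.3 [[243.0, 313.0], [251.0, 318.0]]
1.4 [[242.0, 307.0], [250.0, 308.0]]
1.5 [[241.0, 302.0], [248.0, 298.0]]
1.6 [[241.0, 296.0], [247.0, 288.0]]
[{"tx":0.005,"ty":-0.036,"tz":0.006},{"tx":0.005,"ty":-0.036,"tz":0.006},{"tx":0.005,"ty":-0.036,"tz":0.007},{"tx":0.005,"ty":-0.037,"tz":0.006},{"tx":0.005,"ty":-0.036,"tz":0.007},{"tx":0.005,"ty":-0.037,"tz":0.006,"wz":0.1},{"tx":0.004,"ty":-0.036,"tz":0.007},{"tx":0.005,"ty":-0.037,"tz":0.006,"wz":0.1}]
[{"tz":0.029},{"tz":0.029},{"tz":0.029},{"tx":-0.007},{"tx":-0.007},{"tx":-0.007},{"tx":-0.008},{"tx":-0.007}]
[{"tx":0.018},{"tx":0.018},{"tz":-0.032},{"tz":-0.032},{"tz":-0.031},{"tz":-0.032}]
end [ 0.4043 -0.2804  0.2002] -174.5
```

Emit:
{"op": "send_rows", "data": {"series": [{"tx": 0.005, "ty": -0.036, "tz": 0.006, "wx": 0, "wy": 0, "wz": 0}, {"tx": 0.005, "ty": -0.036, "tz": 0.006, "wx": 0, "wy": 0, "wz": 0}, {"tx": 0.005, "ty": -0.036, "tz": 0.007, "wx": 0, "wy": 0, "wz": 0}, {"tx": 0.005, "ty": -0.037, "tz": 0.006, "wx": 0, "wy": 0, "wz": 0}, {"tx": 0.005, "ty": -0.036, "tz": 0.007, "wx": 0, "wy": 0, "wz": 0}, {"tx": 0.005, "ty": -0.037, "tz": 0.006, "wx": 0, "wy": 0, "wz": 0}, {"tx": 0.004, "ty": -0.036, "tz": 0.007, "wx": 0, "wy": 0, "wz": 0}, {"tx": 0.005, "ty": -0.037, "tz": 0.006, "wx": 0, "wy": 0, "wz": 0}], "fingers": 0}}

```text
t: 14.82
ee_pos: [0.4041, -0.2864, 0.3143]
orientation: [-180.0, 0.0, -174.6]
contact_force: [1.5, 0.4, 0.1]
gripper_width: 0.0002
gripper_force: 0.0
```

Emit:
{"op": "send_rows", "data": {"series": [{"tx": 0, "ty": 0, "tz": 0.029, "wx": 0, "wy": 0, "wz": 0}, {"tx": 0, "ty": 0, "tz": 0.029, "wx": 0, "wy": 0, "wz": 0}, {"tx": 0, "ty": 0, "tz": 0.029, "wx": 0, "wy": 0, "wz": 0}, {"tx": -0.007, "ty": 0, "tz": 0, "wx": 0, "wy": 0, "wz": 0}, {"tx": -0.007, "ty": 0, "tz": 0, "wx": 0, "wy": 0, "wz": 0}, {"tx": -0.007, "ty": 0, "tz": 0, "wx": 0, "wy": 0, "wz": 0}, {"tx": -0.008, "ty": 0, "tz": 0, "wx": 0, "wy": 0, "wz": 0}, {"tx": -0.007, "ty": 0, "tz": 0, "wx": 0, "wy": 0, "wz": 0}]}}

```text
t: 15.48
ee_pos: [0.4417, -0.2802, 0.2293]
orientation: [-179.9, 0.1, -174.5]
contact_force: [-1.7, -0.8, 0.5]
gripper_width: -0.0
gripper_force: 0.7
```

Emit:
{"op": "send_rows", "data": {"series": [{"tx": 0, "ty": 0, "tz": 0, "wx": 0, "wy": 0, "wz": 0}, {"tx": 0, "ty": 0, "tz": 0, "wx": 0, "wy": 0, "wz": 0}]}}

```text
t: 15.65
ee_pos: [0.4409, -0.28, 0.2284]
orientation: [-179.9, 0.1, -174.5]
contact_force: [0.1, 0.3, 0.1]
gripper_width: -0.0004
gripper_force: 0.0
```

Emit:
{"op": "send_rows", "data": {"series": [{"tx": 0.018, "ty": 0, "tz": 0, "wx": 0, "wy": 0, "wz": 0}, {"tx": 0.018, "ty": 0, "tz": 0, "wx": 0, "wy": 0, "wz": 0}, {"tx": 0, "ty": 0, "tz": -0.032, "wx": 0, "wy": 0, "wz": 0}, {"tx": 0, "ty": 0, "tz": -0.032, "wx": 0, "wy": 0, "wz": 0}, {"tx": 0, "ty": 0, "tz": -0.031, "wx": 0, "wy": 0, "wz": 0}, {"tx": 0, "ty": 0, "tz": -0.032, "wx": 0, "wy": 0, "wz": 0}]}}

```text
t: 16.15
ee_pos: [0.4041, -0.2834, 0.3564]
orientation: [180.0, -0.0, -174.6]
contact_force: [0.5, -0.3, 0.1]
gripper_width: 0.0001
gripper_force: 0.0
```

```bash
python3 - <<'E'
from plan import *
m=(0.436,0.2248,np.radians(-3.36)); g=loc(m,-.010,0); yw=176.6
print(g)
plan([(.455,-.1,.22,185.5,40),(.45,.07,.22,182,40),(*g,.10,yw,40),(*g,.036,yw,32)])
# press: label 2mm before the head
import math
yp=180+math.degrees(PR[2]); c=loc(PR,-.047-.010,0); c2=loc(PR,-.085-.010,0)
print(c,c2,yp)
E
```

```text
(np.float64(0.4260171901168513), np.float64(0.22538609456311096))
[{"tx":-0.014,"ty":0.036,"tz":-0.004},{"tx":-0.014,"ty":0.035,"tz":-0.004},{"tx":-0.013,"ty":0.036,"tz":-0.004},{"tx":-0.014,"ty":0.035,"tz":-0.003},{"tx":-0.013,"ty":0.036,"tz":-0.004,"wz":-0.1},{"tx":-0.002,"ty":0.034,"wz":0.7},{"tx":-0.002,"ty":0.034,"wz":0.7},{"tx":-0.002,"ty":0.034,"wz":0.7}]
[{"tx":-0.001,"ty":0.034,"wz":0.7},{"ty":0.034,"wz":0.7},{"tx":0.004,"ty":0.031,"tz":0.024,"wz":1.1},{"tx":0.004,"ty":0.031,"tz":0.024,"wz":1.1},{"tx":0.005,"ty":0.031,"tz":0.024,"wz":1.1},{"tx":0.005,"ty":0.031,"tz":0.024,"wz":1.1},{"tx":0.006,"ty":0.031,"tz":0.024,"wz":1.0},{"tz":0.021}]
[{"tz":0.022},{"tz":0.021}]
end [0.426  0.2254 0.0364] -183.4
(np.float64(0.47153095976171155), np.float64(0.07333836014419662)) (np.float64(0.4336182662695192), np.float64(0.07076393357366104)) 183.88465385098698
```

Emit:
{"op": "send_rows", "data": {"series": [{"tx": -0.014, "ty": 0.036, "tz": -0.004, "wx": 0, "wy": 0, "wz": 0}, {"tx": -0.014, "ty": 0.035, "tz": -0.004, "wx": 0, "wy": 0, "wz": 0}, {"tx": -0.013, "ty": 0.036, "tz": -0.004, "wx": 0, "wy": 0, "wz": 0}, {"tx": -0.014, "ty": 0.035, "tz": -0.003, "wx": 0, "wy": 0, "wz": 0}, {"tx": -0.013, "ty": 0.036, "tz": -0.004, "wx": 0, "wy": 0, "wz": 0}, {"tx": -0.002, "ty": 0.034, "tz": 0, "wx": 0, "wy": 0, "wz": 0.6}, {"tx": -0.002, "ty": 0.034, "tz": 0, "wx": 0, "wy": 0, "wz": 0.7}, {"tx": -0.002, "ty": 0.034, "tz": 0, "wx": 0, "wy": 0, "wz": 0.7}], "fingers": 0.8}}

```text
t: 16.82
ee_pos: [0.4521, 0.0038, 0.374]
orientation: [-180.0, 0.0, -176.6]
contact_force: [0.7, -0.9, 0.6]
gripper_width: 0.0686
gripper_force: 0.0
```

Emit:
{"op": "send_rows", "data": {"series": [{"tx": -0.001, "ty": 0.034, "tz": 0, "wx": 0, "wy": 0, "wz": 0.7}, {"tx": 0, "ty": 0.034, "tz": 0, "wx": 0, "wy": 0, "wz": 0.7}, {"tx": 0.004, "ty": 0.031, "tz": 0.024, "wx": 0, "wy": 0, "wz": 1.1}, {"tx": 0.004, "ty": 0.031, "tz": 0.024, "wx": 0, "wy": 0, "wz": 1.1}, {"tx": 0.005, "ty": 0.031, "tz": 0.024, "wx": 0, "wy": 0, "wz": 1.1}, {"tx": 0.005, "ty": 0.031, "tz": 0.024, "wx": 0, "wy": 0, "wz": 1.1}, {"tx": 0.006, "ty": 0.031, "tz": 0.024, "wx": 0, "wy": 0, "wz": 1.0}, {"tx": 0, "ty": 0, "tz": 0, "wx": 0, "wy": 0, "wz": 0}]}}

```text
t: 17.48
ee_pos: [0.4249, 0.2285, 0.2505]
orientation: [-179.9, -0.2, 176.8]
contact_force: [-1.2, 0.0, -0.8]
gripper_width: 0.0688
gripper_force: 0.0
```

```bash
cat > mods.py <<'E'
# label-top blobs in the top image -> module poses (blob = label band x 20..45 of the case top, z~20mm)
import cv2, numpy as np
from fit import ray
def mods(fr,box=(255,300,140,262)):
    y0,y1,x0,x1=box; s=fr[y0:y1,x0:x1].astype(int)
    big=cv2.resize(fr[y0:y1,x0:x1],None,fx=8,fy=8,interpolation=cv2.INTER_CUBIC)
    m=(big.min(2)>185).astype(np.uint8); n,lab,st,ce=cv2.connectedComponentsWithStats(m)
    out=[]
    for i in range(1,n):
        if 3000<st[i,4]<14000:
            (cx,cy),(w,h),a=cv2.minAreaRect(np.argwhere(lab==i)[:,::-1].astype(np.float32))
            box4=cv2.boxPoints(((cx,cy),(w,h),a)); f=lambda p:ray('t',x0+(p[0]+.5)/8-.5+.43,y0+(p[1]+.5)/8-.5+.2,.02)[:2]
            c=f((cx,cy)); e=[f(box4[(k+1)%4])-f(box4[k]) for k in (0,1)]; L=max(e,key=np.linalg.norm)
            yaw=np.degrees(np.arctan2(L[1],L[0]))-90; yaw=(yaw+90)%180-90
            d=np.radians(yaw); o=c-.0325*np.array([np.cos(d),np.sin(d)])
            out.append((o.round(4).tolist(),round(yaw,1),(np.array([w,h])/8).round(1).tolist()))
    return sorted(out,key=lambda q:q[0][1])
E
python3 - <<'E'
from mods import *
from station import *
print(mods(cv2.imread('pics/top0.png')))
f=camera('top')['frame']; cv2.imwrite('pics/t4.png',f); cv2.imwrite('pics/w4.png',cv2.resize(f[185:300,330:470],None,fx=5,fy=5,interpolation=cv2.INTER_CUBIC)); print(mods(f))
E
```

```text
[([0.438, 0.2265], np.float64(-3.8), [15.4, 7.2]), ([0.4649, 0.3166], np.float64(-8.0), [15.4, 7.3]), ([0.4584, 0.4259], np.float64(7.3), [7.4, 15.7])]
[([0.4584, 0.4261], np.float64(7.0), [7.6, 15.9])]
```

View pics/w4.png

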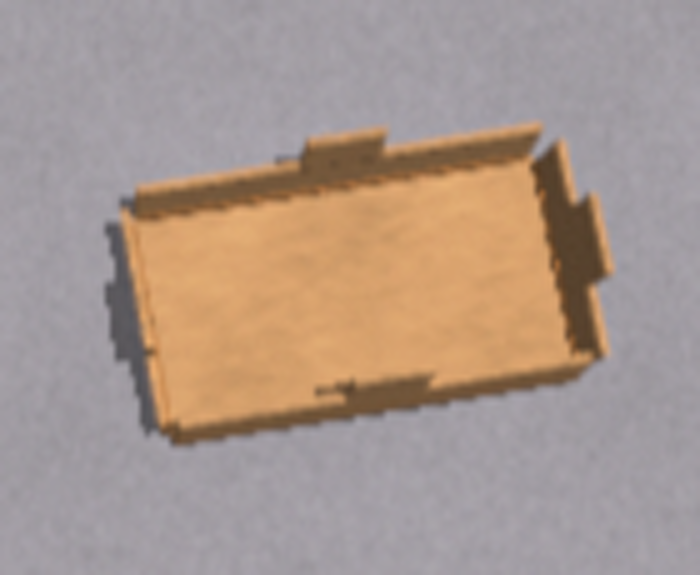

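Emit:
{"op": "send_rows", "data": {"series": [{"tx": 0, "ty": 0, "tz": 0.019, "wx": 0, "wy": 0, "wz": 0}, {"tx": 0, "ty": 0, "tz": 0.019, "wx": 0, "wy": 0, "wz": 0}, {"tx": 0, "ty": 0, "tz": 0.019, "wx": 0, "wy": 0, "wz": 0}, {"tx": 0, "ty": 0, "tz": 0, "wx": 0, "wy": 0, "wz": 0}]}}

```text
t: 17.87
ee_pos: [0.4263, 0.2242, 0.1953]
orientation: [-179.9, -0.1, 176.6]
contact_force: [-0.8, 0.3, -0.6]
gripper_width: 0.0679
gripper_force: 0.0
```

Emit:
{"op": "send_rows", "data": {"series": [{"tx": 0, "ty": 0, "tz": 0, "wx": 0, "wy": 0, "wz": 0}, {"tx": 0, "ty": 0, "tz": 0, "wx": 0, "wy": 0, "wz": 0}, {"tx": 0, "ty": 0, "tz": 0, "wx": 0, "wy": 0, "wz": 0}, {"tx": 0, "ty": 0, "tz": 0, "wx": 0, "wy": 0, "wz": 0}, {"tx": 0, "ty": 0, "tz": 0, "wx": 0, "wy": 0, "wz": 0}, {"tx": 0, "ty": 0, "tz": 0, "wx": 0, "wy": 0, "wz": 0}], "fingers": 0.1}}

```text
t: 18.37
ee_pos: [0.4267, 0.225, 0.1982]
orientation: [180.0, 0.1, 176.7]
contact_force: [0.1, -1.8, 9.0]
gripper_width: 0.0271
gripper_force: 59.5
```

```bash
python3 - <<'E'
from plan import *
o=get_obs(); print(o['ee_pos'],o['orientation'],o['gripper_width'])
yp=183.88; a=loc(PR,-.088,0); b=loc(PR,-.060,0)
z=o['ee_pos'][2]-.155+.011
x,y=o['ee_pos'][:2]
plan([(x,y,.11,176.6,35),(*a,.11,yp,38),(*a,z+.002,yp,25)])
E
```

```text
[0.42673162 0.22500499 0.19817962] [1.79952439e+02 1.23488997e-01 1.76655972e+02] 0.02713511873751314
[{"tz":-0.033},{"tz":-0.034,"wz":0.1},{"tx":-0.005,"ty":-0.031,"wz":-1.5},{"tx":-0.004,"ty":-0.031,"wz":-1.5},{"tx":-0.003,"ty":-0.03,"wz":-1.4},{"tx":-0.002,"ty":-0.031,"wz":-1.5},{"tx":-0.001,"ty":-0.03,"wz":-1.4},{"tz":0.018}]
[{"tz":0.018},{"ty":-0.001,"tz":0.018}]
end [0.4404 0.0707 0.0562] 183.9
```

Emit:
{"op": "send_rows", "data": {"series": [{"tx": 0, "ty": 0, "tz": -0.033, "wx": 0, "wy": 0, "wz": 0}, {"tx": 0, "ty": 0, "tz": -0.034, "wx": 0, "wy": 0, "wz": 0.1}, {"tx": -0.005, "ty": -0.031, "tz": 0, "wx": 0, "wy": 0, "wz": -1.5}, {"tx": -0.004, "ty": -0.031, "tz": 0, "wx": 0, "wy": 0, "wz": -1.5}, {"tx": -0.003, "ty": -0.03, "tz": 0, "wx": 0, "wy": 0, "wz": -1.4}, {"tx": -0.002, "ty": -0.031, "tz": 0, "wx": 0, "wy": 0, "wz": -1.5}, {"tx": -0.001, "ty": -0.03, "tz": 0, "wx": 0, "wy": 0, "wz": -1.4}, {"tx": 0, "ty": 0, "tz": 0.018, "wx": 0, "wy": 0, "wz": 0}]}}

```text
t: 19.03
ee_pos: [0.4409, 0.0683, 0.2482]
orientation: [-180.0, 0.3, -176.2]
contact_force: [0.7, 0.3, -2.7]
gripper_width: 0.0269
gripper_force: 60.1
```

Emit:
{"op": "send_rows", "data": {"series": [{"tx": 0, "ty": 0, "tz": 0.018, "wx": 0, "wy": 0, "wz": 0}, {"tx": 0, "ty": -0.001, "tz": 0.018, "wx": 0, "wy": 0, "wz": 0}, {"tx": 0, "ty": 0, "tz": 0.002, "wx": 0, "wy": 0, "wz": 0}, {"tx": 0, "ty": 0, "tz": 0, "wx": 0, "wy": 0, "wz": 0}]}}

```text
t: 19.37
ee_pos: [0.4403, 0.0706, 0.2079]
orientation: [-180.0, 0.0, -176.2]
contact_force: [0.4, 0.1, -1.8]
gripper_width: 0.0271
gripper_force: 61.5
```

Emit:
{"op": "send_rows", "data": {"series": [{"tx": -0.008, "ty": 0, "tz": 0, "wx": 0, "wy": 0, "wz": 0}, {"tx": -0.008, "ty": 0, "tz": 0, "wx": 0, "wy": 0, "wz": 0}, {"tx": -0.007, "ty": 0, "tz": 0, "wx": 0, "wy": 0, "wz": 0}, {"tx": 0, "ty": 0, "tz": 0, "wx": 0, "wy": 0, "wz": 0}]}}

```text
t: 19.7
ee_pos: [0.4648, 0.0726, 0.2081]
orientation: [-180.0, 0.1, -176.1]
contact_force: [-0.7, -0.1, -1.0]
gripper_width: 0.0273
gripper_force: 61.5
```

Emit:
{"op": "send_rows", "data": {"series": [{"tx": -0.003, "ty": 0, "tz": 0, "wx": 0, "wy": 0, "wz": 0}, {"tx": -0.003, "ty": 0, "tz": 0, "wx": 0, "wy": 0, "wz": 0}, {"tx": 0, "ty": 0, "tz": 0, "wx": 0, "wy": 0, "wz": 0}]}}

```text
t: 19.95
ee_pos: [0.4695, 0.0729, 0.2077]
orientation: [180.0, 0.0, -176.1]
contact_force: [-0.1, -0.1, -1.4]
gripper_width: 0.0266
gripper_force: 61.5
```

Emit:
{"op": "send_rows", "data": {"series": [{"tx": -0.002, "ty": 0, "tz": 0, "wx": 0, "wy": 0, "wz": 0}, {"tx": -0.002, "ty": 0, "tz": 0, "wx": 0, "wy": 0, "wz": 0}, {"tx": 0, "ty": 0, "tz": 0, "wx": 0, "wy": 0, "wz": 0}]}}

```text
t: 20.2
ee_pos: [0.4734, 0.0731, 0.2077]
orientation: [180.0, 0.0, -176.1]
contact_force: [0.3, 0.3, -2.0]
gripper_width: 0.027
gripper_force: 61.5
```

Emit:
{"op": "send_rows", "data": {"series": [{"tx": -0.002, "ty": 0, "tz": 0, "wx": 0, "wy": 0, "wz": 0}, {"tx": 0, "ty": 0, "tz": 0, "wx": 0, "wy": 0, "wz": 0}]}}

```text
t: 20.37
ee_pos: [0.475, 0.0733, 0.2076]
orientation: [180.0, -0.1, -176.1]
contact_force: [-2.1, 1.0, -0.9]
gripper_width: 0.0271
gripper_force: 61.5
```

Emit:
{"op": "send_rows", "data": {"series": [{"tx": -0.002, "ty": 0, "tz": 0, "wx": 0, "wy": 0, "wz": 0}, {"tx": 0, "ty": 0, "tz": 0, "wx": 0, "wy": 0, "wz": 0}]}}

```text
t: 20.53
ee_pos: [0.4758, 0.0734, 0.2075]
orientation: [180.0, -0.3, -176.2]
contact_force: [-10.2, -1.2, 5.3]
gripper_width: 0.0268
gripper_force: 62.6
```

Emit:
{"op": "send_rows", "data": {"series": [{"tx": 0, "ty": 0, "tz": 0.001, "wx": 0, "wy": 0, "wz": 0}, {"tx": 0, "ty": 0, "tz": 0.001, "wx": 0, "wy": 0, "wz": 0}, {"tx": 0, "ty": 0, "tz": 0, "wx": 0, "wy": 0, "wz": 0}]}}

```text
t: 20.78
ee_pos: [0.4754, 0.0734, 0.2073]
orientation: [180.0, -0.2, -176.2]
contact_force: [-16.7, -1.2, 38.3]
gripper_width: 0.027
gripper_force: 66.7
```

```bash
cat >> plan.py <<'E'
def knob(th): # lever angle rad -> world x,y,yaw of straddling tool
    a=np.radians(95)-th; x,y=loc(PR,.075+.09*np.cos(a),.09*np.sin(a)); return x,y,np.degrees(a+PR[2])
def kp(th,z): x,y,w=knob(th); return (x,y,z,w)
BED=(.4752,.0734,.0525,183.9)
E
python3 - <<'E'
from plan import *
print(knob(0),knob(1.15))
plan([BED[:2]+(.16,183.9,36),(*knob(0)[:2],.16,knob(0)[2],40),kp(0,.111)[:4]+(25,)],start=BED)
print('swing'); s=kp(0,.111)
plan([kp(t,.111)+(60,) for t in np.linspace(0,1.19,12)[1:]],start=s)
print('back'); plan([kp(t,.111)+(60,) for t in np.linspace(1.19,0,12)[1:]],start=kp(1.19,.111))
print('to bed'); plan([s[:2]+(.16,s[3],30),BED[:2]+(.16,183.9,40),BED[:4]+(36,)],start=s)
E
```

```text
(np.float64(0.5893275656952127), np.float64(0.17120121920146641), np.float64(98.884653850987)) (np.float64(0.6787127342956066), np.float64(0.13129138216902758), np.float64(32.99450741094232))
[{"tz":-0.036},{"tz":-0.036},{"tz":-0.036},{"tx":-0.009,"ty":0.006,"wz":6.1},{"tx":-0.008,"ty":0.007,"wz":6.1},{"tx":-0.007,"ty":0.008,"wz":6.1},{"tx":-0.006,"ty":0.009,"wz":6.1},{"tx":-0.005,"ty":0.009,"wz":6.1}]
[{"tx":-0.004,"ty":0.01,"wz":6.1},{"tx":-0.003,"ty":0.01,"wz":6.1},{"tx":-0.002,"ty":0.011,"wz":6.0},{"tx":-0.001,"ty":0.011,"wz":6.1},{"ty":0.011,"wz":6.0},{"tx":0.002,"ty":0.011,"wz":6.1},{"tx":0.003,"ty":0.01,"wz":6.0},{"tx":0.003,"ty":0.01,"wz":6.1}]
[{"tx":0.005,"ty":0.01,"wz":6.0},{"tz":0.025},{"tz":0.024}]
end [0.5897 0.1715 0.1115] 98.9
swing
[{"tx":-0.001,"ty":0.01,"wz":6.2},{"ty":0.009,"wz":6.2},{"tx":-0.001,"ty":0.01,"wz":6.2},{"ty":0.01,"wz":6.2},{"tx":-0.001,"ty":0.01,"wz":6.2},{"ty":0.009,"wz":6.2},{"tx":-0.001,"ty":0.01,"wz":6.2},{"ty":0.01,"wz":6.2}]
[{"tx":-0.001,"ty":0.009,"wz":6.2},{"ty":0.01,"wz":6.2},{"tx":-0.001,"ty":0.01,"wz":6.2}]
end [0.6806 0.128  0.111 ] 30.7
[... 271 characters left out ...]
":-6.2},{"ty":-0.01,"wz":-6.2},{"tx":-0.001,"ty":-0.01,"wz":-6.2}]
end [0.5891 0.171  0.111 ] 98.9
to bed
[{"tz":-0.024},{"tz":-0.025},{"tx":-0.006,"ty":-0.009,"wz":-6.1},{"tx":-0.005,"ty":-0.01,"wz":-6.1},{"tx":-0.004,"ty":-0.01,"wz":-6.1},{"tx":-0.002,"ty":-0.01,"wz":-6.1},{"tx":-0.001,"ty":-0.011,"wz":-6.1},{"ty":-0.011,"wz":-6.1}]
[{"tx":0.001,"ty":-0.011,"wz":-6.1},{"tx":0.002,"ty":-0.01,"wz":-6.0},{"tx":0.003,"ty":-0.01,"wz":-6.1},{"tx":0.004,"ty":-0.01,"wz":-6.0},{"tx":0.005,"ty":-0.009,"wz":-6.1},{"tx":0.006,"ty":-0.009,"wz":-6.0},{"tx":0.007,"ty":-0.008,"wz":-6.1},{"tx":0.008,"ty":-0.007,"wz":-6.0}]
[{"tz":0.036},{"tz":0.036},{"tx":0.001,"tz":0.036}]
end [0.4747 0.0735 0.052 ] 183.9
```

Emit:
{"op": "send_rows", "data": {"series": [{"tx": 0, "ty": 0, "tz": 0, "wx": 0, "wy": 0, "wz": 0}, {"tx": 0, "ty": 0, "tz": 0, "wx": 0, "wy": 0, "wz": 0}, {"tx": 0, "ty": 0, "tz": 0, "wx": 0, "wy": 0, "wz": 0}, {"tx": 0, "ty": 0, "tz": 0, "wx": 0, "wy": 0, "wz": 0}], "fingers": 0.6}}

```text
t: 21.12
ee_pos: [0.4773, 0.0734, 0.2056]
orientation: [180.0, 0.0, -176.1]
contact_force: [0.0, -0.3, 0.7]
gripper_width: 0.0515
gripper_force: 0.0
```

Emit:
{"op": "send_rows", "data": {"series": [{"tx": 0, "ty": 0, "tz": -0.036, "wx": 0, "wy": 0, "wz": 0}, {"tx": 0, "ty": 0, "tz": -0.036, "wx": 0, "wy": 0, "wz": 0}, {"tx": 0, "ty": 0, "tz": -0.038, "wx": 0, "wy": 0, "wz": 0}, {"tx": -0.009, "ty": 0.006, "tz": 0, "wx": 0, "wy": 0, "wz": 6.1}, {"tx": -0.008, "ty": 0.007, "tz": 0, "wx": 0, "wy": 0, "wz": 6.1}, {"tx": -0.006, "ty": 0.008, "tz": 0, "wx": 0, "wy": 0, "wz": 6.1}, {"tx": -0.006, "ty": 0.009, "tz": 0, "wx": 0, "wy": 0, "wz": 6.1}, {"tx": -0.005, "ty": 0.009, "tz": 0, "wx": 0, "wy": 0, "wz": 6.1}]}}

```text
t: 21.78
ee_pos: [0.5174, 0.108, 0.3156]
orientation: [180.0, 0.0, 153.1]
contact_force: [-0.1, -0.5, -0.0]
gripper_width: 0.0513
gripper_force: 0.0
```

Emit:
{"op": "send_rows", "data": {"series": [{"tx": -0.004, "ty": 0.01, "tz": 0, "wx": 0, "wy": 0, "wz": 6.1}, {"tx": -0.003, "ty": 0.01, "tz": 0, "wx": 0, "wy": 0, "wz": 6.1}, {"tx": -0.002, "ty": 0.011, "tz": 0, "wx": 0, "wy": 0, "wz": 6.0}, {"tx": -0.001, "ty": 0.01, "tz": 0, "wx": 0, "wy": 0, "wz": 6.1}, {"tx": 0, "ty": 0.011, "tz": 0, "wx": 0, "wy": 0, "wz": 6.0}, {"tx": 0.002, "ty": 0.011, "tz": 0, "wx": 0, "wy": 0, "wz": 6.1}, {"tx": 0.003, "ty": 0.01, "tz": 0, "wx": 0, "wy": 0, "wz": 6.0}, {"tx": 0.003, "ty": 0.01, "tz": 0, "wx": 0, "wy": 0, "wz": 6.1}]}}

```text
t: 22.45
ee_pos: [0.582, 0.1639, 0.3153]
orientation: [-180.0, -0.0, 104.6]
contact_force: [0.0, 0.6, 0.5]
gripper_width: 0.0508
gripper_force: 0.0
```

Emit:
{"op": "send_rows", "data": {"series": [{"tx": 0.005, "ty": 0.01, "tz": 0, "wx": 0, "wy": 0, "wz": 6.0}, {"tx": 0, "ty": 0, "tz": 0, "wx": 0, "wy": 0, "wz": 0}]}}

```text
t: 22.62
ee_pos: [0.591, 0.1716, 0.3153]
orientation: [180.0, -0.0, 98.6]
contact_force: [0.2, 0.1, -0.2]
gripper_width: 0.051
gripper_force: 0.0
```

```bash
python3 - <<'E'
from plan import *
from station import *
import cv2
plan([kp(0,.111)[:4]+(25,)])
f=camera('side')['frame']; t=camera('top')['frame']
cv2.imwrite('pics/k1.png',np.hstack([cv2.resize(f[225:325,235:345],(400,364)),cv2.resize(t[190:290,230:330],(380,364))]))
E
```

```text
[{"ty":-0.001,"tz":0.025,"wz":-0.1},{"ty":-0.001,"tz":0.024,"wz":-0.2}]
end [0.5891 0.1713 0.1113] 98.9
```

View pics/k1.png

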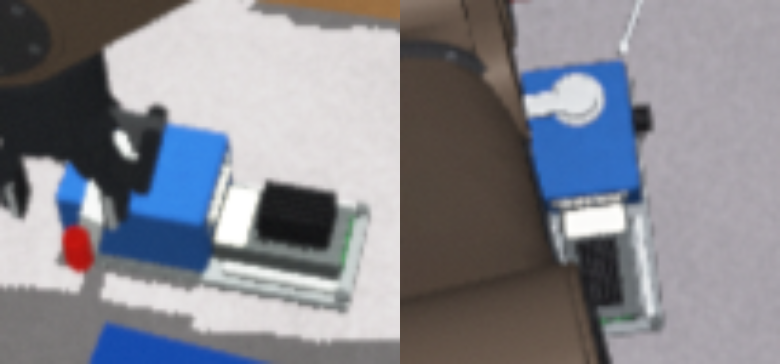

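Emit:
{"op": "send_rows", "data": {"series": [{"tx": 0, "ty": -0.001, "tz": 0.025, "wx": 0, "wy": 0, "wz": 0}, {"tx": 0, "ty": -0.001, "tz": 0.024, "wx": 0, "wy": 0, "wz": 0}, {"tx": 0, "ty": 0, "tz": 0, "wx": 0, "wy": 0, "wz": 0}]}}

```text
t: 22.97
ee_pos: [0.5867, 0.1698, 0.2631]
orientation: [-179.6, 0.0, 99.0]
contact_force: [0.2, -0.0, -0.6]
gripper_width: 0.0512
gripper_force: 0.0
```

Emit:
{"op": "send_rows", "data": {"series": [{"tx": 0, "ty": 0, "tz": 0, "wx": 0, "wy": 0, "wz": 0}, {"tx": 0, "ty": 0, "tz": 0, "wx": 0, "wy": 0, "wz": 0}, {"tx": 0, "ty": 0, "tz": 0, "wx": 0, "wy": 0, "wz": 0}, {"tx": 0, "ty": 0, "tz": 0, "wx": 0, "wy": 0, "wz": 0}], "fingers": 0.27}}

```text
t: 23.3
ee_pos: [0.5882, 0.1704, 0.268]
orientation: [179.9, -0.0, 98.9]
contact_force: [-0.5, -0.6, 0.5]
gripper_width: 0.023
gripper_force: 0.0
```

Emit:
{"op": "send_rows", "data": {"series": [{"tx": -0.001, "ty": 0.01, "tz": 0, "wx": 0, "wy": 0, "wz": 6.2}, {"tx": 0, "ty": 0.009, "tz": 0, "wx": 0, "wy": 0, "wz": 6.2}, {"tx": -0.001, "ty": 0.01, "tz": 0, "wx": 0, "wy": 0, "wz": 6.2}, {"tx": 0, "ty": 0.01, "tz": 0, "wx": 0, "wy": 0, "wz": 6.2}, {"tx": -0.001, "ty": 0.01, "tz": 0, "wx": 0, "wy": 0, "wz": 6.2}, {"tx": 0, "ty": 0.009, "tz": 0, "wx": 0, "wy": 0, "wz": 6.2}, {"tx": -0.001, "ty": 0.01, "tz": 0, "wx": 0, "wy": 0, "wz": 6.2}, {"tx": 0, "ty": 0.01, "tz": 0, "wx": 0, "wy": 0, "wz": 6.2}]}}

```text
t: 23.97
ee_pos: [0.6612, 0.1501, 0.2675]
orientation: [-180.0, -0.0, 49.0]
contact_force: [-4.6, 1.0, 0.5]
gripper_width: 0.0231
gripper_force: 1.9
```

Emit:
{"op": "send_rows", "data": {"series": [{"tx": -0.001, "ty": 0.009, "tz": 0, "wx": 0, "wy": 0, "wz": 6.2}, {"tx": 0, "ty": 0.01, "tz": 0, "wx": 0, "wy": 0, "wz": 6.2}, {"tx": -0.001, "ty": 0.01, "tz": 0, "wx": 0, "wy": 0, "wz": 6.2}, {"tx": 0, "ty": 0, "tz": 0, "wx": 0, "wy": 0, "wz": 0}, {"tx": 0, "ty": 0, "tz": 0, "wx": 0, "wy": 0, "wz": 0}]}}

```text
t: 24.38
ee_pos: [0.6795, 0.1277, 0.2675]
orientation: [-180.0, -0.1, 30.6]
contact_force: [-0.2, 5.8, -0.0]
gripper_width: 0.0232
gripper_force: 2.5
```

Emit:
{"op": "send_rows", "data": {"series": [{"tx": 0, "ty": 0.002, "tz": 0, "wx": 0, "wy": 0, "wz": 0}, {"tx": 0, "ty": 0, "tz": 0, "wx": 0, "wy": 0, "wz": 0}]}}

```text
t: 24.55
ee_pos: [0.6801, 0.1267, 0.2675]
orientation: [-179.9, -0.1, 30.7]
contact_force: [-1.8, 11.4, -0.0]
gripper_width: 0.023
gripper_force: 5.1
```

Emit:
{"op": "send_rows", "data": {"series": [{"tx": 0, "ty": 0.002, "tz": 0, "wx": 0, "wy": 0, "wz": 0}, {"tx": 0, "ty": 0, "tz": 0, "wx": 0, "wy": 0, "wz": 0}]}}

```text
t: 24.72
ee_pos: [0.6807, 0.126, 0.2675]
orientation: [-179.8, -0.1, 30.7]
contact_force: [-4.6, 17.5, 1.3]
gripper_width: 0.0231
gripper_force: 8.5
```

Emit:
{"op": "send_rows", "data": {"series": [{"tx": -0.001, "ty": -0.014, "tz": 0, "wx": 0, "wy": 0, "wz": -6.2}, {"tx": 0, "ty": -0.009, "tz": 0, "wx": 0, "wy": 0, "wz": -6.2}, {"tx": -0.001, "ty": -0.01, "tz": 0, "wx": 0, "wy": 0, "wz": -6.2}, {"tx": 0, "ty": -0.01, "tz": 0, "wx": 0, "wy": 0, "wz": -6.2}, {"tx": -0.001, "ty": -0.01, "tz": 0, "wx": 0, "wy": 0, "wz": -6.2}, {"tx": 0, "ty": -0.009, "tz": 0, "wx": 0, "wy": 0, "wz": -6.2}, {"tx": -0.001, "ty": -0.01, "tz": 0, "wx": 0, "wy": 0, "wz": -6.2}, {"tx": 0, "ty": -0.01, "tz": 0, "wx": 0, "wy": 0, "wz": -6.2}]}}

```text
t: 25.38
ee_pos: [0.6162, 0.1707, 0.2674]
orientation: [180.0, -0.0, 80.6]
contact_force: [-1.0, -0.9, -0.0]
gripper_width: 0.023
gripper_force: 0.6
```

Emit:
{"op": "send_rows", "data": {"series": [{"tx": -0.001, "ty": -0.009, "tz": 0, "wx": 0, "wy": 0, "wz": -6.2}, {"tx": 0, "ty": -0.01, "tz": 0, "wx": 0, "wy": 0, "wz": -6.2}, {"tx": -0.001, "ty": -0.01, "tz": 0, "wx": 0, "wy": 0, "wz": -6.2}, {"tx": 0, "ty": 0, "tz": 0, "wx": 0, "wy": 0, "wz": 0}]}}

```text
t: 25.72
ee_pos: [0.5874, 0.1702, 0.2678]
orientation: [179.8, -0.0, 99.2]
contact_force: [1.7, 1.0, -0.3]
gripper_width: 0.0235
gripper_force: 0.5
```

Emit:
{"op": "send_rows", "data": {"series": [{"tx": 0, "ty": 0, "tz": 0, "wx": 0, "wy": 0, "wz": 0}, {"tx": 0, "ty": 0, "tz": 0, "wx": 0, "wy": 0, "wz": 0}, {"tx": 0, "ty": 0, "tz": 0, "wx": 0, "wy": 0, "wz": 0}, {"tx": 0, "ty": 0, "tz": -0.025, "wx": 0, "wy": 0, "wz": 0}, {"tx": 0, "ty": 0, "tz": -0.025, "wx": 0, "wy": 0, "wz": 0}], "fingers": 0.6}}

```text
t: 26.13
ee_pos: [0.5879, 0.1699, 0.3161]
orientation: [-179.8, 0.0, 98.8]
contact_force: [0.2, -0.7, 0.9]
gripper_width: 0.0511
gripper_force: 0.0
```

```bash
python3 - <<'E'
from plan import *
plan([BED[:2]+(.16,183.9,40),BED[:4]+(36,)])
# carry: bed -> tray slot y=-70 first (farthest), module x=0 -> grasp x=-.010 ; tray yaw 5.48
for sl in (-.07,0,.07):
    s=loc(TR,-.010,sl); print('slot',sl,s)
    plan([BED[:2]+(.14,183.9,40),(*s,.14,185.5,40),(*s,.052,185.5,25)],start=BED)
E
```

```text
[{"tx":-0.006,"ty":-0.009,"wz":-6.1},{"tx":-0.005,"ty":-0.01,"wz":-6.1},{"tx":-0.003,"ty":-0.01,"wz":-6.1},{"tx":-0.002,"ty":-0.01,"wz":-6.1},{"tx":-0.001,"ty":-0.01,"wz":-6.1},{"ty":-0.011,"wz":-6.1},{"tx":0.001,"ty":-0.011,"wz":-6.1},{"tx":0.002,"ty":-0.01,"wz":-6.1}]
[{"tx":0.003,"ty":-0.01,"wz":-6.1},{"tx":0.004,"ty":-0.01,"wz":-6.0},{"tx":0.005,"ty":-0.009,"wz":-6.1},{"tx":0.006,"ty":-0.009,"wz":-6.0},{"tx":0.007,"ty":-0.008,"tz":0.001,"wz":-6.1},{"tx":0.007,"ty":-0.008,"wz":-6.0},{"tz":0.036},{"tz":0.036}]
[{"ty":0.001,"tz":0.036}]
end [0.4755 0.0739 0.0521] 183.9
slot -0.07 (np.float64(0.5158345367389063), np.float64(-0.3397352373089413))
[{"tz":-0.029},{"tz":-0.029},{"tz":-0.03},{"tx":-0.001,"ty":-0.038,"wz":-0.1},{"tx":-0.001,"ty":-0.038,"wz":-0.2},{"tx":-0.001,"ty":-0.038,"wz":-0.1},{"tx":-0.001,"ty":-0.038,"wz":-0.2},{"tx":-0.001,"ty":-0.038,"wz":-0.1}]
[{"tx":-0.001,"ty":-0.038,"wz":-0.2},{"ty":-0.037,"wz":-0.1},{"ty":-0.038,"wz":-0.2},{"ty":-0.037,"wz":-0.1},{"tx":-0.001,"ty":-0.038,"wz":-0.2},{"ty":-0.037,"wz":-0.1},{"tz":0.022},{"tz":0.022}]
[{"tz":0.022},{"tz":0.022}]
[... 266 characters left out ...]
-0.001,"ty":-0.039,"wz":-0.2},{"tx":-0.001,"ty":-0.038,"wz":-0.2}]
[{"ty":-0.039,"wz":-0.2},{"ty":-0.038,"wz":-0.1},{"ty":-0.039,"wz":-0.2},{"tx":-0.001,"ty":-0.038,"wz":-0.1},{"tz":0.022},{"tz":0.022},{"tz":0.022},{"tz":0.022}]
end [ 0.5093 -0.27    0.0525] 185.5
slot 0.07 (np.float64(0.5024569782841464), np.float64(-0.20037584247031015))
[{"tz":-0.029},{"tz":-0.029},{"tz":-0.03},{"tx":-0.001,"ty":-0.039,"wz":-0.2},{"tx":-0.001,"ty":-0.039,"wz":-0.2},{"tx":-0.001,"ty":-0.039,"wz":-0.2},{"tx":-0.001,"ty":-0.04,"wz":-0.3},{"tx":-0.001,"ty":-0.039,"wz":-0.2}]
[{"ty":-0.04,"wz":-0.3},{"ty":-0.039,"wz":-0.2},{"tz":0.022},{"tz":0.022},{"tz":0.022},{"tz":0.022}]
end [ 0.502  -0.2003  0.0525] 185.5
```

Emit:
{"op": "send_rows", "data": {"series": [{"tx": -0.006, "ty": -0.009, "tz": 0, "wx": 0, "wy": 0, "wz": -6.1}, {"tx": -0.005, "ty": -0.01, "tz": 0, "wx": 0, "wy": 0, "wz": -6.1}, {"tx": -0.003, "ty": -0.01, "tz": 0, "wx": 0, "wy": 0, "wz": -6.1}, {"tx": -0.002, "ty": -0.01, "tz": 0, "wx": 0, "wy": 0, "wz": -6.1}, {"tx": -0.001, "ty": -0.01, "tz": 0, "wx": 0, "wy": 0, "wz": -6.1}, {"tx": 0, "ty": -0.011, "tz": 0, "wx": 0, "wy": 0, "wz": -6.1}, {"tx": 0.001, "ty": -0.011, "tz": 0, "wx": 0, "wy": 0, "wz": -6.1}, {"tx": 0.002, "ty": -0.01, "tz": 0, "wx": 0, "wy": 0, "wz": -6.1}]}}

```text
t: 26.8
ee_pos: [0.5224, 0.1152, 0.3167]
orientation: [-180.0, -0.0, 147.9]
contact_force: [0.6, -1.1, 0.8]
gripper_width: 0.0517
gripper_force: 0.0
```

Emit:
{"op": "send_rows", "data": {"series": [{"tx": 0.003, "ty": -0.01, "tz": 0, "wx": 0, "wy": 0, "wz": -6.1}, {"tx": 0.004, "ty": -0.01, "tz": 0, "wx": 0, "wy": 0, "wz": -6.0}, {"tx": 0.005, "ty": -0.009, "tz": 0, "wx": 0, "wy": 0, "wz": -6.1}, {"tx": 0.006, "ty": -0.009, "tz": 0, "wx": 0, "wy": 0, "wz": -6.0}, {"tx": 0.007, "ty": -0.008, "tz": 0, "wx": 0, "wy": 0, "wz": -6.1}, {"tx": 0.007, "ty": -0.008, "tz": 0, "wx": 0, "wy": 0, "wz": -6.0}, {"tx": 0, "ty": 0, "tz": 0.036, "wx": 0, "wy": 0, "wz": 0}, {"tx": 0, "ty": 0, "tz": 0.036, "wx": 0, "wy": 0, "wz": 0}]}}

```text
t: 27.47
ee_pos: [0.4759, 0.0725, 0.2455]
orientation: [-180.0, 0.3, -176.1]
contact_force: [1.1, -0.5, -0.9]
gripper_width: 0.051
gripper_force: 0.0
```

Emit:
{"op": "send_rows", "data": {"series": [{"tx": 0, "ty": 0, "tz": 0.036, "wx": 0, "wy": 0, "wz": 0}, {"tx": 0, "ty": 0, "tz": 0, "wx": 0, "wy": 0, "wz": 0}]}}

```text
t: 27.63
ee_pos: [0.4749, 0.0727, 0.2038]
orientation: [180.0, -0.5, -176.1]
contact_force: [-1.4, -0.4, -0.3]
gripper_width: 0.0513
gripper_force: 0.0
```

Emit:
{"op": "send_rows", "data": {"series": [{"tx": 0, "ty": 0, "tz": 0, "wx": 0, "wy": 0, "wz": 0}, {"tx": 0, "ty": 0, "tz": 0, "wx": 0, "wy": 0, "wz": 0}, {"tx": 0, "ty": 0, "tz": 0, "wx": 0, "wy": 0, "wz": 0}, {"tx": 0, "ty": 0, "tz": 0, "wx": 0, "wy": 0, "wz": 0}, {"tx": 0, "ty": 0, "tz": 0, "wx": 0, "wy": 0, "wz": 0}], "fingers": 0.1}}

```text
t: 28.05
ee_pos: [0.4758, 0.073, 0.2102]
orientation: [-180.0, 0.2, -176.0]
contact_force: [-1.4, 2.2, 8.2]
gripper_width: 0.0265
gripper_force: 61.4
```

Emit:
{"op": "send_rows", "data": {"series": [{"tx": 0, "ty": 0, "tz": -0.029, "wx": 0, "wy": 0, "wz": 0}, {"tx": 0, "ty": 0, "tz": -0.029, "wx": 0, "wy": 0, "wz": 0}, {"tx": 0, "ty": 0, "tz": -0.03, "wx": 0, "wy": 0, "wz": 0}, {"tx": -0.001, "ty": -0.038, "tz": 0, "wx": 0, "wy": 0, "wz": -0.1}, {"tx": -0.001, "ty": -0.038, "tz": 0, "wx": 0, "wy": 0, "wz": -0.2}, {"tx": -0.001, "ty": -0.038, "tz": 0, "wx": 0, "wy": 0, "wz": -0.1}, {"tx": -0.001, "ty": -0.038, "tz": 0, "wx": 0, "wy": 0, "wz": -0.2}, {"tx": -0.001, "ty": -0.038, "tz": 0, "wx": 0, "wy": 0, "wz": -0.1}]}}

```text
t: 28.72
ee_pos: [0.4944, -0.118, 0.2978]
orientation: [-180.0, 0.1, -175.3]
contact_force: [1.6, -0.1, -1.5]
gripper_width: 0.0268
gripper_force: 60.3
```

Emit:
{"op": "send_rows", "data": {"series": [{"tx": -0.001, "ty": -0.038, "tz": 0, "wx": 0, "wy": 0, "wz": -0.2}, {"tx": 0, "ty": -0.037, "tz": 0, "wx": 0, "wy": 0, "wz": -0.1}, {"tx": 0, "ty": -0.038, "tz": 0, "wx": 0, "wy": 0, "wz": -0.2}, {"tx": 0, "ty": -0.037, "tz": 0, "wx": 0, "wy": 0, "wz": -0.1}, {"tx": -0.001, "ty": -0.038, "tz": 0, "wx": 0, "wy": 0, "wz": -0.2}, {"tx": 0, "ty": -0.037, "tz": 0, "wx": 0, "wy": 0, "wz": -0.1}, {"tx": 0, "ty": 0, "tz": 0, "wx": 0, "wy": 0, "wz": 0}]}}

```text
t: 29.3
ee_pos: [0.5164, -0.3457, 0.2976]
orientation: [-179.8, 0.2, -174.6]
contact_force: [-0.0, 0.7, -1.4]
gripper_width: 0.0269
gripper_force: 60.2
```

```bash
python3 - <<'E'
from plan import *
s=loc(TR,-.010,-.07); plan([(*s,.053,185.5,22)])
E
```

```text
[{"ty":0.001,"tz":0.018},{"ty":0.001,"tz":0.018},{"ty":0.001,"tz":0.018},{"ty":0.002,"tz":0.018,"wz":-0.1},{"ty":0.001,"tz":0.018}]
end [ 0.5158 -0.3398  0.0526] -174.5
```

Emit:
{"op": "send_rows", "data": {"series": [{"tx": 0, "ty": 0, "tz": 0.018, "wx": 0, "wy": 0, "wz": 0}, {"tx": 0, "ty": 0, "tz": 0.018, "wx": 0, "wy": 0, "wz": 0}, {"tx": 0, "ty": 0, "tz": 0.018, "wx": 0, "wy": 0, "wz": 0}, {"tx": 0, "ty": 0, "tz": 0.018, "wx": 0, "wy": 0, "wz": 0}, {"tx": 0, "ty": 0, "tz": 0.016, "wx": 0, "wy": 0, "wz": 0}, {"tx": 0, "ty": 0, "tz": 0, "wx": 0, "wy": 0, "wz": 0}]}}

```text
t: 29.8
ee_pos: [0.516, -0.3398, 0.2067]
orientation: [179.9, -0.1, -174.5]
contact_force: [-0.2, -0.8, -1.5]
gripper_width: 0.0268
gripper_force: 60.2
```

Emit:
{"op": "send_rows", "data": {"series": [{"tx": 0, "ty": 0, "tz": 0.002, "wx": 0, "wy": 0, "wz": 0}, {"tx": 0, "ty": 0, "tz": 0, "wx": 0, "wy": 0, "wz": 0}]}}

```text
t: 29.97
ee_pos: [0.5167, -0.3403, 0.2077]
orientation: [-180.0, 0.1, -174.4]
contact_force: [0.6, -0.2, -0.9]
gripper_width: 0.0266
gripper_force: 60.2
```

Emit:
{"op": "send_rows", "data": {"series": [{"tx": 0, "ty": 0, "tz": 0.002, "wx": 0, "wy": 0, "wz": 0}, {"tx": 0, "ty": 0, "tz": 0, "wx": 0, "wy": 0, "wz": 0}]}}

```text
t: 30.13
ee_pos: [0.5166, -0.3402, 0.2055]
orientation: [-179.9, 0.1, -174.4]
contact_force: [-0.1, -0.6, -1.9]
gripper_width: 0.0269
gripper_force: 60.2
```

Emit:
{"op": "send_rows", "data": {"series": [{"tx": 0, "ty": 0, "tz": 0, "wx": 0, "wy": 0, "wz": 0}, {"tx": 0, "ty": 0, "tz": 0, "wx": 0, "wy": 0, "wz": 0}, {"tx": 0, "ty": 0, "tz": 0, "wx": 0, "wy": 0, "wz": 0}, {"tx": 0, "ty": 0, "tz": -0.03, "wx": 0, "wy": 0, "wz": 0}, {"tx": 0, "ty": 0, "tz": -0.035, "wx": 0, "wy": 0, "wz": 0}, {"tx": 0, "ty": 0, "tz": -0.035, "wx": 0, "wy": 0, "wz": 0}, {"tx": 0, "ty": 0, "tz": 0, "wx": 0, "wy": 0, "wz": 0}], "fingers": 0.55}}

```text
t: 30.72
ee_pos: [0.5172, -0.3407, 0.3112]
orientation: [-179.6, 0.4, -174.4]
contact_force: [0.9, -0.7, 1.0]
gripper_width: 0.047
gripper_force: 0.0
```

```bash
python3 - <<'E'
from plan import *
from mods import mods
import cv2
f=camera('top')['frame']; s=camera('side')['frame']; cv2.imwrite('pics/t5.png',f); cv2.imwrite('pics/s5.png',s); print(mods(f))
m=(0.462,0.314,-.1196); g=loc(m,-.010,0); yw=180-6.9; print(g)
plan([(.46,-.02,.18,183,40),(.445,.2,.17,176,40),(*g,.10,yw,40),(*g,.0425,yw,20)])
E
```

```text
[([0.4649, 0.3167], np.float64(-8.0), [16.0, 7.8]), ([0.4584, 0.4262], np.float64(7.0), [7.9, 16.2])]
(np.float64(0.4520714355868919), np.float64(0.3151931507426819))
[{"tx":0.003,"ty":0.036,"tz":-0.003,"wz":0.3},{"tx":0.003,"ty":0.036,"tz":-0.003,"wz":0.3},{"tx":0.003,"ty":0.036,"tz":-0.003,"wz":0.3},{"tx":0.003,"ty":0.036,"tz":-0.003,"wz":0.3},{"tx":0.004,"ty":0.036,"tz":-0.003,"wz":0.3},{"tx":0.004,"ty":0.036,"tz":-0.003,"wz":0.3},{"tx":0.004,"ty":0.036,"tz":-0.004,"wz":0.3},{"tx":0.004,"ty":0.036,"tz":-0.003,"wz":0.2}]
[{"tx":0.004,"ty":0.035,"tz":-0.004,"wz":0.3},{"tx":0.001,"ty":0.037,"tz":0.002,"wz":1.2},{"tx":0.001,"ty":0.037,"tz":0.002,"wz":1.2},{"tx":0.002,"ty":0.037,"tz":0.002,"wz":1.1},{"tx":0.003,"ty":0.037,"tz":0.001,"wz":1.2},{"tx":0.004,"ty":0.036,"tz":0.002,"wz":1.1},{"tx":0.004,"ty":0.036,"tz":0.001,"wz":1.2},{"ty":0.029,"tz":0.018,"wz":0.7}]
[{"tx":0.001,"ty":0.029,"tz":0.017,"wz":0.7},{"tx":0.001,"ty":0.029,"tz":0.018,"wz":0.7},{"tx":0.001,"ty":0.029,"tz":0.017,"wz":0.8},{"tz":0.019},{"tz":0.019},{"tz":0.02}]
end [0.4521 0.3154 0.0422] -186.9
```

Emit:
{"op": "send_rows", "data": {"series": [{"tx": 0.003, "ty": 0.036, "tz": -0.003, "wx": 0, "wy": 0, "wz": 0.3}, {"tx": 0.003, "ty": 0.036, "tz": -0.003, "wx": 0, "wy": 0, "wz": 0.3}, {"tx": 0.003, "ty": 0.036, "tz": -0.003, "wx": 0, "wy": 0, "wz": 0.3}, {"tx": 0.003, "ty": 0.036, "tz": -0.003, "wx": 0, "wy": 0, "wz": 0.3}, {"tx": 0.004, "ty": 0.036, "tz": -0.003, "wx": 0, "wy": 0, "wz": 0.3}, {"tx": 0.004, "ty": 0.036, "tz": -0.003, "wx": 0, "wy": 0, "wz": 0.3}, {"tx": 0.004, "ty": 0.036, "tz": -0.004, "wx": 0, "wy": 0, "wz": 0.3}, {"tx": 0.004, "ty": 0.036, "tz": -0.003, "wx": 0, "wy": 0, "wz": 0.2}], "fingers": 0.8}}

```text
t: 31.48
ee_pos: [0.4651, -0.0537, 0.3289]
orientation: [180.0, -0.1, -176.8]
contact_force: [1.5, -0.7, -0.2]
gripper_width: 0.0683
gripper_force: 0.0
```

```bash
python3 - <<'E'
from mods import *
from station import *
print(mods(camera('top')['frame']))
E
```

```text
[([0.465, 0.3167], np.float64(-7.9), [15.9, 7.8]), ([0.4584, 0.4264], np.float64(6.7), [7.8, 16.1])]
```

Emit:
{"op": "send_rows", "data": {"series": [{"tx": 0.004, "ty": 0.035, "tz": -0.004, "wx": 0, "wy": 0, "wz": 0.3}, {"tx": 0.001, "ty": 0.037, "tz": 0.002, "wx": 0, "wy": 0, "wz": 1.2}, {"tx": 0.001, "ty": 0.037, "tz": 0.002, "wx": 0, "wy": 0, "wz": 1.2}, {"tx": 0.002, "ty": 0.037, "tz": 0.002, "wx": 0, "wy": 0, "wz": 1.1}, {"tx": 0.003, "ty": 0.037, "tz": 0.001, "wx": 0, "wy": 0, "wz": 1.2}, {"tx": 0.004, "ty": 0.036, "tz": 0.002, "wx": 0, "wy": 0, "wz": 1.1}, {"tx": 0.004, "ty": 0.036, "tz": 0.001, "wx": 0, "wy": 0, "wz": 1.2}, {"tx": 0, "ty": 0.029, "tz": 0.018, "wx": 0, "wy": 0, "wz": 0.7}]}}

```text
t: 32.2
ee_pos: [0.4462, 0.2309, 0.3064]
orientation: [179.9, 0.1, 175.2]
contact_force: [1.9, -0.0, 0.4]
gripper_width: 0.0678
gripper_force: 0.0
```

Emit:
{"op": "send_rows", "data": {"series": [{"tx": 0.001, "ty": 0.029, "tz": 0.017, "wx": 0, "wy": 0, "wz": 0.7}, {"tx": 0.001, "ty": 0.029, "tz": 0.018, "wx": 0, "wy": 0, "wz": 0.7}, {"tx": 0.001, "ty": 0.029, "tz": 0.017, "wx": 0, "wy": 0, "wz": 0.8}, {"tx": 0, "ty": 0, "tz": 0, "wx": 0, "wy": 0, "wz": 0}, {"tx": 0, "ty": 0, "tz": 0, "wx": 0, "wy": 0, "wz": 0}]}}

```text
t: 32.62
ee_pos: [0.4516, 0.3163, 0.2515]
orientation: [-179.9, -0.2, 173.2]
contact_force: [-0.4, -1.5, 0.7]
gripper_width: 0.0682
gripper_force: 0.0
```

```bash
python3 - <<'E'
from plan import *
print(get_obs()['ee_pos']); m=(0.462,0.314,-.1196); g=loc(m,-.010,0); plan([(*g,.0425,173,20)])
E
```

```text
[0.45158101 0.31625102 0.25152262]
[{"tz":0.018,"wz":0.1},{"tz":0.018},{"tx":-0.001,"ty":-0.001,"tz":0.018,"wz":0.1}]
end [0.4525 0.3151 0.0425] 173.0
```

Emit:
{"op": "send_rows", "data": {"series": [{"tx": 0, "ty": 0, "tz": 0.018, "wx": 0, "wy": 0, "wz": 0}, {"tx": 0, "ty": 0, "tz": 0.018, "wx": 0, "wy": 0, "wz": 0}, {"tx": 0, "ty": 0, "tz": 0.017, "wx": 0, "wy": 0, "wz": 0}, {"tx": 0, "ty": 0, "tz": 0, "wx": 0, "wy": 0, "wz": 0}]}}

```text
t: 32.95
ee_pos: [0.4517, 0.3141, 0.1984]
orientation: [-179.9, -0.2, 173.0]
contact_force: [-0.9, -0.5, -0.8]
gripper_width: 0.0681
gripper_force: 0.0
```

Emit:
{"op": "send_rows", "data": {"series": [{"tx": 0, "ty": 0, "tz": 0, "wx": 0, "wy": 0, "wz": 0}, {"tx": 0, "ty": 0, "tz": 0, "wx": 0, "wy": 0, "wz": 0}, {"tx": 0, "ty": 0, "tz": 0, "wx": 0, "wy": 0, "wz": 0}, {"tx": 0, "ty": 0, "tz": 0, "wx": 0, "wy": 0, "wz": 0}, {"tx": 0, "ty": 0, "tz": 0, "wx": 0, "wy": 0, "wz": 0}, {"tx": 0, "ty": 0, "tz": 0, "wx": 0, "wy": 0, "wz": 0}], "fingers": 0.1}}

```text
t: 33.45
ee_pos: [0.4524, 0.3154, 0.2021]
orientation: [179.9, 0.1, 173.1]
contact_force: [-0.6, -1.4, 6.1]
gripper_width: 0.027
gripper_force: 60.2
```

```bash
python3 - <<'E'
from plan import *
o=get_obs(); x,y,z=o['ee_pos']; w=o['orientation'][2]; print(x,y,z,w)
a=loc(PR,-.088,0)
plan([(x,y,.11,w,37),(*a,.11,183.9,39),(*a,z-.155+.012,183.9,25)])
E
```

```text
0.45239093757228926 0.31538101847217825 0.20207067557703365 173.05564548001118
[{"tz":-0.031},{"tz":-0.032},{"tx":-0.003,"ty":-0.035,"wz":-1.5},{"tx":-0.002,"ty":-0.035,"wz":-1.6},{"ty":-0.035,"wz":-1.5},{"ty":-0.035,"wz":-1.6},{"tx":0.001,"ty":-0.035,"wz":-1.5},{"tx":0.002,"ty":-0.035,"wz":-1.6}]
[{"tx":0.004,"ty":-0.034,"wz":-1.5},{"tz":0.017},{"tz":0.017},{"tz":0.017}]
end [0.4404 0.0712 0.0591] 183.9
```

Emit:
{"op": "send_rows", "data": {"series": [{"tx": 0, "ty": 0, "tz": -0.031, "wx": 0, "wy": 0, "wz": 0}, {"tx": 0, "ty": 0, "tz": -0.032, "wx": 0, "wy": 0, "wz": 0}, {"tx": -0.003, "ty": -0.035, "tz": 0, "wx": 0, "wy": 0, "wz": -1.5}, {"tx": -0.002, "ty": -0.035, "tz": 0, "wx": 0, "wy": 0, "wz": -1.6}, {"tx": 0, "ty": -0.035, "tz": 0, "wx": 0, "wy": 0, "wz": -1.5}, {"tx": 0, "ty": -0.035, "tz": 0, "wx": 0, "wy": 0, "wz": -1.6}, {"tx": 0.001, "ty": -0.035, "tz": 0, "wx": 0, "wy": 0, "wz": -1.5}, {"tx": 0.002, "ty": -0.035, "tz": 0, "wx": 0, "wy": 0, "wz": -1.6}]}}

```text
t: 34.12
ee_pos: [0.4423, 0.1039, 0.2644]
orientation: [180.0, 0.1, -177.5]
contact_force: [0.9, -0.1, -1.1]
gripper_width: 0.0267
gripper_force: 60.0
```

Emit:
{"op": "send_rows", "data": {"series": [{"tx": 0.004, "ty": -0.034, "tz": 0, "wx": 0, "wy": 0, "wz": -1.5}, {"tx": 0, "ty": 0, "tz": 0, "wx": 0, "wy": 0, "wz": 0}, {"tx": 0, "ty": 0, "tz": 0.017, "wx": 0, "wy": 0, "wz": 0}, {"tx": 0, "ty": 0, "tz": 0.017, "wx": 0, "wy": 0, "wz": 0}, {"tx": 0, "ty": 0, "tz": 0.018, "wx": 0, "wy": 0, "wz": 0}, {"tx": 0, "ty": 0, "tz": 0, "wx": 0, "wy": 0, "wz": 0}]}}

```text
t: 34.62
ee_pos: [0.4403, 0.0711, 0.2108]
orientation: [-180.0, 0.0, -176.2]
contact_force: [0.0, 0.6, -2.6]
gripper_width: 0.0268
gripper_force: 64.2
```

Emit:
{"op": "send_rows", "data": {"series": [{"tx": -0.008, "ty": 0, "tz": 0, "wx": 0, "wy": 0, "wz": 0}, {"tx": -0.008, "ty": 0, "tz": 0, "wx": 0, "wy": 0, "wz": 0}, {"tx": -0.007, "ty": 0, "tz": 0, "wx": 0, "wy": 0, "wz": 0}, {"tx": -0.003, "ty": 0, "tz": 0, "wx": 0, "wy": 0, "wz": 0}, {"tx": 0, "ty": 0, "tz": 0, "wx": 0, "wy": 0, "wz": 0}]}}

```text
t: 35.03
ee_pos: [0.467, 0.0731, 0.212]
orientation: [180.0, 0.1, -176.1]
contact_force: [-0.1, -0.5, -1.1]
gripper_width: 0.0271
gripper_force: 64.2
```

Emit:
{"op": "send_rows", "data": {"series": [{"tx": -0.003, "ty": 0, "tz": 0, "wx": 0, "wy": 0, "wz": 0}, {"tx": 0, "ty": 0, "tz": 0, "wx": 0, "wy": 0, "wz": 0}, {"tx": 0, "ty": 0, "tz": 0, "wx": 0, "wy": 0, "wz": 0}]}}

```text
t: 35.28
ee_pos: [0.4691, 0.0732, 0.2117]
orientation: [180.0, -0.0, -176.2]
contact_force: [0.0, 0.5, -1.4]
gripper_width: 0.0264
gripper_force: 64.2
```

Emit:
{"op": "send_rows", "data": {"series": [{"tx": -0.002, "ty": 0, "tz": 0, "wx": 0, "wy": 0, "wz": 0}, {"tx": -0.001, "ty": 0, "tz": 0, "wx": 0, "wy": 0, "wz": 0}, {"tx": 0, "ty": 0, "tz": 0, "wx": 0, "wy": 0, "wz": 0}]}}

```text
t: 35.53
ee_pos: [0.4723, 0.0734, 0.2117]
orientation: [180.0, 0.0, -176.1]
contact_force: [0.1, 0.1, -1.3]
gripper_width: 0.0266
gripper_force: 64.2
```

Emit:
{"op": "send_rows", "data": {"series": [{"tx": -0.002, "ty": 0, "tz": 0, "wx": 0, "wy": 0, "wz": 0}, {"tx": 0, "ty": 0, "tz": 0, "wx": 0, "wy": 0, "wz": 0}]}}

```text
t: 35.7
ee_pos: [0.4737, 0.0735, 0.2116]
orientation: [180.0, -0.1, -176.2]
contact_force: [-3.9, 0.2, 0.1]
gripper_width: 0.0266
gripper_force: 64.4
```

Emit:
{"op": "send_rows", "data": {"series": [{"tx": -0.002, "ty": 0, "tz": 0, "wx": 0, "wy": 0, "wz": 0}, {"tx": 0, "ty": 0, "tz": 0, "wx": 0, "wy": 0, "wz": 0}]}}

```text
t: 35.87
ee_pos: [0.4745, 0.0737, 0.2113]
orientation: [180.0, -0.4, -176.2]
contact_force: [-12.3, -1.1, 3.5]
gripper_width: 0.0266
gripper_force: 65.0
```

Emit:
{"op": "send_rows", "data": {"series": [{"tx": 0, "ty": 0, "tz": 0.001, "wx": 0, "wy": 0, "wz": 0}, {"tx": 0, "ty": 0, "tz": 0, "wx": 0, "wy": 0, "wz": 0}]}}

```text
t: 36.03
ee_pos: [0.4744, 0.0736, 0.2104]
orientation: [180.0, -0.3, -176.2]
contact_force: [-11.7, -0.3, 5.6]
gripper_width: 0.0271
gripper_force: 65.4
```

Emit:
{"op": "send_rows", "data": {"series": [{"tx": 0, "ty": 0, "tz": 0, "wx": 0, "wy": 0, "wz": 0}, {"tx": 0, "ty": 0, "tz": 0, "wx": 0, "wy": 0, "wz": 0}, {"tx": 0, "ty": 0, "tz": 0, "wx": 0, "wy": 0, "wz": 0}, {"tx": 0, "ty": 0, "tz": 0, "wx": 0, "wy": 0, "wz": 0}], "fingers": 0.6}}

```text
t: 36.37
ee_pos: [0.4764, 0.0736, 0.2108]
orientation: [180.0, 0.1, -176.1]
contact_force: [0.1, 0.3, -0.1]
gripper_width: 0.0511
gripper_force: 0.0
```

Emit:
{"op": "send_rows", "data": {"series": [{"tx": 0, "ty": 0, "tz": -0.036, "wx": 0, "wy": 0, "wz": 0}, {"tx": 0, "ty": 0, "tz": -0.036, "wx": 0, "wy": 0, "wz": 0}, {"tx": 0, "ty": 0, "tz": -0.035, "wx": 0, "wy": 0, "wz": 0}, {"tx": -0.009, "ty": 0.006, "tz": 0, "wx": 0, "wy": 0, "wz": 6.1}, {"tx": -0.008, "ty": 0.007, "tz": 0, "wx": 0, "wy": 0, "wz": 6.1}, {"tx": -0.006, "ty": 0.008, "tz": 0, "wx": 0, "wy": 0, "wz": 6.1}, {"tx": -0.006, "ty": 0.009, "tz": 0, "wx": 0, "wy": 0, "wz": 6.1}, {"tx": -0.005, "ty": 0.009, "tz": 0, "wx": 0, "wy": 0, "wz": 6.1}]}}

```text
t: 37.03
ee_pos: [0.5164, 0.1082, 0.3179]
orientation: [180.0, 0.0, 153.1]
contact_force: [0.6, 0.2, 0.6]
gripper_width: 0.0511
gripper_force: 0.0
```

Emit:
{"op": "send_rows", "data": {"series": [{"tx": -0.004, "ty": 0.01, "tz": 0, "wx": 0, "wy": 0, "wz": 6.1}, {"tx": -0.003, "ty": 0.01, "tz": 0, "wx": 0, "wy": 0, "wz": 6.1}, {"tx": -0.002, "ty": 0.011, "tz": 0, "wx": 0, "wy": 0, "wz": 6.0}, {"tx": -0.001, "ty": 0.01, "tz": 0, "wx": 0, "wy": 0, "wz": 6.1}, {"tx": 0, "ty": 0.011, "tz": 0, "wx": 0, "wy": 0, "wz": 6.0}, {"tx": 0.002, "ty": 0.011, "tz": 0, "wx": 0, "wy": 0, "wz": 6.1}, {"tx": 0.003, "ty": 0.01, "tz": 0, "wx": 0, "wy": 0, "wz": 6.0}, {"tx": 0.003, "ty": 0.01, "tz": 0, "wx": 0, "wy": 0, "wz": 6.1}]}}

```text
t: 37.7
ee_pos: [0.5811, 0.1641, 0.3177]
orientation: [180.0, -0.0, 104.6]
contact_force: [-0.5, -0.5, -0.5]
gripper_width: 0.051
gripper_force: 0.0
```

Emit:
{"op": "send_rows", "data": {"series": [{"tx": 0.005, "ty": 0.01, "tz": 0, "wx": 0, "wy": 0, "wz": 6.0}, {"tx": 0, "ty": 0, "tz": 0, "wx": 0, "wy": 0, "wz": 0}]}}

```text
t: 37.87
ee_pos: [0.59, 0.1719, 0.3176]
orientation: [179.9, -0.0, 98.6]
contact_force: [-0.1, -0.0, -0.7]
gripper_width: 0.0512
gripper_force: 0.0
```

```bash
python3 - <<'E'
from plan import *
import cv2
plan([kp(0,.111)[:4]+(25,)])
f=camera('side')['frame']; t=camera('top')['frame']
cv2.imwrite('pics/k2.png',np.hstack([cv2.resize(f[225:325,235:345],(400,364)),cv2.resize(t[180:300,330:470],(395,364))]))
E
```

```text
[{"tz":0.017,"wz":-0.1},{"tz":0.017,"wz":-0.1},{"tx":-0.001,"ty":-0.001,"tz":0.018,"wz":-0.1}]
end [0.5892 0.1708 0.1106] 98.9
```

View pics/k2.png

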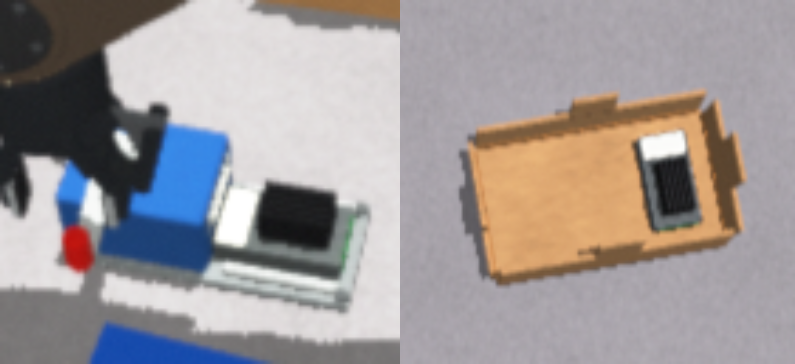

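Emit:
{"op": "send_rows", "data": {"series": [{"tx": 0, "ty": -0.001, "tz": 0.025, "wx": 0, "wy": 0, "wz": 0}, {"tx": 0, "ty": 0, "tz": 0.026, "wx": 0, "wy": 0, "wz": 0}, {"tx": 0, "ty": 0, "tz": 0, "wx": 0, "wy": 0, "wz": 0}]}}

```text
t: 38.22
ee_pos: [0.5867, 0.1703, 0.263]
orientation: [-179.6, 0.0, 99.0]
contact_force: [-1.4, -0.1, -0.3]
gripper_width: 0.0512
gripper_force: 0.0
```

Emit:
{"op": "send_rows", "data": {"series": [{"tx": 0, "ty": 0, "tz": 0, "wx": 0, "wy": 0, "wz": 0}, {"tx": 0, "ty": 0, "tz": 0, "wx": 0, "wy": 0, "wz": 0}, {"tx": 0, "ty": 0, "tz": 0, "wx": 0, "wy": 0, "wz": 0}, {"tx": 0, "ty": 0, "tz": 0, "wx": 0, "wy": 0, "wz": 0}], "fingers": 0.27}}

```text
t: 38.55
ee_pos: [0.5882, 0.1709, 0.2681]
orientation: [179.9, -0.0, 98.9]
contact_force: [-0.1, -0.9, -0.1]
gripper_width: 0.0231
gripper_force: 0.0
```

Emit:
{"op": "send_rows", "data": {"series": [{"tx": -0.001, "ty": 0.01, "tz": 0, "wx": 0, "wy": 0, "wz": 6.2}, {"tx": 0, "ty": 0.009, "tz": 0, "wx": 0, "wy": 0, "wz": 6.2}, {"tx": -0.001, "ty": 0.01, "tz": 0, "wx": 0, "wy": 0, "wz": 6.2}, {"tx": 0, "ty": 0.01, "tz": 0, "wx": 0, "wy": 0, "wz": 6.2}, {"tx": -0.001, "ty": 0.01, "tz": 0, "wx": 0, "wy": 0, "wz": 6.2}, {"tx": 0, "ty": 0.009, "tz": 0, "wx": 0, "wy": 0, "wz": 6.2}, {"tx": -0.001, "ty": 0.01, "tz": 0, "wx": 0, "wy": 0, "wz": 6.2}, {"tx": 0, "ty": 0.01, "tz": 0, "wx": 0, "wy": 0, "wz": 6.2}]}}

```text
t: 39.22
ee_pos: [0.6611, 0.1505, 0.2675]
orientation: [-180.0, -0.0, 49.0]
contact_force: [-4.3, 0.4, 0.6]
gripper_width: 0.0227
gripper_force: 1.9
```

Emit:
{"op": "send_rows", "data": {"series": [{"tx": -0.001, "ty": 0.009, "tz": 0, "wx": 0, "wy": 0, "wz": 6.2}, {"tx": 0, "ty": 0.01, "tz": 0, "wx": 0, "wy": 0, "wz": 6.2}, {"tx": -0.001, "ty": 0.01, "tz": 0, "wx": 0, "wy": 0, "wz": 6.2}, {"tx": 0, "ty": 0.003, "tz": 0, "wx": 0, "wy": 0, "wz": 0}, {"tx": 0, "ty": 0, "tz": 0, "wx": 0, "wy": 0, "wz": 0}, {"tx": 0, "ty": 0, "tz": 0, "wx": 0, "wy": 0, "wz": 0}]}}

```text
t: 39.72
ee_pos: [0.6805, 0.1268, 0.2676]
orientation: [-179.9, -0.1, 30.7]
contact_force: [-1.7, 12.4, -0.8]
gripper_width: 0.0234
gripper_force: 6.0
```

Emit:
{"op": "send_rows", "data": {"series": [{"tx": -0.001, "ty": -0.013, "tz": 0, "wx": 0, "wy": 0, "wz": -6.2}, {"tx": 0, "ty": -0.009, "tz": 0, "wx": 0, "wy": 0, "wz": -6.2}, {"tx": -0.001, "ty": -0.01, "tz": 0, "wx": 0, "wy": 0, "wz": -6.2}, {"tx": 0, "ty": -0.01, "tz": 0, "wx": 0, "wy": 0, "wz": -6.2}, {"tx": -0.001, "ty": -0.01, "tz": 0, "wx": 0, "wy": 0, "wz": -6.2}, {"tx": 0, "ty": -0.009, "tz": 0, "wx": 0, "wy": 0, "wz": -6.2}, {"tx": -0.001, "ty": -0.01, "tz": 0, "wx": 0, "wy": 0, "wz": -6.2}, {"tx": 0, "ty": -0.01, "tz": 0, "wx": 0, "wy": 0, "wz": -6.2}]}}

```text
t: 40.38
ee_pos: [0.6162, 0.1711, 0.2675]
orientation: [180.0, -0.0, 80.6]
contact_force: [-1.1, -0.8, -0.4]
gripper_width: 0.0234
gripper_force: 0.6
```

Emit:
{"op": "send_rows", "data": {"series": [{"tx": -0.001, "ty": -0.009, "tz": 0, "wx": 0, "wy": 0, "wz": -6.2}, {"tx": 0, "ty": -0.01, "tz": 0, "wx": 0, "wy": 0, "wz": -6.2}, {"tx": -0.001, "ty": -0.01, "tz": 0, "wx": 0, "wy": 0, "wz": -6.2}, {"tx": 0, "ty": 0, "tz": 0, "wx": 0, "wy": 0, "wz": 0}]}}

```text
t: 40.72
ee_pos: [0.5873, 0.1706, 0.2679]
orientation: [179.8, -0.0, 99.2]
contact_force: [2.6, 0.2, 0.1]
gripper_width: 0.0231
gripper_force: 0.4
```

Emit:
{"op": "send_rows", "data": {"series": [{"tx": 0, "ty": 0, "tz": 0, "wx": 0, "wy": 0, "wz": 0}, {"tx": 0, "ty": 0, "tz": 0, "wx": 0, "wy": 0, "wz": 0}, {"tx": 0, "ty": 0, "tz": 0, "wx": 0, "wy": 0, "wz": 0}, {"tx": 0, "ty": 0, "tz": -0.025, "wx": 0, "wy": 0, "wz": 0}, {"tx": 0, "ty": 0, "tz": -0.025, "wx": 0, "wy": 0, "wz": 0}], "fingers": 0.6}}

```text
t: 41.13
ee_pos: [0.5879, 0.1704, 0.3162]
orientation: [-179.8, 0.0, 98.8]
contact_force: [1.3, 0.4, 0.0]
gripper_width: 0.0513
gripper_force: 0.0
```

Emit:
{"op": "send_rows", "data": {"series": [{"tx": -0.006, "ty": -0.009, "tz": 0, "wx": 0, "wy": 0, "wz": -6.1}, {"tx": -0.005, "ty": -0.01, "tz": 0, "wx": 0, "wy": 0, "wz": -6.1}, {"tx": -0.003, "ty": -0.01, "tz": 0, "wx": 0, "wy": 0, "wz": -6.1}, {"tx": -0.002, "ty": -0.01, "tz": 0, "wx": 0, "wy": 0, "wz": -6.1}, {"tx": -0.001, "ty": -0.01, "tz": 0, "wx": 0, "wy": 0, "wz": -6.1}, {"tx": 0, "ty": -0.011, "tz": 0, "wx": 0, "wy": 0, "wz": -6.1}, {"tx": 0.001, "ty": -0.011, "tz": 0, "wx": 0, "wy": 0, "wz": -6.1}, {"tx": 0.002, "ty": -0.01, "tz": 0, "wx": 0, "wy": 0, "wz": -6.1}]}}

```text
t: 41.8
ee_pos: [0.5225, 0.1156, 0.3167]
orientation: [-180.0, -0.0, 147.9]
contact_force: [-0.4, 0.1, 0.0]
gripper_width: 0.0515
gripper_force: 0.0
```

Emit:
{"op": "send_rows", "data": {"series": [{"tx": 0.003, "ty": -0.01, "tz": 0, "wx": 0, "wy": 0, "wz": -6.1}, {"tx": 0.004, "ty": -0.01, "tz": 0, "wx": 0, "wy": 0, "wz": -6.0}, {"tx": 0.005, "ty": -0.009, "tz": 0, "wx": 0, "wy": 0, "wz": -6.1}, {"tx": 0.006, "ty": -0.009, "tz": 0, "wx": 0, "wy": 0, "wz": -6.0}, {"tx": 0.007, "ty": -0.008, "tz": 0, "wx": 0, "wy": 0, "wz": -6.1}, {"tx": 0.007, "ty": -0.008, "tz": 0, "wx": 0, "wy": 0, "wz": -6.0}, {"tx": 0, "ty": 0, "tz": 0.036, "wx": 0, "wy": 0, "wz": 0}, {"tx": 0, "ty": 0, "tz": 0.036, "wx": 0, "wy": 0, "wz": 0}]}}

```text
t: 42.47
ee_pos: [0.4759, 0.0729, 0.2455]
orientation: [-180.0, 0.3, -176.1]
contact_force: [1.2, 0.8, -0.8]
gripper_width: 0.0513
gripper_force: 0.0
```

Emit:
{"op": "send_rows", "data": {"series": [{"tx": 0, "ty": 0, "tz": 0.036, "wx": 0, "wy": 0, "wz": 0}, {"tx": 0, "ty": 0, "tz": 0, "wx": 0, "wy": 0, "wz": 0}]}}

```text
t: 42.63
ee_pos: [0.4749, 0.0731, 0.2038]
orientation: [180.0, -0.5, -176.1]
contact_force: [-0.4, -0.6, -0.4]
gripper_width: 0.0508
gripper_force: 0.0
```

Emit:
{"op": "send_rows", "data": {"series": [{"tx": 0, "ty": 0, "tz": 0, "wx": 0, "wy": 0, "wz": 0}, {"tx": 0, "ty": 0, "tz": 0, "wx": 0, "wy": 0, "wz": 0}, {"tx": 0, "ty": 0, "tz": 0, "wx": 0, "wy": 0, "wz": 0}, {"tx": 0, "ty": 0, "tz": 0, "wx": 0, "wy": 0, "wz": 0}, {"tx": 0, "ty": 0, "tz": 0, "wx": 0, "wy": 0, "wz": 0}], "fingers": 0.1}}

```text
t: 43.05
ee_pos: [0.4759, 0.0734, 0.2102]
orientation: [-180.0, 0.2, -176.0]
contact_force: [-1.2, 1.2, 10.4]
gripper_width: 0.0268
gripper_force: 61.5
```

Emit:
{"op": "send_rows", "data": {"series": [{"tx": 0, "ty": 0, "tz": -0.029, "wx": 0, "wy": 0, "wz": 0}, {"tx": 0, "ty": 0, "tz": -0.029, "wx": 0, "wy": 0, "wz": 0}, {"tx": 0, "ty": 0, "tz": -0.03, "wx": 0, "wy": 0, "wz": 0}, {"tx": -0.001, "ty": -0.038, "tz": 0, "wx": 0, "wy": 0, "wz": -0.2}, {"tx": -0.001, "ty": -0.038, "tz": 0, "wx": 0, "wy": 0, "wz": -0.2}, {"tx": -0.001, "ty": -0.038, "tz": 0, "wx": 0, "wy": 0, "wz": -0.2}, {"tx": -0.001, "ty": -0.039, "tz": 0, "wx": 0, "wy": 0, "wz": -0.2}, {"tx": -0.001, "ty": -0.038, "tz": 0, "wx": 0, "wy": 0, "wz": -0.2}]}}

```text
t: 43.72
ee_pos: [0.4949, -0.1185, 0.2978]
orientation: [-180.0, 0.1, -175.0]
contact_force: [1.0, 0.8, -1.8]
gripper_width: 0.0268
gripper_force: 60.1
```

Emit:
{"op": "send_rows", "data": {"series": [{"tx": 0, "ty": -0.039, "tz": 0, "wx": 0, "wy": 0, "wz": -0.2}, {"tx": 0, "ty": -0.038, "tz": 0, "wx": 0, "wy": 0, "wz": -0.1}, {"tx": 0, "ty": -0.038, "tz": 0, "wx": 0, "wy": 0, "wz": -0.2}, {"tx": -0.001, "ty": -0.037, "tz": 0, "wx": 0, "wy": 0, "wz": -0.1}, {"tx": 0, "ty": 0, "tz": 0, "wx": 0, "wy": 0, "wz": 0}]}}

```text
t: 44.13
ee_pos: [0.5102, -0.2735, 0.2976]
orientation: [-179.8, 0.2, -174.7]
contact_force: [-1.2, 0.6, -1.4]
gripper_width: 0.0274
gripper_force: 60.1
```

Emit:
{"op": "send_rows", "data": {"series": [{"tx": 0, "ty": 0, "tz": 0.018, "wx": 0, "wy": 0, "wz": 0}, {"tx": 0, "ty": 0, "tz": 0.018, "wx": 0, "wy": 0, "wz": 0}, {"tx": 0, "ty": 0, "tz": 0.018, "wx": 0, "wy": 0, "wz": 0}, {"tx": 0, "ty": 0, "tz": 0.018, "wx": 0, "wy": 0, "wz": 0}, {"tx": 0, "ty": 0, "tz": 0.016, "wx": 0, "wy": 0, "wz": 0}, {"tx": 0, "ty": 0, "tz": 0.002, "wx": 0, "wy": 0, "wz": 0}, {"tx": 0, "ty": 0, "tz": 0.002, "wx": 0, "wy": 0, "wz": 0}, {"tx": 0, "ty": 0, "tz": 0, "wx": 0, "wy": 0, "wz": 0}]}}

```text
t: 44.8
ee_pos: [0.51, -0.268, 0.2057]
orientation: [-180.0, 0.0, -174.4]
contact_force: [-0.3, 1.1, -2.0]
gripper_width: 0.0267
gripper_force: 60.1
```

Emit:
{"op": "send_rows", "data": {"series": [{"tx": 0, "ty": 0, "tz": 0, "wx": 0, "wy": 0, "wz": 0}, {"tx": 0, "ty": 0, "tz": 0, "wx": 0, "wy": 0, "wz": 0}, {"tx": 0, "ty": 0, "tz": 0, "wx": 0, "wy": 0, "wz": 0}, {"tx": 0, "ty": 0, "tz": -0.03, "wx": 0, "wy": 0, "wz": 0}, {"tx": 0, "ty": 0, "tz": -0.035, "wx": 0, "wy": 0, "wz": 0}, {"tx": 0, "ty": 0, "tz": -0.035, "wx": 0, "wy": 0, "wz": 0}, {"tx": 0, "ty": 0, "tz": 0, "wx": 0, "wy": 0, "wz": 0}], "fingers": 0.55}}

```text
t: 45.38
ee_pos: [0.5107, -0.2684, 0.311]
orientation: [-179.7, 0.4, -174.4]
contact_force: [-0.2, -0.6, -0.3]
gripper_width: 0.047
gripper_force: 0.0
```

```bash
python3 - <<'E'
from plan import *
from mods import mods
r=mods(camera('top')['frame']); print(r)
m=(0.4559,0.4224,.128); g=loc(m,-.010,0); yw=187.3; print(g)
plan([(.46,-.02,.18,184,40),(.445,.25,.17,185,40),(*g,.10,yw,40),(*g,.0435,yw,20)])
E
```

```text
[([0.4584, 0.4263], np.float64(7.0), [7.9, 16.1])]
(np.float64(0.44598180821295946), np.float64(0.4211234923911385))
[{"tx":0.004,"ty":0.036,"tz":-0.004,"wz":0.2},{"tx":0.004,"ty":0.036,"tz":-0.004,"wz":0.2},{"tx":0.004,"ty":0.036,"tz":-0.004,"wz":0.2},{"tx":0.004,"ty":0.036,"tz":-0.004,"wz":0.2},{"tx":0.004,"ty":0.036,"tz":-0.004,"wz":0.3},{"tx":0.004,"ty":0.036,"tz":-0.003,"wz":0.2},{"tx":0.005,"ty":0.036,"tz":-0.004,"wz":0.3},{"tx":-0.001,"ty":0.039,"tz":0.001,"wz":-0.1}]
[{"tx":-0.001,"ty":0.038,"tz":0.002,"wz":-0.2},{"tx":-0.001,"ty":0.039,"tz":0.001,"wz":-0.1},{"tx":-0.001,"ty":0.038,"tz":0.002,"wz":-0.2},{"tx":-0.001,"ty":0.039,"tz":0.001,"wz":-0.1},{"ty":0.038,"tz":0.002,"wz":-0.2},{"tx":-0.001,"ty":0.039,"tz":0.001,"wz":-0.1},{"tx":-0.003,"ty":0.034,"tz":0.014,"wz":-0.5},{"tx":-0.004,"ty":0.034,"tz":0.014,"wz":-0.5}]
[{"tx":-0.004,"ty":0.034,"tz":0.014,"wz":-0.4},{"tx":-0.004,"ty":0.034,"tz":0.014,"wz":-0.5},{"tx":-0.004,"ty":0.034,"tz":0.014,"wz":-0.4},{"tz":0.019},{"tz":0.019},{"tz":0.019}]
end [0.4463 0.4211 0.0433] -172.7
```

Emit:
{"op": "send_rows", "data": {"series": [{"tx": 0.004, "ty": 0.036, "tz": -0.004, "wx": 0, "wy": 0, "wz": 0.2}, {"tx": 0.004, "ty": 0.036, "tz": -0.004, "wx": 0, "wy": 0, "wz": 0.2}, {"tx": 0.004, "ty": 0.036, "tz": -0.004, "wx": 0, "wy": 0, "wz": 0.2}, {"tx": 0.004, "ty": 0.036, "tz": -0.004, "wx": 0, "wy": 0, "wz": 0.2}, {"tx": 0.004, "ty": 0.036, "tz": -0.004, "wx": 0, "wy": 0, "wz": 0.3}, {"tx": 0.004, "ty": 0.036, "tz": -0.003, "wx": 0, "wy": 0, "wz": 0.2}, {"tx": 0.005, "ty": 0.036, "tz": -0.004, "wx": 0, "wy": 0, "wz": 0.3}, {"tx": -0.001, "ty": 0.039, "tz": 0.001, "wx": 0, "wy": 0, "wz": -0.1}], "fingers": 0.8}}

```text
t: 46.1
ee_pos: [0.4565, 0.0208, 0.3308]
orientation: [180.0, -0.0, -176.0]
contact_force: [1.6, 0.2, 0.2]
gripper_width: 0.0682
gripper_force: 0.0
```

Emit:
{"op": "send_rows", "data": {"series": [{"tx": -0.001, "ty": 0.038, "tz": 0.002, "wx": 0, "wy": 0, "wz": -0.2}, {"tx": -0.001, "ty": 0.039, "tz": 0.001, "wx": 0, "wy": 0, "wz": -0.1}, {"tx": -0.001, "ty": 0.038, "tz": 0.002, "wx": 0, "wy": 0, "wz": -0.2}, {"tx": -0.001, "ty": 0.039, "tz": 0.001, "wx": 0, "wy": 0, "wz": -0.1}, {"tx": 0, "ty": 0.038, "tz": 0.002, "wx": 0, "wy": 0, "wz": -0.2}, {"tx": -0.001, "ty": 0.039, "tz": 0.001, "wx": 0, "wy": 0, "wz": -0.1}]}}

```text
t: 46.6
ee_pos: [0.444, 0.252, 0.321]
orientation: [-180.0, -0.1, -175.0]
contact_force: [1.5, -0.5, -0.4]
gripper_width: 0.0684
gripper_force: 0.0
```

```bash
python3 - <<'E'
from plan import *
from mods import mods
print(mods(camera('top')['frame']))
m=(0.4559,0.4224,.128); g=loc(m,-.010,0); yw=187.3
plan([(*g,.10,yw,40),(*g,.0435,yw,20)])
E
```

```text
[([0.4577, 0.431], np.float64(8.3), [7.7, 12.0])]
[{"tx":-0.003,"ty":0.033,"tz":0.013,"wz":-0.4},{"tx":-0.004,"ty":0.033,"tz":0.013,"wz":-0.4},{"tx":-0.004,"ty":0.032,"tz":0.013,"wz":-0.5},{"tx":-0.004,"ty":0.033,"tz":0.014,"wz":-0.4},{"tx":-0.004,"ty":0.032,"tz":0.013,"wz":-0.5},{"tz":0.019},{"tz":0.019},{"tz":0.019}]
end [0.4457 0.421  0.043 ] -172.7
```

Emit:
{"op": "send_rows", "data": {"series": [{"tx": -0.003, "ty": 0.033, "tz": 0.013, "wx": 0, "wy": 0, "wz": -0.4}, {"tx": -0.004, "ty": 0.033, "tz": 0.013, "wx": 0, "wy": 0, "wz": -0.4}, {"tx": -0.004, "ty": 0.032, "tz": 0.013, "wx": 0, "wy": 0, "wz": -0.5}, {"tx": -0.004, "ty": 0.033, "tz": 0.014, "wx": 0, "wy": 0, "wz": -0.4}, {"tx": -0.004, "ty": 0.032, "tz": 0.013, "wx": 0, "wy": 0, "wz": -0.5}, {"tx": 0, "ty": 0, "tz": 0, "wx": 0, "wy": 0, "wz": 0}, {"tx": 0, "ty": 0, "tz": 0.019, "wx": 0, "wy": 0, "wz": 0}, {"tx": 0, "ty": 0, "tz": 0.019, "wx": 0, "wy": 0, "wz": 0}]}}

```text
t: 47.32
ee_pos: [0.4469, 0.4147, 0.2169]
orientation: [180.0, 0.0, -172.8]
contact_force: [0.2, -0.8, -0.2]
gripper_width: 0.0682
gripper_force: 0.0
```

Emit:
{"op": "send_rows", "data": {"series": [{"tx": 0, "ty": 0, "tz": 0.018, "wx": 0, "wy": 0, "wz": 0}, {"tx": 0, "ty": 0, "tz": 0, "wx": 0, "wy": 0, "wz": 0}]}}

```text
t: 47.48
ee_pos: [0.4465, 0.4136, 0.1962]
orientation: [-179.8, -0.3, -172.8]
contact_force: [-1.0, -0.1, -0.2]
gripper_width: 0.0683
gripper_force: 0.0
```

Emit:
{"op": "send_rows", "data": {"series": [{"tx": 0, "ty": 0, "tz": 0, "wx": 0, "wy": 0, "wz": 0}, {"tx": 0, "ty": 0, "tz": 0, "wx": 0, "wy": 0, "wz": 0}, {"tx": 0, "ty": 0, "tz": 0, "wx": 0, "wy": 0, "wz": 0}, {"tx": 0, "ty": 0, "tz": 0, "wx": 0, "wy": 0, "wz": 0}, {"tx": 0, "ty": 0, "tz": 0, "wx": 0, "wy": 0, "wz": 0}, {"tx": 0, "ty": 0, "tz": 0, "wx": 0, "wy": 0, "wz": 0}], "fingers": 0.1}}

```text
t: 47.98
ee_pos: [0.4475, 0.4145, 0.2012]
orientation: [179.9, 0.1, -172.8]
contact_force: [-0.4, -0.3, 6.8]
gripper_width: 0.0268
gripper_force: 61.0
```

```bash
python3 - <<'E'
from plan import *
o=get_obs(); x,y,z=o['ee_pos']; w=o['orientation'][2]; print(x,y,z,w)
a=loc(PR,-.088,0)
plan([(x,y,.11,w,37),(*a,.11,183.9,39),(*a,.0565,183.9,25)])
E
```

```text
0.4474694393603315 0.41447068274340365 0.20120061420970786 -172.84580026517776
[{"tz":-0.032},{"tz":-0.032},{"tx":0.006,"ty":-0.038,"wz":0.4},{"tx":0.005,"ty":-0.038,"wz":0.4},{"tx":0.005,"ty":-0.038,"wz":0.4},{"tx":0.005,"ty":-0.038,"wz":0.3},{"tx":0.004,"ty":-0.038,"wz":0.4},{"tx":0.004,"ty":-0.038,"wz":0.3}]
[{"tx":0.004,"ty":-0.038,"wz":0.4},{"tx":0.004,"ty":-0.037,"wz":0.3},{"tx":0.004,"ty":-0.038,"wz":0.4},{"tz":0.018},{"tz":0.018},{"tz":0.018}]
end [0.4403 0.071  0.0562] -176.1
```

Emit:
{"op": "send_rows", "data": {"series": [{"tx": 0, "ty": 0, "tz": -0.032, "wx": 0, "wy": 0, "wz": 0}, {"tx": 0, "ty": 0, "tz": -0.032, "wx": 0, "wy": 0, "wz": 0}, {"tx": 0.006, "ty": -0.038, "tz": 0, "wx": 0, "wy": 0, "wz": 0.4}, {"tx": 0.005, "ty": -0.038, "tz": 0, "wx": 0, "wy": 0, "wz": 0.4}, {"tx": 0.005, "ty": -0.038, "tz": 0, "wx": 0, "wy": 0, "wz": 0.4}, {"tx": 0.005, "ty": -0.038, "tz": 0, "wx": 0, "wy": 0, "wz": 0.3}, {"tx": 0.004, "ty": -0.038, "tz": 0, "wx": 0, "wy": 0, "wz": 0.4}, {"tx": 0.004, "ty": -0.038, "tz": 0, "wx": 0, "wy": 0, "wz": 0.3}]}}

```text
t: 48.65
ee_pos: [0.4424, 0.1828, 0.2643]
orientation: [180.0, 0.1, -175.0]
contact_force: [0.5, -0.7, -2.2]
gripper_width: 0.027
gripper_force: 60.1
```

Emit:
{"op": "send_rows", "data": {"series": [{"tx": 0.004, "ty": -0.038, "tz": 0, "wx": 0, "wy": 0, "wz": 0.4}, {"tx": 0.004, "ty": -0.037, "tz": 0, "wx": 0, "wy": 0, "wz": 0.3}, {"tx": 0.004, "ty": -0.038, "tz": 0, "wx": 0, "wy": 0, "wz": 0.4}, {"tx": 0, "ty": 0, "tz": 0, "wx": 0, "wy": 0, "wz": 0}, {"tx": 0, "ty": 0, "tz": 0, "wx": 0, "wy": 0, "wz": 0}]}}

```text
t: 49.07
ee_pos: [0.4401, 0.0692, 0.2642]
orientation: [180.0, 0.0, -176.4]
contact_force: [0.2, 0.7, -0.7]
gripper_width: 0.0269
gripper_force: 60.1
```

```bash
python3 - <<'E'
from plan import *
a=loc(PR,-.088,0); plan([(*a,.0565,183.9,20)])
E
```

```text
[{"ty":0.001,"tz":0.018,"wz":-0.1},{"ty":0.001,"tz":0.017,"wz":-0.1},{"tx":-0.001,"tz":0.018,"wz":-0.1}]
end [0.4409 0.0712 0.0562] -176.1
```

Emit:
{"op": "send_rows", "data": {"series": [{"tx": 0, "ty": 0.001, "tz": 0.018, "wx": 0, "wy": 0, "wz": -0.1}, {"tx": 0, "ty": 0, "tz": 0.017, "wx": 0, "wy": 0, "wz": -0.1}, {"tx": 0, "ty": 0, "tz": 0.018, "wx": 0, "wy": 0, "wz": 0}, {"tx": 0, "ty": 0, "tz": 0, "wx": 0, "wy": 0, "wz": 0}]}}

```text
t: 49.4
ee_pos: [0.44, 0.073, 0.2095]
orientation: [180.0, -0.0, -175.9]
contact_force: [-0.4, 0.6, -1.0]
gripper_width: 0.0274
gripper_force: 65.2
```

Emit:
{"op": "send_rows", "data": {"series": [{"tx": -0.008, "ty": 0, "tz": 0, "wx": 0, "wy": 0, "wz": 0}, {"tx": -0.008, "ty": 0, "tz": 0, "wx": 0, "wy": 0, "wz": 0}, {"tx": -0.007, "ty": 0, "tz": 0, "wx": 0, "wy": 0, "wz": 0}, {"tx": -0.003, "ty": 0, "tz": 0, "wx": 0, "wy": 0, "wz": 0}, {"tx": -0.002, "ty": 0, "tz": 0, "wx": 0, "wy": 0, "wz": 0}, {"tx": 0, "ty": 0, "tz": 0, "wx": 0, "wy": 0, "wz": 0}]}}

```text
t: 49.9
ee_pos: [0.4683, 0.074, 0.2108]
orientation: [180.0, 0.0, -175.9]
contact_force: [-0.1, 0.4, -1.8]
gripper_width: 0.0267
gripper_force: 65.3
```

Emit:
{"op": "send_rows", "data": {"series": [{"tx": -0.003, "ty": 0, "tz": 0, "wx": 0, "wy": 0, "wz": 0}, {"tx": 0, "ty": 0, "tz": 0, "wx": 0, "wy": 0, "wz": 0}]}}

```text
t: 50.07
ee_pos: [0.4712, 0.0741, 0.2108]
orientation: [180.0, 0.0, -176.0]
contact_force: [0.8, 0.1, -1.7]
gripper_width: 0.0268
gripper_force: 65.3
```

Emit:
{"op": "send_rows", "data": {"series": [{"tx": -0.002, "ty": 0, "tz": 0, "wx": 0, "wy": 0, "wz": 0}, {"tx": 0, "ty": 0, "tz": 0, "wx": 0, "wy": 0, "wz": 0}]}}

```text
t: 50.23
ee_pos: [0.4731, 0.0742, 0.2108]
orientation: [180.0, 0.0, -176.0]
contact_force: [0.3, 0.5, -1.4]
gripper_width: 0.0267
gripper_force: 65.3
```

Emit:
{"op": "send_rows", "data": {"series": [{"tx": -0.002, "ty": 0, "tz": 0, "wx": 0, "wy": 0, "wz": 0}, {"tx": 0, "ty": 0, "tz": 0, "wx": 0, "wy": 0, "wz": 0}]}}

```text
t: 50.4
ee_pos: [0.474, 0.0743, 0.2105]
orientation: [180.0, -0.2, -176.0]
contact_force: [-5.7, -0.8, 1.9]
gripper_width: 0.027
gripper_force: 65.7
```

Emit:
{"op": "send_rows", "data": {"series": [{"tx": -0.001, "ty": 0, "tz": 0.001, "wx": 0, "wy": 0, "wz": 0}, {"tx": 0, "ty": 0, "tz": 0, "wx": 0, "wy": 0, "wz": 0}]}}

```text
t: 50.57
ee_pos: [0.4744, 0.0744, 0.2093]
orientation: [180.0, -0.3, -176.0]
contact_force: [-10.1, 0.4, 2.6]
gripper_width: 0.0274
gripper_force: 66.0
```

Emit:
{"op": "send_rows", "data": {"series": [{"tx": 0, "ty": 0, "tz": 0, "wx": 0, "wy": 0, "wz": 0}, {"tx": 0, "ty": 0, "tz": 0, "wx": 0, "wy": 0, "wz": 0}, {"tx": 0, "ty": 0, "tz": 0, "wx": 0, "wy": 0, "wz": 0}, {"tx": 0, "ty": 0, "tz": 0, "wx": 0, "wy": 0, "wz": 0}], "fingers": 0.6}}

```text
t: 50.9
ee_pos: [0.4761, 0.0744, 0.2098]
orientation: [180.0, 0.0, -175.9]
contact_force: [-0.3, -0.5, 0.3]
gripper_width: 0.0515
gripper_force: 0.0
```

Emit:
{"op": "send_rows", "data": {"series": [{"tx": 0, "ty": 0, "tz": -0.036, "wx": 0, "wy": 0, "wz": 0}, {"tx": 0, "ty": 0, "tz": -0.036, "wx": 0, "wy": 0, "wz": 0}, {"tx": 0, "ty": 0, "tz": -0.035, "wx": 0, "wy": 0, "wz": 0}, {"tx": -0.009, "ty": 0.006, "tz": 0, "wx": 0, "wy": 0, "wz": 6.1}, {"tx": -0.008, "ty": 0.007, "tz": 0, "wx": 0, "wy": 0, "wz": 6.1}, {"tx": -0.006, "ty": 0.008, "tz": 0, "wx": 0, "wy": 0, "wz": 6.1}, {"tx": -0.006, "ty": 0.009, "tz": 0, "wx": 0, "wy": 0, "wz": 6.1}, {"tx": -0.005, "ty": 0.009, "tz": 0, "wx": 0, "wy": 0, "wz": 6.1}]}}

```text
t: 51.57
ee_pos: [0.516, 0.1091, 0.3169]
orientation: [180.0, 0.0, 153.3]
contact_force: [0.1, 0.5, -0.1]
gripper_width: 0.0514
gripper_force: 0.0
```

Emit:
{"op": "send_rows", "data": {"series": [{"tx": -0.004, "ty": 0.01, "tz": 0, "wx": 0, "wy": 0, "wz": 6.1}, {"tx": -0.003, "ty": 0.01, "tz": 0, "wx": 0, "wy": 0, "wz": 6.1}, {"tx": -0.002, "ty": 0.011, "tz": 0, "wx": 0, "wy": 0, "wz": 6.0}, {"tx": -0.001, "ty": 0.01, "tz": 0, "wx": 0, "wy": 0, "wz": 6.1}, {"tx": 0, "ty": 0.011, "tz": 0, "wx": 0, "wy": 0, "wz": 6.0}, {"tx": 0.002, "ty": 0.011, "tz": 0, "wx": 0, "wy": 0, "wz": 6.1}, {"tx": 0.003, "ty": 0.01, "tz": 0, "wx": 0, "wy": 0, "wz": 6.0}, {"tx": 0.003, "ty": 0.01, "tz": 0, "wx": 0, "wy": 0, "wz": 6.1}]}}

```text
t: 52.23
ee_pos: [0.5804, 0.1653, 0.3167]
orientation: [180.0, -0.0, 104.8]
contact_force: [-0.1, 0.0, 0.4]
gripper_width: 0.0513
gripper_force: 0.0
```

Emit:
{"op": "send_rows", "data": {"series": [{"tx": 0.005, "ty": 0.01, "tz": 0, "wx": 0, "wy": 0, "wz": 6.0}, {"tx": 0, "ty": 0, "tz": 0, "wx": 0, "wy": 0, "wz": 0}]}}

```text
t: 52.4
ee_pos: [0.5894, 0.1731, 0.3166]
orientation: [179.9, -0.0, 98.8]
contact_force: [0.0, -0.4, 0.7]
gripper_width: 0.0512
gripper_force: 0.0
```

```bash
python3 - <<'E'
from plan import *
import cv2
plan([kp(0,.111)[:4]+(25,)])
f=camera('side')['frame']; t=camera('top')['frame']
cv2.imwrite('pics/k3.png',np.hstack([cv2.resize(f[225:325,235:345],(400,364)),cv2.resize(t[180:300,330:470],(395,364))]))
E
```

```text
[{"tx":-0.001,"tz":0.017},{"tz":0.017},{"tx":-0.001,"tz":0.017,"wz":-0.1}]
end [0.5897 0.1711 0.1106] 98.9
```

View pics/k3.png

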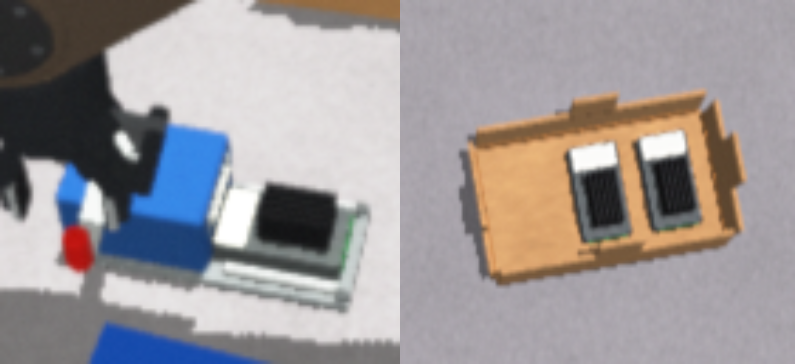

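Module 3 sits in the bed against the head, at about (275,220), and modules 1 and 2 lie flat in the carton with its walls up. Next is the lever stroke.

Emit:
{"op": "send_rows", "data": {"series": [{"tx": -0.001, "ty": 0, "tz": 0.025, "wx": 0, "wy": 0, "wz": 0}, {"tx": -0.001, "ty": 0, "tz": 0.025, "wx": 0, "wy": 0, "wz": 0}, {"tx": 0, "ty": 0, "tz": 0, "wx": 0, "wy": 0, "wz": 0}]}}

```text
t: 52.75
ee_pos: [0.5875, 0.1695, 0.2631]
orientation: [-179.7, 0.0, 99.2]
contact_force: [-0.4, -0.2, -1.4]
gripper_width: 0.051
gripper_force: 0.0
```

Emit:
{"op": "send_rows", "data": {"series": [{"tx": 0, "ty": 0, "tz": 0, "wx": 0, "wy": 0, "wz": 0}, {"tx": 0, "ty": 0, "tz": 0, "wx": 0, "wy": 0, "wz": 0}, {"tx": 0, "ty": 0, "tz": 0, "wx": 0, "wy": 0, "wz": 0}, {"tx": 0, "ty": 0, "tz": 0, "wx": 0, "wy": 0, "wz": 0}], "fingers": 0.27}}

```text
t: 53.08
ee_pos: [0.5889, 0.1703, 0.2681]
orientation: [179.9, -0.0, 99.1]
contact_force: [-0.0, -0.2, 0.1]
gripper_width: 0.023
gripper_force: 0.0
```

Emit:
{"op": "send_rows", "data": {"series": [{"tx": -0.001, "ty": 0.01, "tz": 0, "wx": 0, "wy": 0, "wz": 6.2}, {"tx": 0, "ty": 0.009, "tz": 0, "wx": 0, "wy": 0, "wz": 6.2}, {"tx": -0.001, "ty": 0.01, "tz": 0, "wx": 0, "wy": 0, "wz": 6.2}, {"tx": 0, "ty": 0.01, "tz": 0, "wx": 0, "wy": 0, "wz": 6.2}, {"tx": -0.001, "ty": 0.01, "tz": 0, "wx": 0, "wy": 0, "wz": 6.2}, {"tx": 0, "ty": 0.009, "tz": 0, "wx": 0, "wy": 0, "wz": 6.2}, {"tx": -0.001, "ty": 0.01, "tz": 0, "wx": 0, "wy": 0, "wz": 6.2}, {"tx": 0, "ty": 0.01, "tz": 0, "wx": 0, "wy": 0, "wz": 6.2}]}}

```text
t: 53.75
ee_pos: [0.6619, 0.1501, 0.2675]
orientation: [-180.0, -0.0, 49.2]
contact_force: [-4.8, 1.0, 0.8]
gripper_width: 0.0234
gripper_force: 1.9
```

Emit:
{"op": "send_rows", "data": {"series": [{"tx": -0.001, "ty": 0.009, "tz": 0, "wx": 0, "wy": 0, "wz": 6.2}, {"tx": 0, "ty": 0.01, "tz": 0, "wx": 0, "wy": 0, "wz": 6.2}, {"tx": -0.001, "ty": 0.01, "tz": 0, "wx": 0, "wy": 0, "wz": 6.2}, {"tx": 0, "ty": 0.003, "tz": 0, "wx": 0, "wy": 0, "wz": 0}, {"tx": 0, "ty": 0, "tz": 0, "wx": 0, "wy": 0, "wz": 0}, {"tx": 0, "ty": 0, "tz": 0, "wx": 0, "wy": 0, "wz": 0}]}}

```text
t: 54.25
ee_pos: [0.6811, 0.1267, 0.2675]
orientation: [-179.8, -0.1, 30.9]
contact_force: [-3.8, 14.7, 0.3]
gripper_width: 0.0228
gripper_force: 7.1
```

Emit:
{"op": "send_rows", "data": {"series": [{"tx": -0.001, "ty": -0.013, "tz": 0, "wx": 0, "wy": 0, "wz": -6.2}, {"tx": 0, "ty": -0.009, "tz": 0, "wx": 0, "wy": 0, "wz": -6.2}, {"tx": -0.001, "ty": -0.01, "tz": 0, "wx": 0, "wy": 0, "wz": -6.2}, {"tx": 0, "ty": -0.01, "tz": 0, "wx": 0, "wy": 0, "wz": -6.2}, {"tx": -0.001, "ty": -0.01, "tz": 0, "wx": 0, "wy": 0, "wz": -6.2}, {"tx": 0, "ty": -0.009, "tz": 0, "wx": 0, "wy": 0, "wz": -6.2}, {"tx": -0.001, "ty": -0.01, "tz": 0, "wx": 0, "wy": 0, "wz": -6.2}, {"tx": 0, "ty": -0.01, "tz": 0, "wx": 0, "wy": 0, "wz": -6.2}]}}

```text
t: 54.92
ee_pos: [0.6169, 0.1706, 0.2675]
orientation: [180.0, -0.0, 80.8]
contact_force: [-0.7, -0.5, 0.5]
gripper_width: 0.0231
gripper_force: 0.6
```

Emit:
{"op": "send_rows", "data": {"series": [{"tx": -0.001, "ty": -0.009, "tz": 0, "wx": 0, "wy": 0, "wz": -6.2}, {"tx": 0, "ty": -0.01, "tz": 0, "wx": 0, "wy": 0, "wz": -6.2}, {"tx": -0.001, "ty": -0.01, "tz": 0, "wx": 0, "wy": 0, "wz": -6.2}, {"tx": 0, "ty": 0, "tz": 0, "wx": 0, "wy": 0, "wz": 0}]}}

```text
t: 55.25
ee_pos: [0.5878, 0.17, 0.2678]
orientation: [179.9, -0.0, 99.4]
contact_force: [0.9, 0.6, 0.4]
gripper_width: 0.0233
gripper_force: 0.0
```

Emit:
{"op": "send_rows", "data": {"series": [{"tx": 0, "ty": 0, "tz": 0, "wx": 0, "wy": 0, "wz": 0}, {"tx": 0, "ty": 0, "tz": 0, "wx": 0, "wy": 0, "wz": 0}, {"tx": 0, "ty": 0, "tz": 0, "wx": 0, "wy": 0, "wz": 0}, {"tx": 0, "ty": 0, "tz": -0.025, "wx": 0, "wy": 0, "wz": 0}, {"tx": 0, "ty": 0, "tz": -0.025, "wx": 0, "wy": 0, "wz": 0}], "fingers": 0.6}}

```text
t: 55.67
ee_pos: [0.5888, 0.1697, 0.3161]
orientation: [-179.8, -0.0, 98.9]
contact_force: [0.6, 0.1, 0.5]
gripper_width: 0.0512
gripper_force: 0.0
```

Emit:
{"op": "send_rows", "data": {"series": [{"tx": -0.006, "ty": -0.009, "tz": 0, "wx": 0, "wy": 0, "wz": -6.1}, {"tx": -0.005, "ty": -0.01, "tz": 0, "wx": 0, "wy": 0, "wz": -6.1}, {"tx": -0.003, "ty": -0.01, "tz": 0, "wx": 0, "wy": 0, "wz": -6.1}, {"tx": -0.002, "ty": -0.01, "tz": 0, "wx": 0, "wy": 0, "wz": -6.1}, {"tx": -0.001, "ty": -0.01, "tz": 0, "wx": 0, "wy": 0, "wz": -6.1}, {"tx": 0, "ty": -0.011, "tz": 0, "wx": 0, "wy": 0, "wz": -6.1}, {"tx": 0.001, "ty": -0.011, "tz": 0, "wx": 0, "wy": 0, "wz": -6.1}, {"tx": 0.002, "ty": -0.01, "tz": 0, "wx": 0, "wy": 0, "wz": -6.1}]}}

```text
t: 56.33
ee_pos: [0.5235, 0.1147, 0.3167]
orientation: [-180.0, -0.0, 148.0]
contact_force: [0.7, 1.0, -0.3]
gripper_width: 0.0514
gripper_force: 0.0
```

Emit:
{"op": "send_rows", "data": {"series": [{"tx": 0.003, "ty": -0.01, "tz": 0, "wx": 0, "wy": 0, "wz": -6.1}, {"tx": 0.004, "ty": -0.01, "tz": 0, "wx": 0, "wy": 0, "wz": -6.0}, {"tx": 0.005, "ty": -0.009, "tz": 0, "wx": 0, "wy": 0, "wz": -6.1}, {"tx": 0.006, "ty": -0.009, "tz": 0, "wx": 0, "wy": 0, "wz": -6.0}, {"tx": 0.007, "ty": -0.008, "tz": 0, "wx": 0, "wy": 0, "wz": -6.0}, {"tx": 0.007, "ty": -0.008, "tz": 0, "wx": 0, "wy": 0, "wz": -5.9}, {"tx": 0, "ty": 0, "tz": 0.036, "wx": 0, "wy": 0, "wz": 0}, {"tx": 0, "ty": 0, "tz": 0.036, "wx": 0, "wy": 0, "wz": 0}]}}

```text
t: 57.0
ee_pos: [0.4771, 0.0719, 0.2455]
orientation: [-180.0, 0.3, -176.1]
contact_force: [2.1, 0.7, 0.0]
gripper_width: 0.0509
gripper_force: 0.0
```

Emit:
{"op": "send_rows", "data": {"series": [{"tx": 0, "ty": 0, "tz": 0.036, "wx": 0, "wy": 0, "wz": 0}, {"tx": 0, "ty": 0, "tz": 0, "wx": 0, "wy": 0, "wz": 0}]}}

```text
t: 57.17
ee_pos: [0.4761, 0.072, 0.2038]
orientation: [180.0, -0.5, -176.2]
contact_force: [-0.8, -1.1, -0.4]
gripper_width: 0.0514
gripper_force: 0.0
```

Emit:
{"op": "send_rows", "data": {"series": [{"tx": 0, "ty": 0, "tz": 0, "wx": 0, "wy": 0, "wz": 0}, {"tx": 0, "ty": 0, "tz": 0, "wx": 0, "wy": 0, "wz": 0}, {"tx": 0, "ty": 0, "tz": 0, "wx": 0, "wy": 0, "wz": 0}, {"tx": 0, "ty": 0, "tz": 0, "wx": 0, "wy": 0, "wz": 0}, {"tx": 0, "ty": 0, "tz": 0, "wx": 0, "wy": 0, "wz": 0}], "fingers": 0.1}}

```text
t: 57.58
ee_pos: [0.477, 0.0723, 0.2102]
orientation: [-180.0, 0.2, -176.0]
contact_force: [-2.6, 0.8, 10.6]
gripper_width: 0.0269
gripper_force: 61.3
```

Emit:
{"op": "send_rows", "data": {"series": [{"tx": 0, "ty": 0, "tz": -0.031, "wx": 0, "wy": 0, "wz": 0}, {"tx": 0, "ty": 0, "tz": -0.031, "wx": 0, "wy": 0, "wz": 0}, {"tx": 0, "ty": 0, "tz": -0.031, "wx": 0, "wy": 0, "wz": 0}, {"tx": -0.001, "ty": -0.039, "tz": 0, "wx": 0, "wy": 0, "wz": -0.2}, {"tx": -0.001, "ty": -0.039, "tz": 0, "wx": 0, "wy": 0, "wz": -0.2}, {"tx": -0.001, "ty": -0.039, "tz": 0, "wx": 0, "wy": 0, "wz": -0.2}, {"tx": -0.001, "ty": -0.04, "tz": 0, "wx": 0, "wy": 0, "wz": -0.3}, {"tx": -0.001, "ty": -0.039, "tz": 0, "wx": 0, "wy": 0, "wz": -0.2}]}}

```text
t: 58.25
ee_pos: [0.4964, -0.1246, 0.3028]
orientation: [-180.0, 0.1, -174.9]
contact_force: [0.4, 0.6, -1.6]
gripper_width: 0.0269
gripper_force: 60.1
```

Emit:
{"op": "send_rows", "data": {"series": [{"tx": 0, "ty": -0.039, "tz": 0, "wx": 0, "wy": 0, "wz": -0.3}, {"tx": 0, "ty": -0.038, "tz": 0, "wx": 0, "wy": 0, "wz": -0.2}, {"tx": 0, "ty": 0, "tz": 0, "wx": 0, "wy": 0, "wz": 0}, {"tx": 0, "ty": 0, "tz": 0, "wx": 0, "wy": 0, "wz": 0}]}}

```text
t: 58.58
ee_pos: [0.5033, -0.2012, 0.3022]
orientation: [-180.0, 0.1, -174.6]
contact_force: [0.1, 0.9, -2.9]
gripper_width: 0.0268
gripper_force: 60.0
```

```bash
python3 - <<'E'
from plan import *
s=loc(TR,-.010,.07); plan([(*s,.0505,185.5,20)])
E
```

```text
[{"tz":0.019},{"tz":0.019},{"tz":0.02},{"tz":0.019,"wz":-0.1},{"tx":0.001,"ty":0.001,"tz":0.02}]
end [ 0.5023 -0.2003  0.0502] -174.5
```

Emit:
{"op": "send_rows", "data": {"series": [{"tx": 0, "ty": 0, "tz": 0.019, "wx": 0, "wy": 0, "wz": 0}, {"tx": 0, "ty": 0, "tz": 0.019, "wx": 0, "wy": 0, "wz": 0}, {"tx": 0, "ty": 0, "tz": 0.019, "wx": 0, "wy": 0, "wz": 0}, {"tx": 0, "ty": 0, "tz": 0.019, "wx": 0, "wy": 0, "wz": 0}, {"tx": 0, "ty": 0, "tz": 0.017, "wx": 0, "wy": 0, "wz": 0}, {"tx": 0, "ty": 0, "tz": 0.002, "wx": 0, "wy": 0, "wz": 0}, {"tx": 0, "ty": 0, "tz": 0.001, "wx": 0, "wy": 0, "wz": 0}, {"tx": 0, "ty": 0, "tz": 0, "wx": 0, "wy": 0, "wz": 0}]}}

```text
t: 59.25
ee_pos: [0.5038, -0.1987, 0.2063]
orientation: [-180.0, 0.0, -174.4]
contact_force: [-0.9, 0.3, -1.1]
gripper_width: 0.0266
gripper_force: 60.0
```

Emit:
{"op": "send_rows", "data": {"series": [{"tx": 0, "ty": 0, "tz": 0, "wx": 0, "wy": 0, "wz": 0}, {"tx": 0, "ty": 0, "tz": 0, "wx": 0, "wy": 0, "wz": 0}, {"tx": 0, "ty": 0, "tz": 0, "wx": 0, "wy": 0, "wz": 0}, {"tx": 0, "ty": 0, "tz": -0.03, "wx": 0, "wy": 0, "wz": 0}, {"tx": 0, "ty": 0, "tz": -0.035, "wx": 0, "wy": 0, "wz": 0}, {"tx": 0, "ty": 0, "tz": -0.035, "wx": 0, "wy": 0, "wz": 0}, {"tx": 0, "ty": 0, "tz": -0.035, "wx": 0, "wy": 0, "wz": 0}, {"tx": 0, "ty": 0.038, "tz": 0, "wx": 0, "wy": 0, "wz": 0}], "fingers": 0.55}}

```text
t: 59.92
ee_pos: [0.5013, -0.1651, 0.347]
orientation: [-179.6, 0.6, -174.6]
contact_force: [0.4, 0.5, -0.5]
gripper_width: 0.0467
gripper_force: 0.0
```

Emit:
{"op": "send_rows", "data": {"series": [{"tx": 0, "ty": 0.04, "tz": 0, "wx": 0, "wy": 0, "wz": 0}, {"tx": 0, "ty": 0.04, "tz": 0, "wx": 0, "wy": 0, "wz": 0}, {"tx": 0, "ty": 0.04, "tz": 0, "wx": 0, "wy": 0, "wz": 0}, {"tx": 0, "ty": 0.04, "tz": 0, "wx": 0, "wy": 0, "wz": 0}, {"tx": 0, "ty": 0.04, "tz": 0, "wx": 0, "wy": 0, "wz": 0}, {"tx": 0, "ty": 0.04, "tz": 0, "wx": 0, "wy": 0, "wz": 0}, {"tx": 0, "ty": 0.04, "tz": 0, "wx": 0, "wy": 0, "wz": 0}, {"tx": 0, "ty": 0.04, "tz": 0, "wx": 0, "wy": 0, "wz": 0}]}}

```text
t: 60.58
ee_pos: [0.4683, 0.1587, 0.3413]
orientation: [180.0, 0.1, -174.5]
contact_force: [1.0, 0.0, -0.2]
gripper_width: 0.0471
gripper_force: 0.0
```

Emit:
{"op": "send_rows", "data": {"series": [{"tx": 0, "ty": 0.04, "tz": 0, "wx": 0, "wy": 0, "wz": 0}, {"tx": 0, "ty": 0.04, "tz": 0, "wx": 0, "wy": 0, "wz": 0}, {"tx": 0, "ty": 0, "tz": 0, "wx": 0, "wy": 0, "wz": 0}, {"tx": 0, "ty": 0, "tz": 0, "wx": 0, "wy": 0, "wz": 0}]}}

```text
t: 60.92
ee_pos: [0.4606, 0.2382, 0.341]
orientation: [180.0, 0.0, -174.2]
contact_force: [-0.5, -0.8, -0.4]
gripper_width: 0.0465
gripper_force: 0.0
```

```bash
python3 - <<'E'
from station import *
import cv2, numpy as np
t=camera('top')['frame']; f=camera('side')['frame']
cv2.imwrite('pics/end.png',np.vstack([np.hstack([cv2.resize(t[180:300,330:470],(400,343)),cv2.resize(f[135:260,270:395],(343,343))]),cv2.resize(t[130:250,140:400],(743,257))]))
E
```

```text
(no output)
```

View pics/end.png

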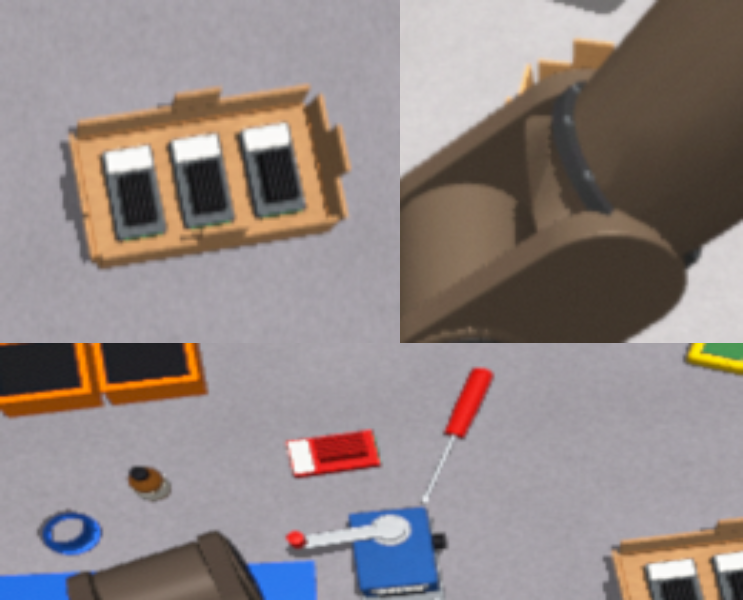

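The final picture shows all three modules flat in the carton, the walls up, the lever back at rest at about (295,540), and the bottle, reel and screwdriver undisturbed.

```bash
python3 -c "
from station import *
print(finish_job())"
```

```text
the job is handed in; nothing more can be done
None
```

I handed the job in: all four walls are up, modules 1, 2 and 3 were numbered in row order and lie flat in the carton, the lever is at rest and the bottle, reel and screwdriver look undisturbed in the last picture, though the hand-in gave no verdict.

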